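# Load the microscope's sample changer

### The arm

A 7-joint arm with a two-finger parallel gripper is mounted at the origin on the work surface. World frame = base frame: x ahead of the robot, y to its left, z up, the work surface at z = 0. Lengths are in mm, angles in rad, forces in N, time in s.
With the tool pointing down it reaches from about 425 to 950 mm from the base axis. Payload 16.7 kg.
Tool frame: the origin (TCP) lies midway between the tips of the shut fingers; the grasp point (between the pads) lies 19 mm behind it; z points along the fingers, y is the direction in which the jaws open and shut (so a half turn about z gives the same grasp; the last joint's range is limited). The gripper opens to 94 mm and grips with 3 to 60 N. Pads are 16 mm wide; open, the fingers measure 119 mm over their backs; the gripper's body (75 mm by 177 mm) begins 78 mm behind the grasp point.
Start: joints at [-1.274, 0.426, 0.074, 1.606, -0.034, 1.111, -0.067], TCP at [291.653, 608.697, 205.467] pointing down, gripper open.
Joint ranges: [-2.85, 2.85], [-0.5, 2.14], [-1.23, 1.37], [0.21, 2.46], [-1.02, 4.16], [0.16, 2.05], [-2.73, 2.73]. Speed limits (rad/s): [1.89, 1.89, 2.39, 2.39, 3.01, 3.01, 3.01].

### API

Orientations are given as a unit quaternion [w, x, y, z].
In Python, from bench import telemetry, cams, env gives the robot as it stands.
- The arm moves only by the tool play_rows, never from a script. Its argument "deltas" is a list of rows, each an object of numbers: "dx", "dy", "dz": the shift along the tool's x, y, z in m; "ax", "ay", "az": the turn, a rotation vector about the tool's x, y, z in degrees. In form: [{"dx": .., "dy": .., "dz": .., "ax": .., "ay": .., "az": ..}, ...]. A call has exactly 10 rows; each row is the pose to reach, as a shift and turn from the pose measured when the call began, along the tool's axes at that moment; what a row does not reach only later rows make up. A row lasts 1/10 s, in which the tool goes at most 50 mm and 8.59 degrees, less where a joint would pass 70% of its speed; a pose out of reach is approached as far as the arm can. A call with a gripper value outside its range is refused whole. "grip" is the closure, from 0 (fully open) to 1 (shut), set as the call begins (left out, the last holds). The fingers move at their own pace and stop on an object; the grip force is fixed at half the most. Time passes only in rows, so rows that repeat a pose let the fingers close, or fill a call up. It gives the time, the measured TCP pose, the force and the opening at its end, in the units of the state.
- telemetry.observe(): the state, without advancing time (a new reading comes with each control period).
- cams.grab_frame(name): name is "scene" or "top" or "wrist"; returns the picture (420x560x3 uint8, red, green, blue); there is no depth.
- cams.camera_model(name): a dict with "camera_matrix" (3x3 intrinsics, pixels), "k1" (the pictures are not rectified: a ray, as slopes to the right and down, at radius r is drawn at 1 + k1 r^2 times it, then the intrinsics apply), "pose" (4x4, takes a point from camera to world coordinates). Camera axes: x right, y up, looking along -z (the intrinsics and any distortion apply to the point x, -y, -z); pixel columns grow to the right and rows downward; lengths in mm; the calibration is good to about 2 mm. A picture is of the moment at which its call begins: read the wrist's pose just before it. camera_model takes no time and is no camera call; for the wrist camera it gives the pose at the moment of the call.
- env.close_job(): hands the job in, once; it reports no verdict.
The state is a dict: "clock": time; "q": joint angles; "joint_velocities": joint speeds; "joint_efforts": joint torques, N m; "position": TCP position; "eef_rot": TCP orientation; "contact_force": force on the tool from outside, world axes, zero at the start; "wrist_torque": the same for the moment, N m; "opening": opening from 0.0 (shut) to 1.0 (fully open).
Only numpy, scipy, OpenCV 4.12 (cv2) and the standard library are available. Lean on these libraries where they do the work, as an engineer would, in place of code of your own. Each camera call takes 0.05 s, during which the arm holds its last target.

### The job

Mount every sample holder that lies on the bench in the sample changer: slide its lug into one of the forks, any one that is free, and push a headed pin from the rack down through fork and lug until the head sits fully home on the fork. Only when all the holders are pinned, turn both winged lock bolts clockwise to their end stops. Leave the bottle, jar and dish as they are.

Things in the scene. Friction and masses are not known exactly. Their poses are not given: they have to be found in the camera images.
- changer: Fixed: white base 235 x 270 mm, grey deck (x -114 to +30, y +-128 mm, top 30 mm above the bench) and on it three aluminium forks along y, pitch 85 mm; before each a lane for the rest of a holder, between fences 5 mm high, 3 mm thick. Two winged lock bolts at x = +85, y = +-60 mm. Origin on the bench under the middle fork's hole; x points away from the robot (yaw up to 0.2 rad), y left, z up.
- rack: Fixed grey plastic rack, 60 x 200 x 54 mm high, with three upright 17 mm holes 70 mm apart along its y axis, in which the pins stand. Origin on the bench under its centre.
- fork_left (a point): Centre of the vertical 17 mm hole of the left (+y) fork, on the upper prong's top face, 58 mm above the bench, on which a seated pin's head rests; axes as the changer's. Upper prong 10 mm thick, 44 mm wide, x -21 to +20 mm of the hole. Below it an 18 mm high slot, open at front and sides, with a back wall at x = +20 mm; its floor is the deck (12 mm thick, same hole).
- fork_mid (a point): Centre of the vertical 17 mm hole of the middle fork, on the upper prong's top face, 58 mm above the bench, on which a seated pin's head rests; axes as the changer's. Upper prong 10 mm thick, 44 mm wide, x -21 to +20 mm of the hole. Below it an 18 mm high slot, open at front and sides, with a back wall at x = +20 mm; its floor is the deck (12 mm thick, same hole).
- fork_right (a point): Centre of the vertical 17 mm hole of the right (-y) fork, on the upper prong's top face, 58 mm above the bench, on which a seated pin's head rests; axes as the changer's. Upper prong 10 mm thick, 44 mm wide, x -21 to +20 mm of the hole. Below it an 18 mm high slot, open at front and sides, with a back wall at x = +20 mm; its floor is the deck (12 mm thick, same hole).
- holder_1: Aluminium sample holder lying flat, about 140 x 36 mm, 12 mm thick, 160 g; may be absent, all alike. Origin on its underside below the grip block; x along it to the lug, z up. Grip block 36 mm long, 22 mm wide (y), top 34 mm above the underside; it balances there. Lug at the +x end 36 x 36 mm, vertical 18 mm hole at x = +60. Round grey specimen mount at x = -47, 31 mm across, 16 mm high.
- holder_1_eye (a point): Centre of this holder's lug hole, at half thickness (6 mm above the underside); axes as the holder's.
- holder_2: Aluminium sample holder lying flat, about 140 x 36 mm, 12 mm thick, 160 g; may be absent, all alike. Origin on its underside below the grip block; x along it to the lug, z up. Grip block 36 mm long, 22 mm wide (y), top 34 mm above the underside; it balances there. Lug at the +x end 36 x 36 mm, vertical 18 mm hole at x = +60. Round grey specimen mount at x = -47, 31 mm across, 16 mm high.
- holder_2_eye (a point): Centre of this holder's lug hole, at half thickness (6 mm above the underside); axes as the holder's.
- holder_3: Aluminium sample holder lying flat, about 140 x 36 mm, 12 mm thick, 160 g; may be absent, all alike. Origin on its underside below the grip block; x along it to the lug, z up. Grip block 36 mm long, 22 mm wide (y), top 34 mm above the underside; it balances there. Lug at the +x end 36 x 36 mm, vertical 18 mm hole at x = +60. Round grey specimen mount at x = -47, 31 mm across, 16 mm high.
- holder_3_eye (a point): Centre of this holder's lug hole, at half thickness (6 mm above the underside); axes as the holder's.
- pin_1: Steel headed pin, 90 g: shank 14 mm across and 48 mm long with a tapered tip (9 mm long, 6 mm across at the end), head 30 mm across and 24 mm high. Origin at the tip, z up to the head; at first it stands in the rack with the head's underside resting on the rack's top, 54 mm above the bench. All pins are alike; there are always three.
- pin_1_shoulder (a point): Centre of the underside of this pin's head, 48 mm above its tip.
- pin_2: Steel headed pin, 90 g: shank 14 mm across and 48 mm long with a tapered tip (9 mm long, 6 mm across at the end), head 30 mm across and 24 mm high. Origin at the tip, z up to the head; at first it stands in the rack with the head's underside resting on the rack's top, 54 mm above the bench. All pins are alike; there are always three.
- pin_2_shoulder (a point): Centre of the underside of this pin's head, 48 mm above its tip.
- pin_3: Steel headed pin, 90 g: shank 14 mm across and 48 mm long with a tapered tip (9 mm long, 6 mm across at the end), head 30 mm across and 24 mm high. Origin at the tip, z up to the head; at first it stands in the rack with the head's underside resting on the rack's top, 54 mm above the bench. All pins are alike; there are always three.
- pin_3_shoulder (a point): Centre of the underside of this pin's head, 48 mm above its tip.
- bolt_left (a joint): Turn of the left captive lock bolt, rad: starts between 0 and 0.4, grows clockwise seen from above, end stop at 1.57; stays where it is left, about 0.05 N m to turn.
- bolt_left_grip (a point): Centre of the left lock bolt's upright wing, on its axis, 59 mm above the bench: a black bar 46 mm long (this point's x axis, it turns with the bolt), 13 mm thick (y), from 44 to 74 mm above the bench. At joint value 0 the wing lies along the changer's x axis.
- bolt_right (a joint): Turn of the right captive lock bolt, rad: starts between 0 and 0.4, grows clockwise seen from above, end stop at 1.57; stays where it is left, about 0.05 N m to turn.
- bolt_right_grip (a point): Centre of the right lock bolt's upright wing, on its axis, 59 mm above the bench: a black bar 46 mm long (this point's x axis, it turns with the bolt), 13 mm thick (y), from 44 to 74 mm above the bench. At joint value 0 the wing lies along the changer's x axis.
- amber_bottle: Bystander: upright amber bottle, 70 mm across, 120 mm high; origin under its centre.
- small_jar: Bystander: small amber jar, 44 mm across, 65 mm high; origin under its centre.
- dish: Bystander: white dish, 90 mm across, 18 mm high; origin under its centre.
Not all that is in view belongs to the job. Leave any orange look-alike of the holder_3 alone.

How it is judged (in metres and radians):
On the way, in this order (a step that is already met when the one before it is completed fails the run):
1. every holder present is pinned in a fork, before either lock bolt is turned home ((horizontal distance between holder_1_eye and fork_left below 0.007 m or horizontal distance between holder_1_eye and fork_mid below 0.007 m or horizontal distance between holder_1_eye and fork_right below 0.007 m) and height (world z) of holder_1_eye between 0.026 and 0.05 m and ((horizontal distance between pin_1_shoulder and holder_1_eye below 0.007 m and height (world z) of pin_1_shoulder between 0.053 and 0.062 m and angle between pin_1's own z axis and vertical below 0.1 rad) or (horizontal distance between pin_2_shoulder and holder_1_eye below 0.007 m and height (world z) of pin_2_shoulder between 0.053 and 0.062 m and angle between pin_2's own z axis and vertical below 0.1 rad) or (horizontal distance between pin_3_shoulder and holder_1_eye below 0.007 m and height (world z) of pin_3_shoulder between 0.053 and 0.062 m and angle between pin_3's own z axis and vertical below 0.1 rad)) and (horizontal distance between holder_2_eye and fork_left below 0.007 m or horizontal distance between holder_2_eye and fork_mid below 0.007 m or horizontal distance between holder_2_eye and fork_right below 0.007 m) and height (world z) of holder_2_eye between 0.026 and 0.05 m and ((horizontal distance between pin_1_shoulder and holder_2_eye below 0.007 m and height (world z) of pin_1_shoulder between 0.053 and 0.062 m and angle between pin_1's own z axis and vertical below 0.1 rad) or (horizontal distance between pin_2_shoulder and holder_2_eye below 0.007 m and height (world z) of pin_2_shoulder between 0.053 and 0.062 m and angle between pin_2's own z axis and vertical below 0.1 rad) or (horizontal distance between pin_3_shoulder and holder_2_eye below 0.007 m and height (world z) of pin_3_shoulder between 0.053 and 0.062 m and angle between pin_3's own z axis and vertical below 0.1 rad)) and (horizontal distance between holder_3_eye and fork_left below 0.007 m or horizontal distance between holder_3_eye and fork_mid below 0.007 m or horizontal distance between holder_3_eye and fork_right below 0.007 m) and height (world z) of holder_3_eye between 0.026 and 0.05 m and ((horizontal distance between pin_1_shoulder and holder_3_eye below 0.007 m and height (world z) of pin_1_shoulder between 0.053 and 0.062 m and angle between pin_1's own z axis and vertical below 0.1 rad) or (horizontal distance between pin_2_shoulder and holder_3_eye below 0.007 m and height (world z) of pin_2_shoulder between 0.053 and 0.062 m and angle between pin_2's own z axis and vertical below 0.1 rad) or (horizontal distance between pin_3_shoulder and holder_3_eye below 0.007 m and height (world z) of pin_3_shoulder between 0.053 and 0.062 m and angle between pin_3's own z axis and vertical below 0.1 rad)) and value of joint each of bolt_left, bolt_right below 1.2 rad), for 0.2 s.
2. both lock bolts are at their end stops (value of joint each of bolt_left, bolt_right above 1.45 rad), for 0.2 s.
At the end, for the whole second after the job is handed in: Each holder present: lug hole within 7 mm of a fork's hole (from above), 26 to 50 mm above the bench, with a pin through it, head's underside 53 to 62 mm above the bench and within 7 mm of the lug hole, upright within 0.1 rad; both bolts past 1.45 rad; holders and pins at rest (all of step 2 and (horizontal distance between holder_1_eye and fork_left below 0.007 m or horizontal distance between holder_1_eye and fork_mid below 0.007 m or horizontal distance between holder_1_eye and fork_right below 0.007 m) and height (world z) of holder_1_eye between 0.026 and 0.05 m and ((horizontal distance between pin_1_shoulder and holder_1_eye below 0.007 m and height (world z) of pin_1_shoulder between 0.053 and 0.062 m and angle between pin_1's own z axis and vertical below 0.1 rad) or (horizontal distance between pin_2_shoulder and holder_1_eye below 0.007 m and height (world z) of pin_2_shoulder between 0.053 and 0.062 m and angle between pin_2's own z axis and vertical below 0.1 rad) or (horizontal distance between pin_3_shoulder and holder_1_eye below 0.007 m and height (world z) of pin_3_shoulder between 0.053 and 0.062 m and angle between pin_3's own z axis and vertical below 0.1 rad)) and (horizontal distance between holder_2_eye and fork_left below 0.007 m or horizontal distance between holder_2_eye and fork_mid below 0.007 m or horizontal distance between holder_2_eye and fork_right below 0.007 m) and height (world z) of holder_2_eye between 0.026 and 0.05 m and ((horizontal distance between pin_1_shoulder and holder_2_eye below 0.007 m and height (world z) of pin_1_shoulder between 0.053 and 0.062 m and angle between pin_1's own z axis and vertical below 0.1 rad) or (horizontal distance between pin_2_shoulder and holder_2_eye below 0.007 m and height (world z) of pin_2_shoulder between 0.053 and 0.062 m and angle between pin_2's own z axis and vertical below 0.1 rad) or (horizontal distance between pin_3_shoulder and holder_2_eye below 0.007 m and height (world z) of pin_3_shoulder between 0.053 and 0.062 m and angle between pin_3's own z axis and vertical below 0.1 rad)) and (horizontal distance between holder_3_eye and fork_left below 0.007 m or horizontal distance between holder_3_eye and fork_mid below 0.007 m or horizontal distance between holder_3_eye and fork_right below 0.007 m) and height (world z) of holder_3_eye between 0.026 and 0.05 m and ((horizontal distance between pin_1_shoulder and holder_3_eye below 0.007 m and height (world z) of pin_1_shoulder between 0.053 and 0.062 m and angle between pin_1's own z axis and vertical below 0.1 rad) or (horizontal distance between pin_2_shoulder and holder_3_eye below 0.007 m and height (world z) of pin_2_shoulder between 0.053 and 0.062 m and angle between pin_2's own z axis and vertical below 0.1 rad) or (horizontal distance between pin_3_shoulder and holder_3_eye below 0.007 m and height (world z) of pin_3_shoulder between 0.053 and 0.062 m and angle between pin_3's own z axis and vertical below 0.1 rad)) and linear speed of each of holder_1, holder_2, holder_3, pin_1, pin_2, pin_3 below 0.02 m/s); the robot touches nothing.
It fails at once if the amber bottle is pushed more than 40 mm or tipped over (distance of amber_bottle from where it was at the start of the episode above 0.04 m or angle between amber_bottle's own z axis and vertical above 0.5 rad).
It fails at once if the small jar is pushed more than 40 mm or tipped over (distance of small_jar from where it was at the start of the episode above 0.04 m or angle between small_jar's own z axis and vertical above 0.5 rad).
It fails at once if the dish is pushed more than 40 mm or tipped over (distance of dish from where it was at the start of the episode above 0.04 m or angle between dish's own z axis and vertical above 0.5 rad).
Of holder_1, holder_2, holder_3 only 2 to 3 are there at a start; the rules pass over those that are not, and their reading is None.
At some moment in a run one of holder_1, holder_2, holder_3 may be knocked a few centimetres aside while the robot is not near it.
It also fails if it takes over 210 s, if anything falls off the work surface, if the arm or the gripper's body presses on something with over 40 N, if the wrist force passes 120 N, or if a joint passes its speed limit or range.

## Working session

There is one attempt and no reset: what is moved stays moved. The work goes in short steps, Python scripts to look and compute and a tool call to move; the robot and the scene stay as the last step left them, time stands still between calls to the robot, and variables do not carry over. Pictures are saved under pics/ and viewed, and the job is handed in when it is done.

Besides the shell and the picture viewer there is one more tool, called as name([rows], argument=value, ...), one row to a line, values as JSON. play_rows: Moves the arm, as the interface text tells. Its arguments: {"type":"object","properties":{"deltas":{"type":"array","items":{"type":"object","properties":{"dx":{"type":"number"},"dy":{"type":"number"},"dz":{"type":"number"},"ax":{"type":"number"},"ay":{"type":"number"},"az":{"type":"number"}}}},"grip":{"type":"number"}},"required":["deltas"]}

```bash
ls; mkdir -p pics
python3 - <<'E'
from bench import telemetry,cams,env
import cv2
s=telemetry.observe();print(s)
for n in ["scene","top","wrist"]:
    m=cams.camera_model(n);print(n,m)
    cv2.imwrite(f"pics/{n}0.png",cams.grab_frame(n)[:,:,::-1])
E
```

```text
pics
{'clock': 0.0, 'q': array([-1.2735018 ,  0.42672658,  0.07383599,  1.60657876, -0.03408656,
        1.11074853, -0.06710892]), 'joint_velocities': array([ 0.00080722, -0.00222776, -0.00098599,  0.00101171,  0.00147098,
        0.00111092,  0.0012448 ]), 'joint_efforts': array([-1.29198776e-03, -9.35830450e+01,  3.66654597e+00, -4.54171801e+01,
       -4.87742317e-02,  2.06057809e-02,  1.24895787e-04]), 'position': array([291.49769695, 608.36395576, 204.79123153]), 'eef_rot': array([-8.66833792e-05,  2.21553533e-01,  9.75148025e-01, -5.94919296e-04]), 'contact_force': array([ 0.52391274,  0.38691612, -0.06740917]), 'wrist_torque': array([-0.01277717,  0.01493785,  0.0323689 ]), 'opening': 0.9964444520818373}
scene {'camera_matrix': array([[468.63197183,   0.        , 280.8084624 ],
       [  0.        , 468.63197183, 213.04106544],
       [  0.        ,   0.        ,   1.        ]]), 'k1': -0.04542634954327472, 'pose': array([[-7.47394528e-01, -5.11530623e-01,  4.23954998e-01,
         1.07912132e+03],
       [ 6.64377801e-01, -5.73632307e-01,  4.79111798e-01,
         6.31088567
[... 592 characters left out ...]
01049445e-01,  9.79580149e-01,
         1.02946193e+03],
       [ 0.00000000e+00,  0.00000000e+00,  0.00000000e+00,
         1.00000000e+00]])}
wrist {'camera_matrix': array([[363.30825588,   0.        , 279.61431722],
       [  0.        , 363.30825588, 205.00032753],
       [  0.        ,   0.        ,   1.        ]]), 'k1': -0.03244231089652599, 'pose': array([[ 4.31965255e-01, -8.69940045e-01, -2.37929268e-01,
         2.22541934e+02],
       [ 9.01890037e-01,  4.16481932e-01,  1.14617462e-01,
         6.41781604e+02],
       [-6.17078979e-04, -2.64096797e-01,  9.64495983e-01,
         3.84796007e+02],
       [ 0.00000000e+00,  0.00000000e+00,  0.00000000e+00,
         1.00000000e+00]])}
```

View pics/scene0.png

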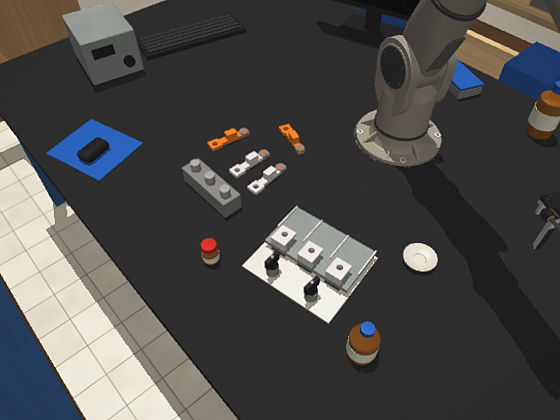

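View pics/top0.png

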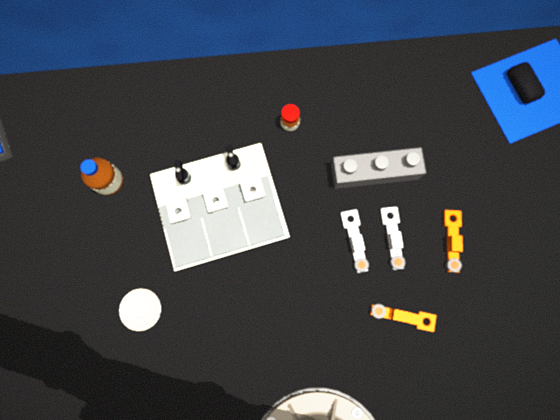

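View pics/wrist0.png

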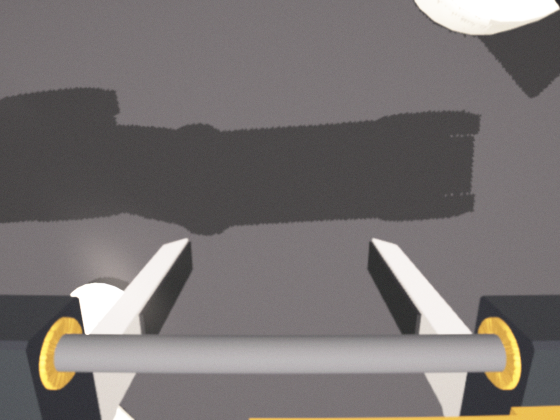

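```bash
cat > h.py <<'E'
import numpy as np,cv2
from bench import telemetry,cams,env
def ray(m,px):
    K=m["camera_matrix"];u=(px[0]-K[0,2])/K[0,0];v=(px[1]-K[1,2])/K[1,1]
    rd=np.hypot(u,v);r=rd
    for _ in range(20): r=rd/(1+m["k1"]*r*r)
    s=r/rd if rd>0 else 1
    P=m["pose"];d=P[:3,:3]@np.array([u*s,-v*s,-1]);return P[:3,3],d
def onz(m,px,z):
    o,d=ray(m,px);t=(z-o[2])/d[2];return o+t*d
def proj(m,X):
    P=m["pose"];c=P[:3,:3].T@(np.array(X,float)-P[:3,3]);u=c[0]/-c[2];v=-c[1]/-c[2]
    f=1+m["k1"]*(u*u+v*v);K=m["camera_matrix"];return np.array([K[0,0]*u*f+K[0,2],K[1,1]*v*f+K[1,2]])
def cross(m1,p1,m2,p2):
    o1,d1=ray(m1,p1);o2,d2=ray(m2,p2);d1/=np.linalg.norm(d1);d2/=np.linalg.norm(d2)
    A=np.c_[d1,-d2];t=np.linalg.lstsq(A,o2-o1,rcond=None)[0]
    a=o1+t[0]*d1;b=o2+t[1]*d2;return (a+b)/2,np.linalg.norm(a-b)
def pics(tag,names=("scene","top","wrist")):
    out={}
    for n in names:
        m=cams.camera_model(n);im=cams.grab_frame(n)[:,:,::-1].copy();cv2.imwrite(f"pics/{n}{tag}.png",im);out[n]=(m,im)
    return out
def crop(im,x0,y0,x1,y1,k,fn):
    cv2.imwrite(fn,cv2.resize(im[y0:y1,x0:x1],None,fx=k,fy=k,interpolation=cv2.INTER_CUBIC))
E
python3 - <<'E'
from h import *
t=cv2.imread("pics/top0.png");s=cv2.imread("pics/scene0.png")
crop(t,320,135,475,285,5,"pics/c1.png");crop(t,145,140,295,275,5,"pics/c2.png")
crop(s,170,115,310,225,5,"pics/c3.png");crop(s,240,200,380,325,4.7,"pics/c4.png")
E
```

```text
(no output)
```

View pics/c1.png

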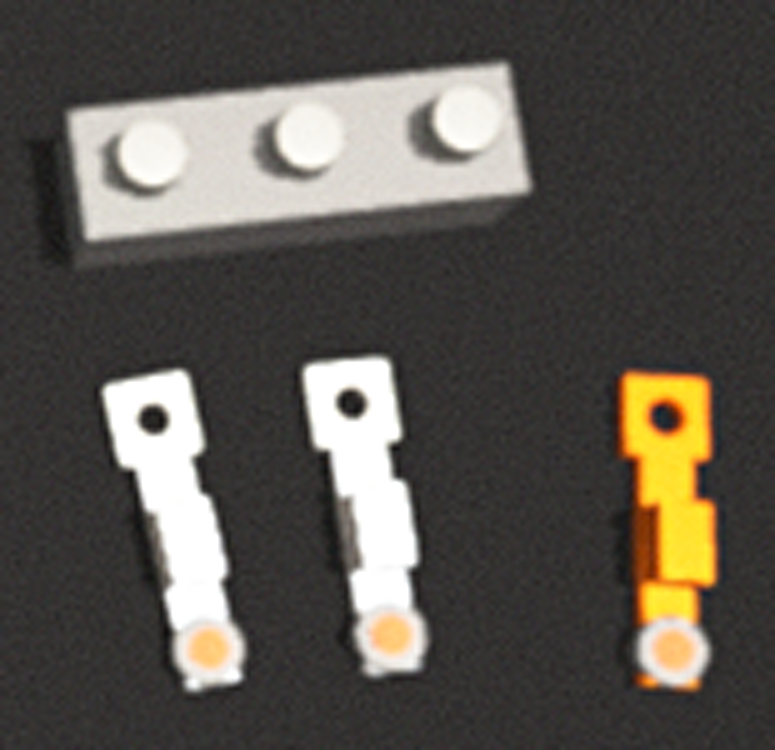

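View pics/c2.png

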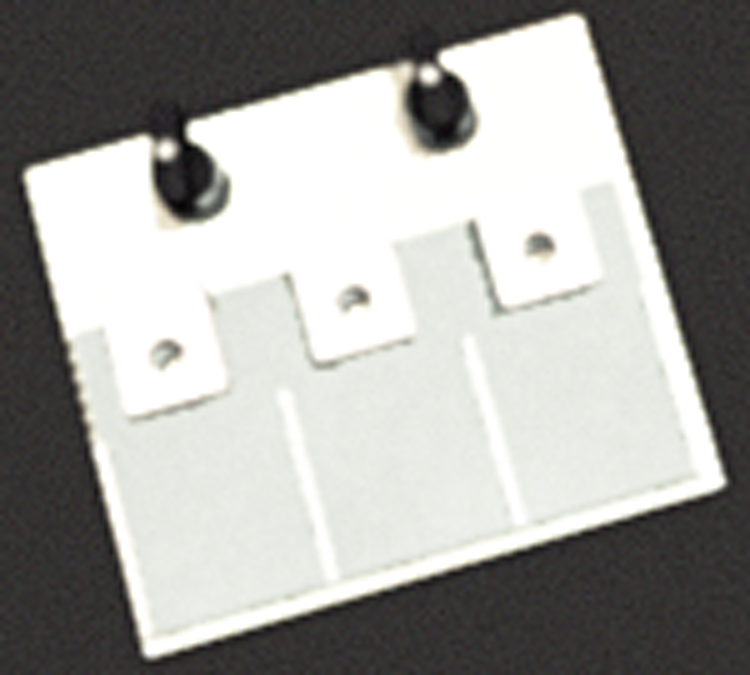

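View pics/c3.png

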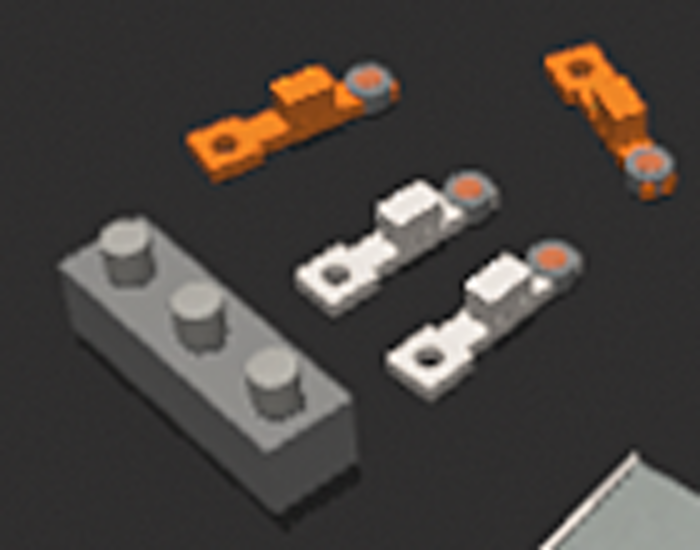

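View pics/c4.png

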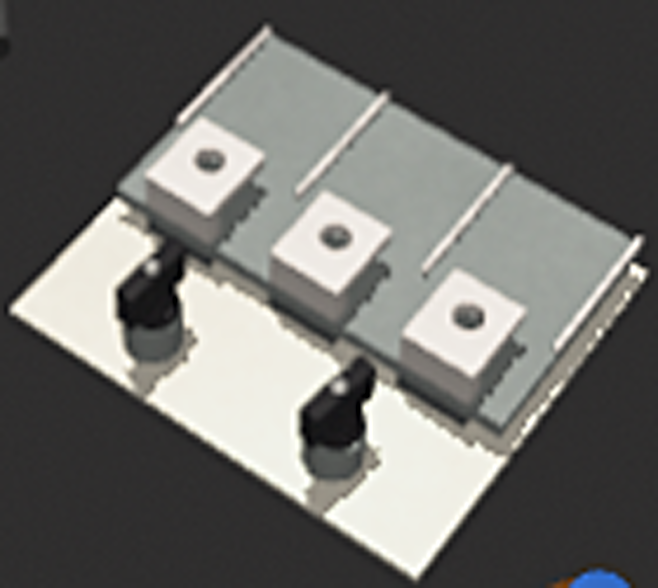

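Run:
```python
from h import *
T=cams.camera_model("top");S=cams.camera_model("scene")
f=lambda p,o,k:((p[0]+.5)/k-.5+o[0],(p[1]+.5)/k-.5+o[1])
t=lambda p:f(p,(320,135),5);t2=lambda p:f(p,(145,140),5);s=lambda p:f(p,(170,115),5);s2=lambda p:f(p,(240,200),4.7)
def both(n,a,b,z):
    X,g=cross(T,a,S,b);print(n,"tri",X.round(1),round(g,1),"top@z",onz(T,a,z).round(1)[:2],"scene@z",onz(S,b,z).round(1)[:2])
both("A hole",t((153,419)),s((429,355)),12)
both("A block",t((194,537)),s((498,278)),34)
both("A mount",t((208,648)),s((553,257)),28)
both("B hole",t((352,403)),s((336,274)),12)
both("B block",t((386,523)),s((410,203)),34)
both("B mount",t((391,635)),s((468,188)),28)
both("pinR",t((466,117)),s((128,237)),78)
both("pinM",t((309,136)),s((198,303)),78)
both("pinL",t((152,153)),s((273,370)),78)
both("forkL",t2((166,353)),s2((468,315)),58)
both("forkM",t2((352,299)),s2((336,236)),58)
both("forkR",t2((540,246)),s2((209,160)),58)
both("boltL",t2((187,178)),s2((338,388)),66)
both("boltR",t2((436,100)),s2((151,268)),66)
for n,c in (("bFL",(148,658)),("bFR",(727,486)),("bBR",(582,12)),("bBL",(22,168))): print(n,onz(T,t2(c),3).round(1))
```

```text
A hole tri [ 503.4 -131.4   13.8] 2.2 top@z [ 503.  -130.8] scene@z [ 502.9 -133.8]
A block tri [ 444.7 -137.9   34.8] 0.3 top@z [ 444.9 -138.2] scene@z [ 444.2 -138.4]
A mount tri [ 397.1 -141.1   18.6] 1.0 top@z [ 396.2 -139. ] scene@z [ 403.7 -134.4]
B hole tri [ 502.  -223.1   12.4] 1.7 top@z [ 501.5 -222.5] scene@z [ 502.1 -224.3]
B block tri [ 442.7 -223.5   34.8] 0.1 top@z [ 442.8 -223.8] scene@z [ 442.1 -224.1]
B mount tri [ 395.1 -223.7   17.4] 1.8 top@z [ 393.9 -220.2] scene@z [ 402.6 -215.6]
pinR tri [ 611.9 -273.    79.4] 0.6 top@z [ 612.5 -273.7] scene@z [ 611.2 -274. ]
pinM tri [ 611.4 -204.4   76.1] 0.5 top@z [ 610.6 -203.7] scene@z [ 612.4 -203. ]
pinL tri [ 610.6 -134.8   75.5] 0.6 top@z [ 609.6 -134.1] scene@z [ 612.  -133.1]
forkL tri [550.1 250.1  60. ] 0.6 top@z [550.4 250.8] scene@z [549.2 249.1]
forkM tri [566.4 167.5  59.7] 0.7 top@z [566.6 168. ] scene@z [565.7 166.4]
forkR tri [582.6  83.2  58.7] 0.9 top@z [582.5  83.6] scene@z [582.5  82.5]
boltL tri [630.  236.4  57.3] 2.7 top@z [626.5 235.8] scene@z [634.8 238.9]
boltR tri [654.6 121.4  63.5] 6.4 top@z [651.6 123.6] scene@z [657.4 120. ]
bFL [423.3 277.7   3. ]
bFR [475.5  10.2   3. ]
bBR [709.3  55.9   3. ]
bBL [658.  325.2   3. ]
```

```bash
cat >> h.py <<'E'
from scipy.spatial.transform import Rotation as Ro
def pose():
    s=telemetry.observe();q=s["eef_rot"];return np.array(s["position"]),Ro.from_quat([q[1],q[2],q[3],q[0]]).as_matrix(),s
def plan(p,phi=None):
    "p world mm, phi deg of tool y; prints delta"
    p0,R,s=pose()
    cur=np.degrees(np.arctan2(R[1,1],R[0,1]))
    if phi is None: phi=cur
    phi=cur+((phi-cur+90)%180-90);a=np.radians(phi)
    Rt=np.c_[[-np.sin(a),np.cos(a),0],[np.cos(a),np.sin(a),0],[0,0,-1]]
    d=R.T@(np.array(p)-p0)/1000;w=np.degrees(Ro.from_matrix(R.T@Rt).as_rotvec())
    print("t",round(s["clock"],2),"at",p0.round(1),"phi",round(cur,2),"q",s["q"].round(2),"F",s["contact_force"].round(1),"op",round(s["opening"],3))
    print("d",d.round(4),"a",w.round(2),"len",round(np.linalg.norm(d),3))
E
python3 -c "
from h import *
plan((480,220,200),95.2)"
```

```text
t 0.15 at [291.6 608.4 205. ] phi 64.4 q [-1.27  0.43  0.07  1.61 -0.03  1.11 -0.07] F [ 0.9  0.2 -0.4] op 0.998
d [-0.3378 -0.2689  0.0052] a [-5.00e-02 -1.00e-02 -3.08e+01] len 0.432
```

play_rows([
  {"dx": -0.034,"dy": -0.027,"dz": 0.0005,"az": -4},
  {"dx": -0.068,"dy": -0.054,"dz": 0.001,"az": -8},
  {"dx": -0.102,"dy": -0.081,"dz": 0.0015,"az": -12},
  {"dx": -0.136,"dy": -0.108,"dz": 0.002,"az": -16},
  {"dx": -0.17,"dy": -0.135,"dz": 0.003,"az": -20},
  {"dx": -0.204,"dy": -0.162,"dz": 0.0035,"az": -24},
  {"dx": -0.238,"dy": -0.189,"dz": 0.004,"az": -28},
  {"dx": -0.272,"dy": -0.216,"dz": 0.0045,"az": -30.8},
  {"dx": -0.306,"dy": -0.243,"dz": 0.005,"az": -30.8},
  {"dx": -0.338,"dy": -0.269,"dz": 0.005,"az": -30.8},
])

```text
$.deltas[0]: bad value
```

```bash
python3 -c "
from h import *
plan((460,-140,150),95.2)"
```

```text
t 0.15 at [291.6 608.4 205. ] phi 64.4 q [-1.27  0.43  0.07  1.61 -0.03  1.11 -0.07] F [ 0.9  0.2 -0.4] op 0.998
d [-0.4753 -0.6021  0.0555] a [-5.00e-02 -1.00e-02 -3.08e+01] len 0.769
```

play_rows([
  {"dx": -0.034,"dy": -0.027,"dz": 0.001,"ax": 0,"ay": 0,"az": -4},
  {"dx": -0.068,"dy": -0.054,"dz": 0.001,"ax": 0,"ay": 0,"az": -8},
  {"dx": -0.102,"dy": -0.081,"dz": 0.002,"ax": 0,"ay": 0,"az": -12},
  {"dx": -0.136,"dy": -0.108,"dz": 0.002,"ax": 0,"ay": 0,"az": -16},
  {"dx": -0.17,"dy": -0.135,"dz": 0.003,"ax": 0,"ay": 0,"az": -20},
  {"dx": -0.204,"dy": -0.162,"dz": 0.003,"ax": 0,"ay": 0,"az": -24},
  {"dx": -0.238,"dy": -0.189,"dz": 0.004,"ax": 0,"ay": 0,"az": -28},
  {"dx": -0.272,"dy": -0.216,"dz": 0.004,"ax": 0,"ay": 0,"az": -30.8},
  {"dx": -0.306,"dy": -0.243,"dz": 0.005,"ax": 0,"ay": 0,"az": -30.8},
  {"dx": -0.338,"dy": -0.269,"dz": 0.005,"ax": 0,"ay": 0,"az": -30.8},
])

```text
clock: 1.15
position: [480.6, 217.8, 200.2]
eef_rot: [-0.0, -0.045, 0.999, -0.0]
contact_force: [1.3, 0.1, 0.7]
opening: 1.0
```

```bash
python3 -c "
from h import *
plan((460,-140,150),95.2)"
```

```text
t 1.15 at [480.6 217.8 200.2] phi 95.18 q [-0.7   0.19  0.17  1.95 -0.04  1.01  1.15] F [1.3 0.1 0.7] op 1.0
d [ 0.0528 -0.3544  0.0505] a [-0.05 -0.03 -0.02] len 0.362
```

play_rows([
  {"dx": 0.005,"dy": -0.036,"dz": 0.005,"ax": 0,"ay": 0,"az": 0},
  {"dx": 0.01,"dy": -0.072,"dz": 0.01,"ax": 0,"ay": 0,"az": 0},
  {"dx": 0.016,"dy": -0.11,"dz": 0.015,"ax": 0,"ay": 0,"az": 0},
  {"dx": 0.021,"dy": -0.15,"dz": 0.02,"ax": 0,"ay": 0,"az": 0},
  {"dx": 0.028,"dy": -0.19,"dz": 0.025,"ax": 0,"ay": 0,"az": 0},
  {"dx": 0.034,"dy": -0.23,"dz": 0.03,"ax": 0,"ay": 0,"az": 0},
  {"dx": 0.04,"dy": -0.27,"dz": 0.037,"ax": 0,"ay": 0,"az": 0},
  {"dx": 0.046,"dy": -0.31,"dz": 0.044,"ax": 0,"ay": 0,"az": 0},
  {"dx": 0.053,"dy": -0.354,"dz": 0.05,"ax": 0,"ay": 0,"az": 0},
  {"dx": 0.053,"dy": -0.354,"dz": 0.05,"ax": 0,"ay": 0,"az": 0},
])

```text
clock: 2.15
position: [458.4, -144.8, 150.1]
eef_rot: [-0.001, -0.042, 0.999, -0.001]
contact_force: [0.4, 0.0, -0.1]
opening: 0.999
```

```bash
python3 -c "
from h import *
plan((445,-138,150),95.2)
pics('1')"
```

```text
t 2.15 at [ 458.4 -144.8  150.1] phi 94.82 q [-0.22  0.18  0.43  2.11 -0.09  0.87  1.93] F [ 0.4  0.  -0.1] op 0.999
d [0.0127 0.0078 0.0001] a [-0.13 -0.08 -0.38] len 0.015
```

View pics/wrist1.png

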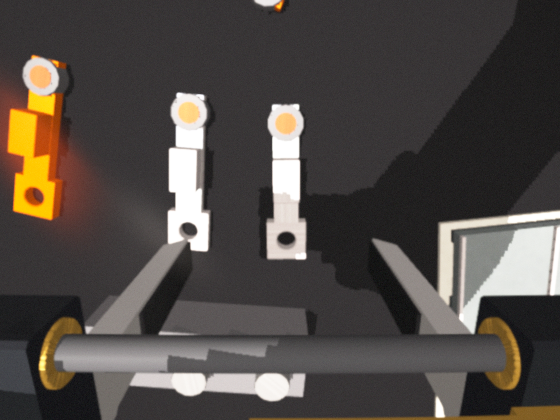

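View pics/scene1.png

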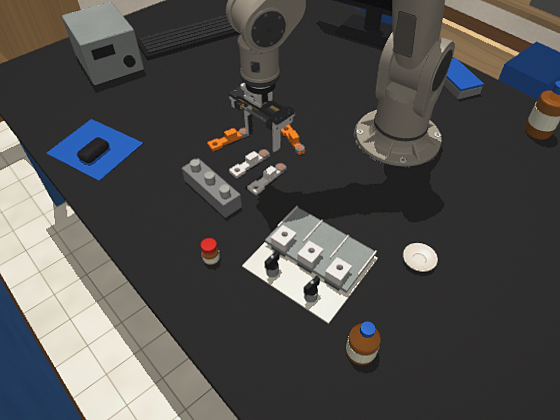

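Run:
```python
from h import *
W=cams.camera_model("wrist")
im=cv2.imread("pics/wrist1.png");crop(im,150,80,330,270,4,"pics/c5.png")
for n,p,z in (("Ah",(287,239),12),("Ab",(287,178),34),("Am",(286,123),16),("Bh",(188,230),12),("Bb",(185,170),34),("Bm",(189,112),16)): print(n,onz(W,p,z).round(1))
```

```text
Ah [ 502.4 -128.4   12. ]
Ab [ 440.6 -134.7   34. ]
Am [ 397.  -139.4   16. ]
Bh [ 501.9 -220.7   12. ]
Bb [ 441.5 -219.3   34. ]
Bm [ 395.2 -221.6   16. ]
```

View pics/c5.png

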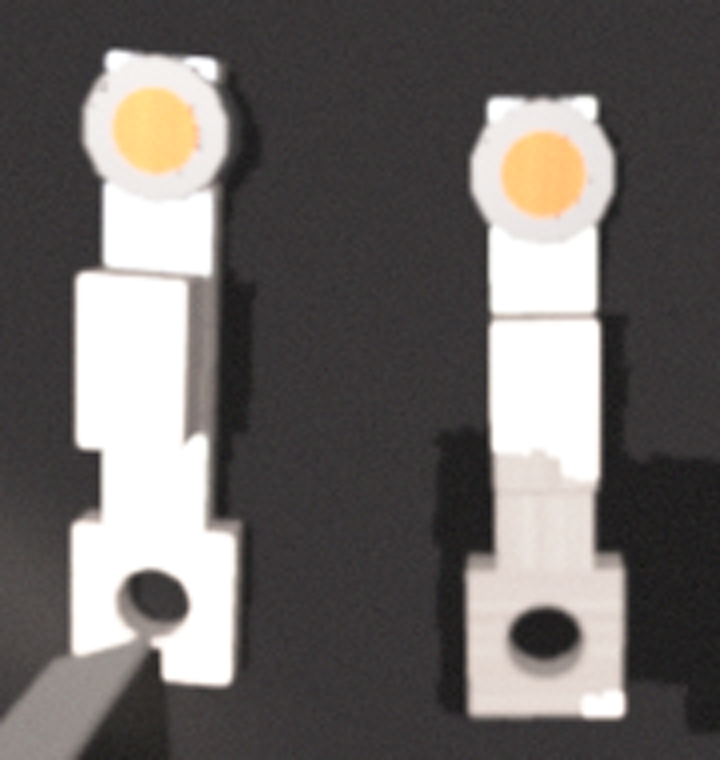

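```bash
python3 -c "
from h import *
plan((443.3,-136.6,15),95)"
```

```text
t 2.3 at [ 459.8 -139.2  150.5] phi 95.17 q [-0.22  0.18  0.43  2.11 -0.09  0.87  1.92] F [0.5 0.4 1.1] op 1.0
d [0.0161 0.0042 0.1355] a [-0.04 -0.04  0.17] len 0.136
```

play_rows([
  {"dx": 0.008,"dy": 0.002,"dz": 0.02,"ax": 0,"ay": 0,"az": 0},
  {"dx": 0.016,"dy": 0.004,"dz": 0.04,"ax": 0,"ay": 0,"az": 0},
  {"dx": 0.016,"dy": 0.004,"dz": 0.06,"ax": 0,"ay": 0,"az": 0},
  {"dx": 0.016,"dy": 0.004,"dz": 0.08,"ax": 0,"ay": 0,"az": 0},
  {"dx": 0.016,"dy": 0.004,"dz": 0.1,"ax": 0,"ay": 0,"az": 0},
  {"dx": 0.016,"dy": 0.004,"dz": 0.115,"ax": 0,"ay": 0,"az": 0},
  {"dx": 0.016,"dy": 0.004,"dz": 0.127,"ax": 0,"ay": 0,"az": 0},
  {"dx": 0.016,"dy": 0.004,"dz": 0.1355,"ax": 0,"ay": 0,"az": 0},
  {"dx": 0.016,"dy": 0.004,"dz": 0.1355,"ax": 0,"ay": 0,"az": 0},
  {"dx": 0.016,"dy": 0.004,"dz": 0.1355,"ax": 0,"ay": 0,"az": 0},
])

```text
clock: 3.3
position: [443.6, -136.6, 15.2]
eef_rot: [-0.0, -0.045, 0.999, -0.0]
contact_force: [-0.1, 0.7, -0.2]
opening: 1.001
```

```bash
python3 -c "
from h import *
plan((443.3,-136.6,15),95)
pics('2',['wrist'])"
```

```text
t 3.3 at [ 443.6 -136.6   15.2] phi 95.18 q [-0.13  0.39  0.35  2.24 -0.25  0.55  2.06] F [-0.1  0.7 -0.2] op 1.001
d [0.0003 0.0001 0.0002] a [-0.03 -0.03  0.18] len 0.0
```

View pics/wrist2.png

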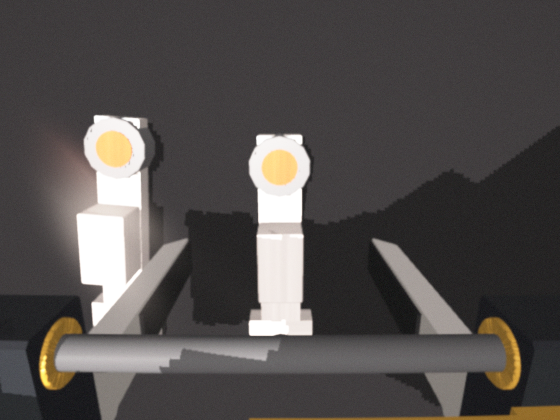

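```bash
python3 -c "
from h import *
W=cams.camera_model('wrist');print(proj(W,(443.6,-136.6,15)),proj(W,(443.6,-136.6,34)));print(onz(W,(280,228),34),onz(W,(281,300),34))
print(onz(W,(280,166),16),onz(W,(280,166),28))"
```

```text
[279.68015382 253.73313422] [279.67443534 269.14899972]
[ 422.62426939 -138.35010059   34.        ] [ 460.23237849 -134.4287858    34.        ]
[ 396.3645306  -140.72639188   16.        ] [ 394.43158107 -140.91073417   28.        ]
```

play_rows([
  {"dx": 0,"dy": 0,"dz": 0,"ax": 0,"ay": 0,"az": 0},
  {"dx": 0,"dy": 0,"dz": 0,"ax": 0,"ay": 0,"az": 0},
  {"dx": 0,"dy": 0,"dz": 0,"ax": 0,"ay": 0,"az": 0},
  {"dx": 0,"dy": 0,"dz": 0,"ax": 0,"ay": 0,"az": 0},
  {"dx": 0,"dy": 0,"dz": 0,"ax": 0,"ay": 0,"az": 0},
  {"dx": 0,"dy": 0,"dz": 0,"ax": 0,"ay": 0,"az": 0},
  {"dx": 0,"dy": 0,"dz": 0,"ax": 0,"ay": 0,"az": 0},
  {"dx": 0,"dy": 0,"dz": 0,"ax": 0,"ay": 0,"az": 0},
  {"dx": 0,"dy": 0,"dz": 0,"ax": 0,"ay": 0,"az": 0},
  {"dx": 0,"dy": 0,"dz": 0,"ax": 0,"ay": 0,"az": 0},
], grip=1)

```text
clock: 4.35
position: [443.7, -136.8, 15.4]
eef_rot: [-0.0, -0.045, 0.999, -0.0]
contact_force: [0.1, -0.0, -0.8]
opening: 0.233
```

```bash
python3 -c "
from h import *
plan((475.3,62.6,70),101)"
```

```text
t 4.35 at [ 443.7 -136.8   15.4] phi 95.17 q [-0.13  0.39  0.35  2.24 -0.25  0.55  2.06] F [ 0.1 -0.  -0.8] op 0.233
d [-0.0494  0.1957 -0.0547] a [-0.04 -0.   -5.83] len 0.209
```

play_rows([
  {"dx": 0,"dy": 0,"dz": -0.02,"ax": 0,"ay": 0,"az": 0},
  {"dx": 0,"dy": 0,"dz": -0.04,"ax": 0,"ay": 0,"az": 0},
  {"dx": 0,"dy": 0.01,"dz": -0.06,"ax": 0,"ay": 0,"az": 0},
  {"dx": -0.01,"dy": 0.04,"dz": -0.06,"ax": 0,"ay": 0,"az": -1},
  {"dx": -0.02,"dy": 0.08,"dz": -0.06,"ax": 0,"ay": 0,"az": -2},
  {"dx": -0.03,"dy": 0.12,"dz": -0.06,"ax": 0,"ay": 0,"az": -3},
  {"dx": -0.04,"dy": 0.16,"dz": -0.06,"ax": 0,"ay": 0,"az": -4},
  {"dx": -0.049,"dy": 0.196,"dz": -0.06,"ax": 0,"ay": 0,"az": -5.8},
  {"dx": -0.049,"dy": 0.196,"dz": -0.06,"ax": 0,"ay": 0,"az": -5.8},
  {"dx": -0.049,"dy": 0.196,"dz": -0.06,"ax": 0,"ay": 0,"az": -5.8},
])

```text
clock: 5.35
position: [474.6, 63.3, 75.1]
eef_rot: [-0.0, -0.096, 0.995, -0.0]
contact_force: [-0.1, -1.4, -1.6]
opening: 0.23
```

```bash
python3 -c "
from h import *
plan((476.1,62.7,49),100.94)
r=pics('3')
W=cams.camera_model('wrist');p,R,s=pose();print(proj(W,p))
crop(r['top'][1],200,140,300,275,4.4,'pics/c6.png')"
```

```text
t 5.35 at [474.6  63.3  75.1] phi 101.06 q [-0.53  0.29  0.31  2.17 -0.13  0.7   1.63] F [-0.1 -1.4 -1.6] op 0.23
d [-0.0014 -0.0009  0.0261] a [-0.05 -0.04  0.12] len 0.026
[279.38525376 254.19363202]
```

View pics/wrist3.png

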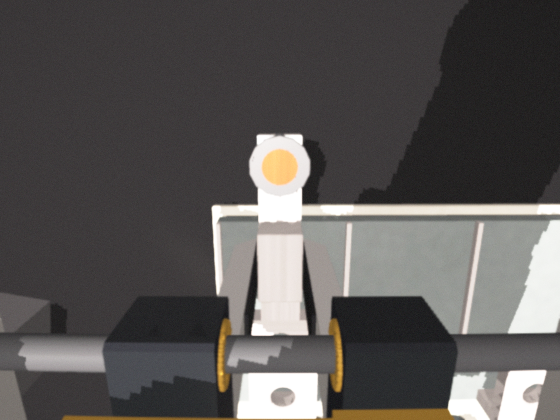

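View pics/top3.png

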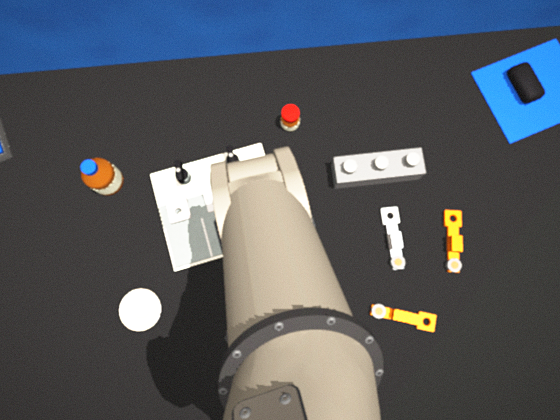

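View pics/scene3.png

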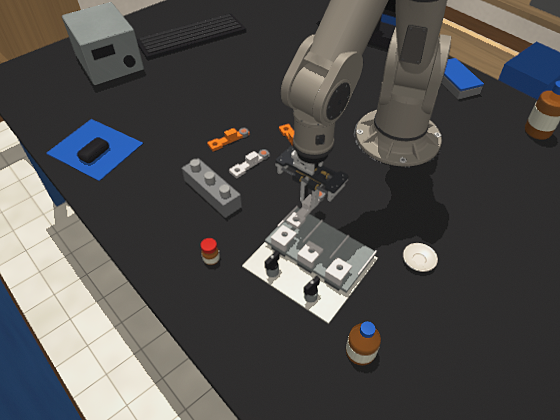

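```bash
python3 -c "
from h import *
W=cams.camera_model('wrist');print(onz(W,(283,396),58),onz(W,(533,394),58),onz(W,(217,208),30),onz(W,(280,166),15.3+16+60))
im=cv2.imread('pics/wrist3.png');crop(im,200,280,360,420,4.5,'pics/c7.png')
p,R,s=pose();print(p)
F=np.array([582.6,83.3])-p[:2];a=np.radians(10.94);print(F@[np.cos(a),np.sin(a)],F@[-np.sin(a),np.cos(a)])"
```

```text
[581.19334259  84.54208012  58.        ] [550.18757021 250.7516487   58.        ] [469.55214352  19.67399028  30.        ] [425.40811633  52.52209787  91.3       ]
[474.56193402  61.65232644  75.22075033]
110.18294755111536 0.7506936949906284
```

View pics/c7.png

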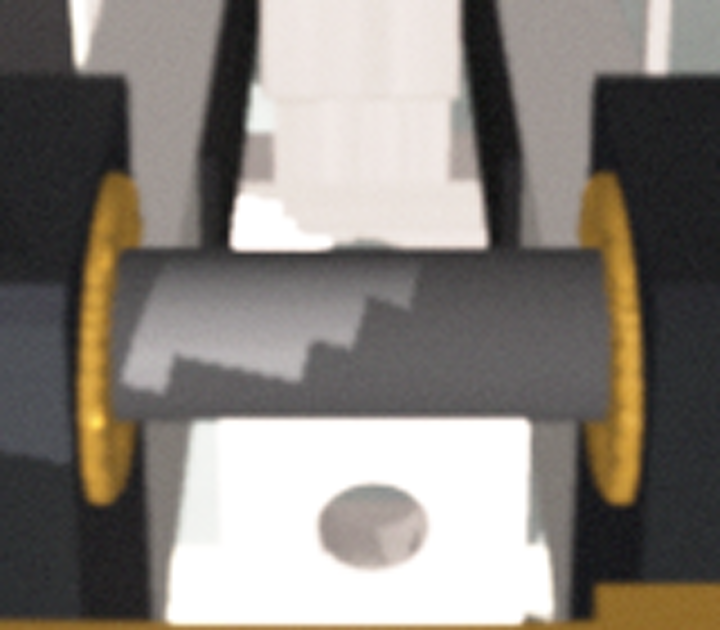

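```bash
python3 -c "
from h import *
plan((475.4,63.7,49),100.8)
plan((524.5,73,49),100.8)"
```

```text
t 5.5 at [474.6  61.7  75.2] phi 100.86 q [-0.53  0.29  0.31  2.17 -0.13  0.7   1.63] F [ 0.6  0.1 -2.9] op 0.229
d [-0.0012  0.0019  0.0262] a [-0.05 -0.03  0.06] len 0.026
t 5.5 at [474.6  61.7  75.2] phi 100.86 q [-0.53  0.29  0.31  2.17 -0.13  0.7   1.63] F [ 0.6  0.1 -2.9] op 0.229
d [-0.0512  0.0018  0.0262] a [-0.05 -0.03  0.06] len 0.058
```

play_rows([
  {"dx": -0.0012,"dy": 0.0018,"dz": 0.01,"ax": 0,"ay": 0,"az": 0},
  {"dx": -0.0012,"dy": 0.0018,"dz": 0.018,"ax": 0,"ay": 0,"az": 0},
  {"dx": -0.0012,"dy": 0.0018,"dz": 0.026,"ax": 0,"ay": 0,"az": 0},
  {"dx": -0.0012,"dy": 0.0018,"dz": 0.026,"ax": 0,"ay": 0,"az": 0},
  {"dx": -0.011,"dy": 0.0018,"dz": 0.026,"ax": 0,"ay": 0,"az": 0},
  {"dx": -0.021,"dy": 0.0018,"dz": 0.026,"ax": 0,"ay": 0,"az": 0},
  {"dx": -0.031,"dy": 0.0018,"dz": 0.026,"ax": 0,"ay": 0,"az": 0},
  {"dx": -0.041,"dy": 0.0018,"dz": 0.026,"ax": 0,"ay": 0,"az": 0},
  {"dx": -0.051,"dy": 0.0018,"dz": 0.026,"ax": 0,"ay": 0,"az": 0},
  {"dx": -0.051,"dy": 0.0018,"dz": 0.026,"ax": 0,"ay": 0,"az": 0},
])

```text
clock: 6.5
position: [525.2, 73.2, 49.0]
eef_rot: [-0.0, -0.095, 0.996, -0.001]
contact_force: [0.7, 0.2, -2.5]
opening: 0.234
```

```bash
python3 -c "
from h import *
plan((524.5,73,49),100.8)
r=pics('4',['wrist','scene'])
crop(r['scene'][1],220,180,380,330,4.7,'pics/c8.png')"
```

```text
t 6.5 at [525.2  73.2  49. ] phi 100.87 q [-0.49  0.41  0.29  2.07 -0.18  0.68  1.67] F [ 0.7  0.2 -2.5] op 0.234
d [ 0.0007 -0.0001  0.    ] a [-0.06 -0.06  0.07] len 0.001
```

View pics/wrist4.png

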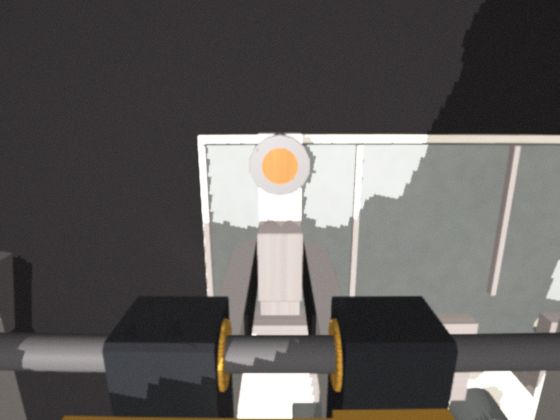

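View pics/c8.png

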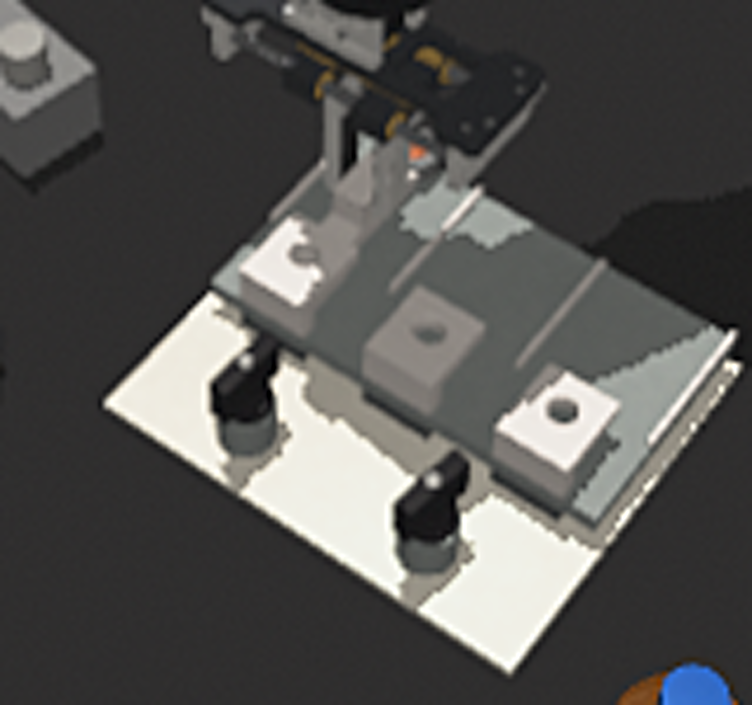

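play_rows([
  {"dx": 0.0005,"dy": 0,"dz": 0.002,"ax": 0,"ay": 0,"az": 0},
  {"dx": 0.0005,"dy": 0,"dz": 0.0035,"ax": 0,"ay": 0,"az": 0},
  {"dx": 0.0005,"dy": 0,"dz": 0.0035,"ax": 0,"ay": 0,"az": 0},
  {"dx": 0.0005,"dy": 0,"dz": 0.0035,"ax": 0,"ay": 0,"az": 0},
  {"dx": 0.0005,"dy": 0,"dz": 0.0035,"ax": 0,"ay": 0,"az": 0},
  {"dx": 0.0005,"dy": 0,"dz": 0.0035,"ax": 0,"ay": 0,"az": 0},
  {"dx": 0.0005,"dy": 0,"dz": 0.0035,"ax": 0,"ay": 0,"az": 0},
  {"dx": 0.0005,"dy": 0,"dz": 0.0035,"ax": 0,"ay": 0,"az": 0},
  {"dx": 0.0005,"dy": 0,"dz": 0.0035,"ax": 0,"ay": 0,"az": 0},
  {"dx": 0.0005,"dy": 0,"dz": 0.0035,"ax": 0,"ay": 0,"az": 0},
])

```text
clock: 7.6
position: [524.1, 72.9, 45.6]
eef_rot: [-0.0, -0.095, 0.996, -0.001]
contact_force: [0.2, 0.3, -0.4]
opening: 0.229
```

play_rows([
  {"dx": 0,"dy": 0,"dz": 0,"ax": 0,"ay": 0,"az": 0},
  {"dx": 0,"dy": 0,"dz": 0,"ax": 0,"ay": 0,"az": 0},
  {"dx": 0,"dy": 0,"dz": 0,"ax": 0,"ay": 0,"az": 0},
  {"dx": 0,"dy": 0,"dz": 0,"ax": 0,"ay": 0,"az": 0},
  {"dx": 0,"dy": 0,"dz": 0,"ax": 0,"ay": 0,"az": 0},
  {"dx": 0,"dy": 0,"dz": -0.02,"ax": 0,"ay": 0,"az": 0},
  {"dx": 0,"dy": 0,"dz": -0.05,"ax": 0,"ay": 0,"az": 0},
  {"dx": 0.02,"dy": 0,"dz": -0.08,"ax": 0,"ay": 0,"az": 0},
  {"dx": 0.04,"dy": 0,"dz": -0.11,"ax": 0,"ay": 0,"az": 0},
  {"dx": 0.04,"dy": 0,"dz": -0.11,"ax": 0,"ay": 0,"az": 0},
], grip=0.4)

```text
clock: 8.6
position: [484.8, 65.3, 158.8]
eef_rot: [0.002, -0.094, 0.996, 0.0]
contact_force: [-0.2, 0.6, -0.2]
opening: 0.595
```

```bash
python3 -c "
from h import *
plan((455,-80,150),95)
cams.grab_frame('scene')
cams.grab_frame('scene')
r=pics('5',['wrist','scene'])
p,R,s=pose();print(p)
crop(r['scene'][1],220,180,380,330,4.7,'pics/c9.png')"
```

```text
t 8.6 at [484.8  65.3 158.8] phi 100.83 q [-0.57  0.17  0.34  2.08 -0.07  0.89  1.57] F [-0.2  0.6 -0.2] op 0.595
d [ 0.0566 -0.1372  0.0086] a [0.03 0.21 5.83] len 0.149
[484.87786899  65.6462934  154.95481327]
```

View pics/wrist5.png

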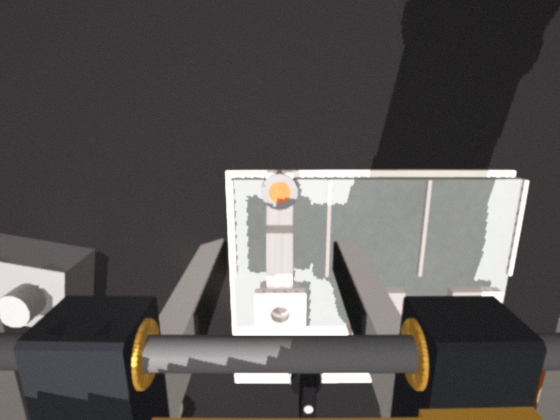

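View pics/c9.png

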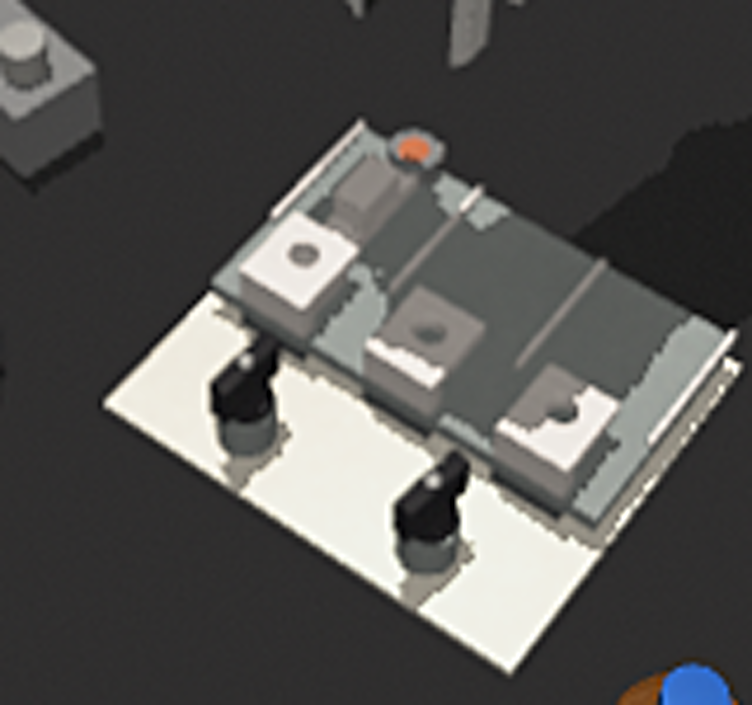

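```bash
python3 -c "
from h import *
W=cams.camera_model('wrist')
im=cv2.imread('pics/wrist5.png');crop(im,220,165,340,335,4.4,'pics/c10.png')
im=cv2.imread('pics/scene5.png');crop(im,265,220,305,250,16,'pics/c11.png')
print(onz(W,(280,314),58),onz(W,(280,191),30+16))
plan((610.5,-134.3,140),95)"
```

```text
[579.83988671  84.25896102  58.        ] [475.6245156   64.18726044  46.        ]
t 8.8 at [484.9  65.6 155. ] phi 100.88 q [-0.56  0.18  0.33  2.08 -0.08  0.89  1.57] F [-0.8 -0.3  0.6] op 0.598
d [-0.0856 -0.22    0.0151] a [-0.07 -0.06  5.88] len 0.237
```

View pics/c10.png

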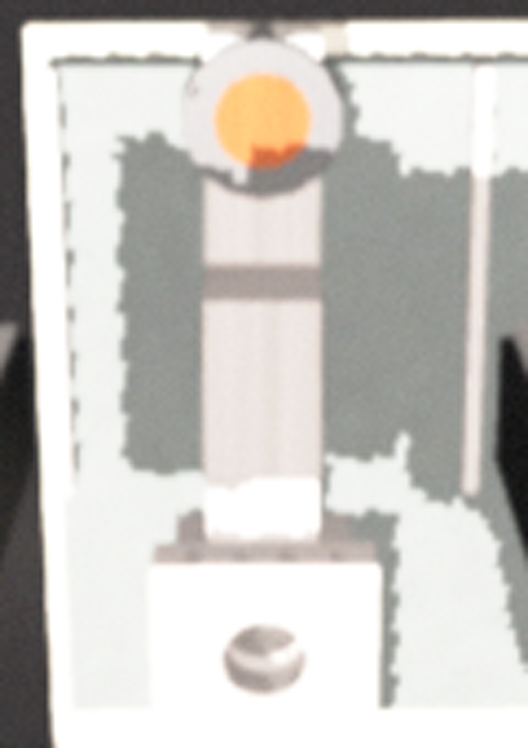

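View pics/c11.png

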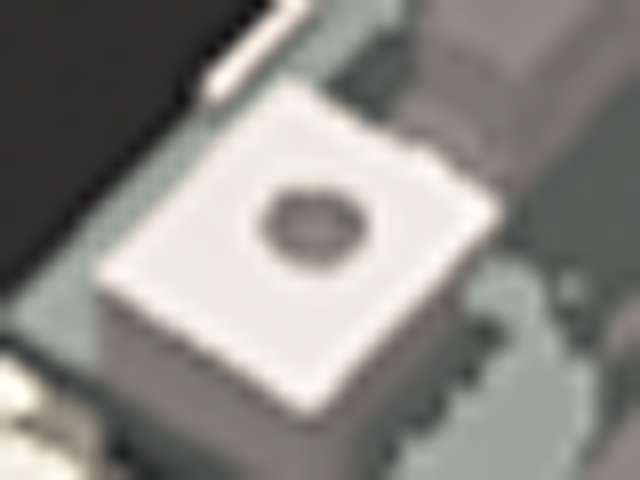

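```bash
python3 -c "
from h import *
plan((610.5,-134.3,130))"
```

```text
t 8.8 at [484.9  65.6 155. ] phi 100.88 q [-0.56  0.18  0.33  2.08 -0.08  0.89  1.57] F [-0.8 -0.3  0.6] op 0.598
d [-0.0857 -0.22    0.0251] a [-0.07 -0.06 -0.  ] len 0.237
```

play_rows([
  {"dx": -0.01,"dy": -0.028,"dz": 0,"ax": 0,"ay": 0,"az": 0},
  {"dx": -0.022,"dy": -0.056,"dz": 0,"ax": 0,"ay": 0,"az": 0},
  {"dx": -0.033,"dy": -0.085,"dz": 0.005,"ax": 0,"ay": 0,"az": 0},
  {"dx": -0.045,"dy": -0.115,"dz": 0.01,"ax": 0,"ay": 0,"az": 0},
  {"dx": -0.057,"dy": -0.145,"dz": 0.015,"ax": 0,"ay": 0,"az": 0},
  {"dx": -0.068,"dy": -0.175,"dz": 0.02,"ax": 0,"ay": 0,"az": 0},
  {"dx": -0.08,"dy": -0.205,"dz": 0.025,"ax": 0,"ay": 0,"az": 0},
  {"dx": -0.0857,"dy": -0.22,"dz": 0.025,"ax": 0,"ay": 0,"az": 0},
  {"dx": -0.0857,"dy": -0.22,"dz": 0.025,"ax": 0,"ay": 0,"az": 0},
  {"dx": -0.0857,"dy": -0.22,"dz": 0.025,"ax": 0,"ay": 0,"az": 0},
])

```text
clock: 9.8
position: [610.0, -133.6, 129.3]
eef_rot: [-0.001, -0.095, 0.996, -0.0]
contact_force: [-0.5, 0.5, 0.5]
opening: 0.597
```

```bash
python3 -c "
from h import *
plan((610.5,-134.3,57.5))
r=pics('6',['wrist'])
W=cams.camera_model('wrist');p,R,s=pose();print(p,proj(W,(610.5,-134.3,78)),proj(W,(p[0],p[1],78)))"
```

```text
t 9.8 at [ 610.  -133.6  129.3] phi 100.87 q [-0.19  0.45  0.4   1.81 -0.21  0.93  2.06] F [-0.5  0.5  0.5] op 0.597
d [-0.0005 -0.0007  0.0718] a [-0.04 -0.15 -0.  ] len 0.072
[ 610.04853658 -133.08636891  129.65928195] [277.52401122 224.27571283] [279.42816755 223.97369988]
```

View pics/wrist6.png

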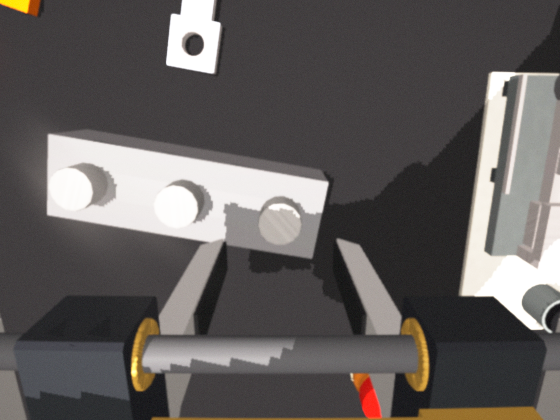

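play_rows([
  {"dx": 0,"dy": 0,"dz": 0.015,"ax": 0,"ay": 0,"az": 0},
  {"dx": 0,"dy": 0,"dz": 0.03,"ax": 0,"ay": 0,"az": 0},
  {"dx": 0,"dy": 0,"dz": 0.042,"ax": 0,"ay": 0,"az": 0},
  {"dx": 0,"dy": 0,"dz": 0.054,"ax": 0,"ay": 0,"az": 0},
  {"dx": 0,"dy": 0,"dz": 0.062,"ax": 0,"ay": 0,"az": 0},
  {"dx": 0,"dy": 0,"dz": 0.068,"ax": 0,"ay": 0,"az": 0},
  {"dx": 0,"dy": 0,"dz": 0.072,"ax": 0,"ay": 0,"az": 0},
  {"dx": 0,"dy": 0,"dz": 0.072,"ax": 0,"ay": 0,"az": 0},
  {"dx": 0,"dy": 0,"dz": 0.072,"ax": 0,"ay": 0,"az": 0},
  {"dx": 0,"dy": 0,"dz": 0.072,"ax": 0,"ay": 0,"az": 0},
])

```text
clock: 10.85
position: [610.2, -133.2, 58.1]
eef_rot: [-0.001, -0.095, 0.995, -0.0]
contact_force: [0.5, -0.4, 0.1]
opening: 0.6
```

play_rows([
  {"dx": 0,"dy": 0,"dz": 0,"ax": 0,"ay": 0,"az": 0},
  {"dx": 0,"dy": 0,"dz": 0,"ax": 0,"ay": 0,"az": 0},
  {"dx": 0,"dy": 0,"dz": 0,"ax": 0,"ay": 0,"az": 0},
  {"dx": 0,"dy": 0,"dz": 0,"ax": 0,"ay": 0,"az": 0},
  {"dx": 0,"dy": 0,"dz": 0,"ax": 0,"ay": 0,"az": 0},
  {"dx": 0,"dy": 0,"dz": 0,"ax": 0,"ay": 0,"az": 0},
  {"dx": 0,"dy": 0,"dz": 0,"ax": 0,"ay": 0,"az": 0},
  {"dx": 0,"dy": 0,"dz": 0,"ax": 0,"ay": 0,"az": 0},
  {"dx": 0,"dy": 0,"dz": 0,"ax": 0,"ay": 0,"az": 0},
  {"dx": 0,"dy": 0,"dz": 0,"ax": 0,"ay": 0,"az": 0},
], grip=1)

```text
clock: 11.85
position: [610.3, -133.2, 58.2]
eef_rot: [-0.001, -0.095, 0.995, -0.0]
contact_force: [-0.5, 0.5, 2.8]
opening: 0.313
```

```bash
python3 -c "
from h import *
plan((610,-133.3,58))"
```

```text
t 11.85 at [ 610.3 -133.2   58.2] phi 100.92 q [-0.17  0.53  0.37  1.86 -0.26  0.8   2.1 ] F [-0.5  0.5  2.8] op 0.313
d [ 0.0003 -0.      0.0002] a [-0.04 -0.07 -0.  ] len 0.0
```

play_rows([
  {"dx": 0,"dy": 0,"dz": -0.01,"ax": 0,"ay": 0,"az": 0},
  {"dx": 0,"dy": 0,"dz": -0.02,"ax": 0,"ay": 0,"az": 0},
  {"dx": 0,"dy": 0,"dz": -0.03,"ax": 0,"ay": 0,"az": 0},
  {"dx": 0,"dy": 0,"dz": -0.04,"ax": 0,"ay": 0,"az": 0},
  {"dx": 0,"dy": 0,"dz": -0.052,"ax": 0,"ay": 0,"az": 0},
  {"dx": 0,"dy": 0,"dz": -0.064,"ax": 0,"ay": 0,"az": 0},
  {"dx": 0,"dy": 0,"dz": -0.074,"ax": 0,"ay": 0,"az": 0},
  {"dx": 0,"dy": 0,"dz": -0.082,"ax": 0,"ay": 0,"az": 0},
  {"dx": 0,"dy": 0,"dz": -0.082,"ax": 0,"ay": 0,"az": 0},
  {"dx": 0,"dy": 0,"dz": -0.082,"ax": 0,"ay": 0,"az": 0},
])

```text
clock: 12.85
position: [610.3, -133.0, 140.1]
eef_rot: [-0.001, -0.095, 0.995, -0.0]
contact_force: [0.6, -0.1, -1.5]
opening: 0.314
```

```bash
python3 -c "
from h import *
plan((581.5,84,135))"
```

```text
t 12.85 at [ 610.3 -133.   140.1] phi 100.93 q [-0.2   0.43  0.41  1.8  -0.2   0.95  2.06] F [ 0.6 -0.1 -1.5] op 0.314
d [-0.0129  0.2186  0.0049] a [-0.03 -0.07 -0.  ] len 0.219
```

play_rows([
  {"dx": -0.002,"dy": 0.03,"dz": 0,"ax": 0,"ay": 0,"az": 0},
  {"dx": -0.004,"dy": 0.06,"dz": 0,"ax": 0,"ay": 0,"az": 0},
  {"dx": -0.006,"dy": 0.1,"dz": 0,"ax": 0,"ay": 0,"az": 0},
  {"dx": -0.008,"dy": 0.14,"dz": 0,"ax": 0,"ay": 0,"az": 0},
  {"dx": -0.01,"dy": 0.175,"dz": 0,"ax": 0,"ay": 0,"az": 0},
  {"dx": -0.012,"dy": 0.205,"dz": 0.002,"ax": 0,"ay": 0,"az": 0},
  {"dx": -0.0129,"dy": 0.2186,"dz": 0.005,"ax": 0,"ay": 0,"az": 0},
  {"dx": -0.0129,"dy": 0.2186,"dz": 0.012,"ax": 0,"ay": 0,"az": 0},
  {"dx": -0.0129,"dy": 0.2186,"dz": 0.02,"ax": 0,"ay": 0,"az": 0},
  {"dx": -0.0129,"dy": 0.2186,"dz": 0.022,"ax": 0,"ay": 0,"az": 0},
])

```text
clock: 13.85
position: [581.0, 82.1, 116.6]
eef_rot: [-0.001, -0.094, 0.996, -0.001]
contact_force: [0.2, 0.0, -1.0]
opening: 0.316
```

```bash
python3 -c "
from h import *
cams.grab_frame('scene')
plan((581.5,84,112))
r=pics('7')
S=cams.camera_model('scene');p,R,s=pose();print(p,proj(S,(581.5,84,58)),proj(S,(p[0],p[1],p[2]-52)),proj(S,(582.6,83.3,58)))
crop(r['scene'][1],255,190,325,255,9,'pics/c12.png')
crop(r['wrist'][1],220,240,340,400,4,'pics/c13.png')"
```

```text
t 13.9 at [581.1  82.2 116.7] phi 100.8 q [-0.53  0.4   0.35  1.9  -0.17  0.87  1.67] F [ 0.3 -0.5 -1. ] op 0.311
d [-0.0008  0.0017  0.0047] a [-0.08 -0.17 -0.  ] len 0.005
[581.66356961  83.02952422 117.9357146 ] [284.75446435 233.7929465 ] [284.47150359 231.75053138] [284.26078936 233.8570322 ]
```

View pics/c12.png

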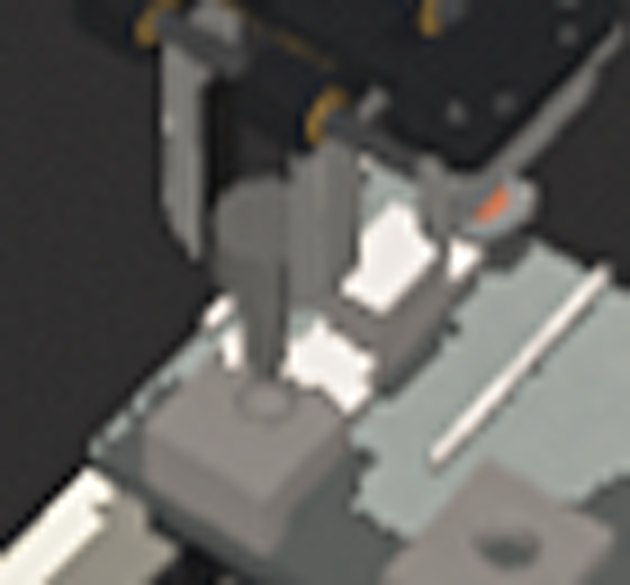

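View pics/wrist7.png

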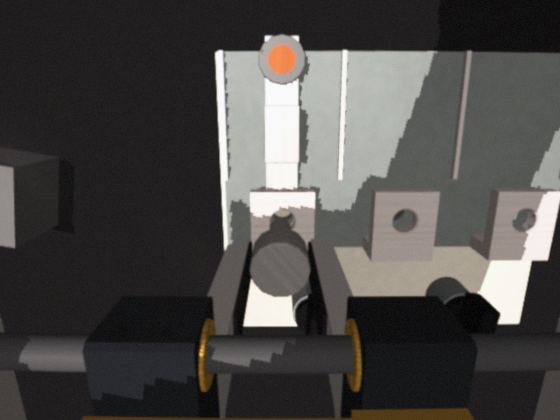

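View pics/top7.png

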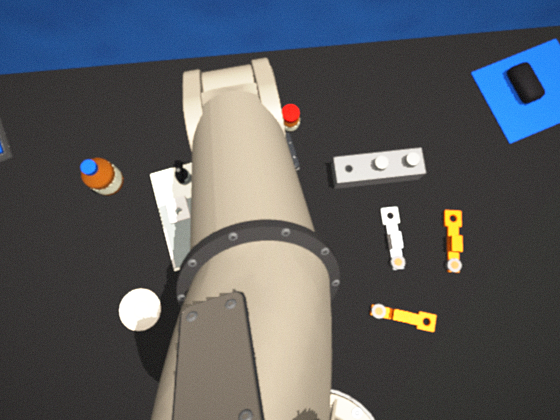

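```bash
python3 -c "
from h import *
W=cams.camera_model('wrist');S=cams.camera_model('scene')
print(onz(W,(405,220),58),onz(W,(525,220),58),onz(W,(282.5,59),46),onz(S,(284.6,233.8),58))
plan((581.7,83.9,108))
plan((581.7,83.9,85))
"
```

```text
[565.1309785  168.67310502  58.        ] [549.163645   252.54126835  58.        ] [477.04976031  64.94612911  46.        ] [581.81579993  83.74934275  58.        ]
t 14.05 at [581.7  83.  117.9] phi 100.85 q [-0.53  0.4   0.35  1.9  -0.17  0.87  1.67] F [ 0.1  1.  -0.4] op 0.317
d [-0.0002  0.0009  0.0099] a [-0.05 -0.07 -0.  ] len 0.01
t 14.05 at [581.7  83.  117.9] phi 100.85 q [-0.53  0.4   0.35  1.9  -0.17  0.87  1.67] F [ 0.1  1.  -0.4] op 0.317
d [-0.0002  0.0009  0.0329] a [-0.05 -0.07 -0.  ] len 0.033
```

play_rows([
  {"dx": -0.0001,"dy": 0.0012,"dz": 0.003,"ax": 0,"ay": 0,"az": 0},
  {"dx": -0.0001,"dy": 0.0012,"dz": 0.006,"ax": 0,"ay": 0,"az": 0},
  {"dx": -0.0001,"dy": 0.0012,"dz": 0.009,"ax": 0,"ay": 0,"az": 0},
  {"dx": -0.0001,"dy": 0.0012,"dz": 0.012,"ax": 0,"ay": 0,"az": 0},
  {"dx": -0.0001,"dy": 0.0012,"dz": 0.014,"ax": 0,"ay": 0,"az": 0},
  {"dx": -0.0001,"dy": 0.0012,"dz": 0.016,"ax": 0,"ay": 0,"az": 0},
  {"dx": -0.0001,"dy": 0.0012,"dz": 0.018,"ax": 0,"ay": 0,"az": 0},
  {"dx": -0.0001,"dy": 0.0012,"dz": 0.02,"ax": 0,"ay": 0,"az": 0},
  {"dx": -0.0001,"dy": 0.0012,"dz": 0.022,"ax": 0,"ay": 0,"az": 0},
  {"dx": -0.0001,"dy": 0.0012,"dz": 0.022,"ax": 0,"ay": 0,"az": 0},
])

```text
clock: 15.05
position: [581.4, 84.2, 95.7]
eef_rot: [-0.001, -0.095, 0.996, -0.001]
contact_force: [-0.4, -0.7, -0.7]
opening: 0.309
```

```bash
python3 -c "
from h import *
r=pics('8',['scene'])
crop(r['scene'][1],255,190,325,255,9,'pics/c14.png')
plan((581.6,84.2,61.8))"
```

```text
t 15.1 at [581.5  84.2  95.8] phi 100.85 q [-0.52  0.42  0.34  1.92 -0.19  0.83  1.68] F [0.9 0.4 0.2] op 0.314
d [-0.0002  0.      0.034 ] a [-0.05 -0.08 -0.  ] len 0.034
```

View pics/c14.png

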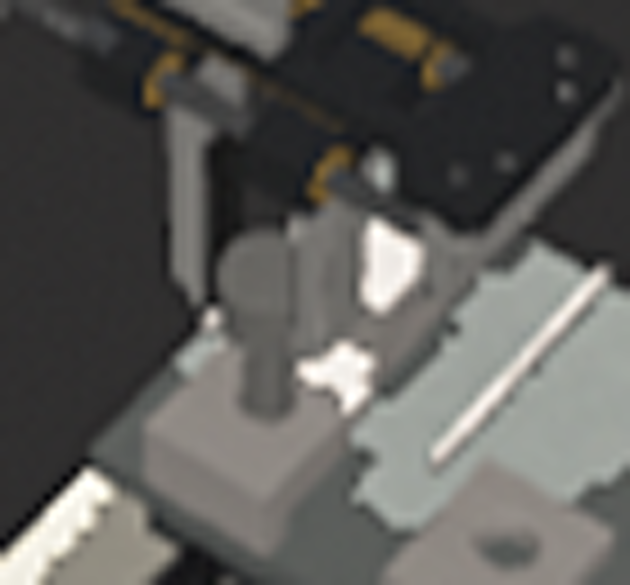

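play_rows([
  {"dx": 0,"dy": 0,"dz": 0.003,"ax": 0,"ay": 0,"az": 0},
  {"dx": 0,"dy": 0,"dz": 0.006,"ax": 0,"ay": 0,"az": 0},
  {"dx": 0,"dy": 0,"dz": 0.009,"ax": 0,"ay": 0,"az": 0},
  {"dx": 0,"dy": 0,"dz": 0.012,"ax": 0,"ay": 0,"az": 0},
  {"dx": 0,"dy": 0,"dz": 0.014,"ax": 0,"ay": 0,"az": 0},
  {"dx": 0,"dy": 0,"dz": 0.016,"ax": 0,"ay": 0,"az": 0},
  {"dx": 0,"dy": 0,"dz": 0.018,"ax": 0,"ay": 0,"az": 0},
  {"dx": 0,"dy": 0,"dz": 0.02,"ax": 0,"ay": 0,"az": 0},
  {"dx": 0,"dy": 0,"dz": 0.022,"ax": 0,"ay": 0,"az": 0},
  {"dx": 0,"dy": 0,"dz": 0.022,"ax": 0,"ay": 0,"az": 0},
])

```text
clock: 16.1
position: [581.3, 84.1, 73.6]
eef_rot: [-0.001, -0.095, 0.996, -0.001]
contact_force: [0.2, 0.9, -0.3]
opening: 0.31
```

Through fork, lug and into the deck without force. Final 12 mm.

play_rows([
  {"dx": 0,"dy": 0,"dz": 0.003,"ax": 0,"ay": 0,"az": 0},
  {"dx": 0,"dy": 0,"dz": 0.006,"ax": 0,"ay": 0,"az": 0},
  {"dx": 0,"dy": 0,"dz": 0.008,"ax": 0,"ay": 0,"az": 0},
  {"dx": 0,"dy": 0,"dz": 0.0095,"ax": 0,"ay": 0,"az": 0},
  {"dx": 0,"dy": 0,"dz": 0.0105,"ax": 0,"ay": 0,"az": 0},
  {"dx": 0,"dy": 0,"dz": 0.0115,"ax": 0,"ay": 0,"az": 0},
  {"dx": 0,"dy": 0,"dz": 0.012,"ax": 0,"ay": 0,"az": 0},
  {"dx": 0,"dy": 0,"dz": 0.012,"ax": 0,"ay": 0,"az": 0},
  {"dx": 0,"dy": 0,"dz": 0.012,"ax": 0,"ay": 0,"az": 0},
  {"dx": 0,"dy": 0,"dz": 0.012,"ax": 0,"ay": 0,"az": 0},
])

```text
clock: 17.1
position: [581.3, 84.1, 62.1]
eef_rot: [-0.001, -0.094, 0.996, -0.0]
contact_force: [-4.5, -0.6, 8.7]
opening: 0.309
```

play_rows([
  {"dx": 0,"dy": 0,"dz": 0,"ax": 0,"ay": 0,"az": 0},
  {"dx": 0,"dy": 0,"dz": 0,"ax": 0,"ay": 0,"az": 0},
  {"dx": 0,"dy": 0,"dz": 0,"ax": 0,"ay": 0,"az": 0},
  {"dx": 0,"dy": 0,"dz": 0,"ax": 0,"ay": 0,"az": 0},
  {"dx": 0,"dy": 0,"dz": 0,"ax": 0,"ay": 0,"az": 0},
  {"dx": 0,"dy": 0,"dz": -0.02,"ax": 0,"ay": 0,"az": 0},
  {"dx": 0,"dy": 0,"dz": -0.05,"ax": 0,"ay": 0,"az": 0},
  {"dx": 0,"dy": -0.01,"dz": -0.08,"ax": 0,"ay": 0,"az": 0},
  {"dx": 0,"dy": -0.04,"dz": -0.09,"ax": 0,"ay": 0,"az": 0},
  {"dx": 0,"dy": -0.08,"dz": -0.09,"ax": 0,"ay": 0,"az": 0},
], grip=0.4)

```text
clock: 18.1
position: [597.6, 6.7, 154.2]
eef_rot: [0.001, -0.096, 0.995, 0.0]
contact_force: [0.2, -0.1, -1.1]
opening: 0.595
```

```bash
python3 -c "
from h import *
r=pics('9',['scene','top'])
crop(r['scene'][1],255,190,325,255,9,'pics/c15.png')
crop(r['top'][1],320,135,475,285,5,'pics/c16.png')
plan((445,-222,150),91)"
```

```text
t 18.2 at [597.1   0.  153. ] phi 100.51 q [-0.42  0.37  0.39  1.86 -0.17  0.95  1.8 ] F [-1.2  0.2  0.5] op 0.6
d [ 0.1901 -0.1906  0.0035] a [-0.15 -0.01  9.51] len 0.269
```

View pics/c15.png

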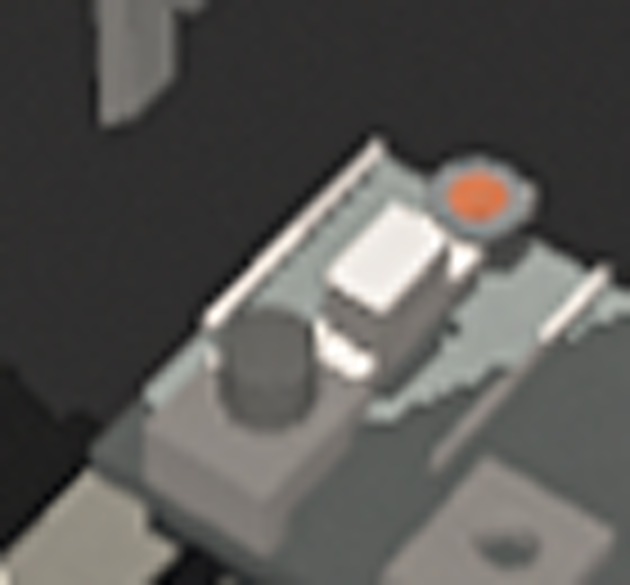

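View pics/top9.png

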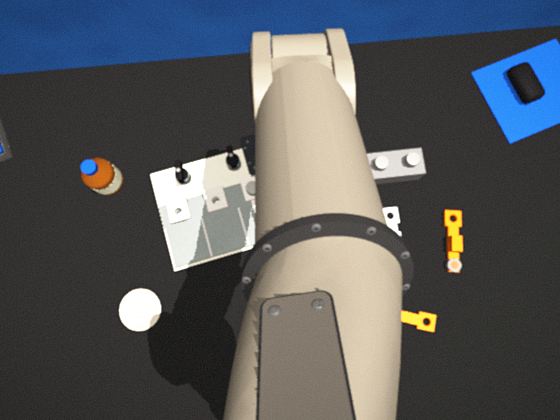

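play_rows([
  {"dx": 0.02,"dy": -0.02,"dz": 0,"ax": 0,"ay": 0,"az": 1},
  {"dx": 0.045,"dy": -0.045,"dz": 0,"ax": 0,"ay": 0,"az": 2},
  {"dx": 0.07,"dy": -0.07,"dz": 0,"ax": 0,"ay": 0,"az": 4},
  {"dx": 0.1,"dy": -0.1,"dz": 0,"ax": 0,"ay": 0,"az": 5},
  {"dx": 0.13,"dy": -0.13,"dz": 0,"ax": 0,"ay": 0,"az": 7},
  {"dx": 0.16,"dy": -0.16,"dz": 0,"ax": 0,"ay": 0,"az": 8},
  {"dx": 0.18,"dy": -0.18,"dz": 0.003,"ax": 0,"ay": 0,"az": 9.5},
  {"dx": 0.19,"dy": -0.19,"dz": 0.003,"ax": 0,"ay": 0,"az": 9.5},
  {"dx": 0.19,"dy": -0.19,"dz": 0.003,"ax": 0,"ay": 0,"az": 9.5},
  {"dx": 0.19,"dy": -0.19,"dz": 0.003,"ax": 0,"ay": 0,"az": 9.5},
], grip=0.1)

```text
clock: 19.2
position: [445.7, -220.6, 150.6]
eef_rot: [0.0, -0.009, 1.0, -0.001]
contact_force: [0.9, 0.5, 0.2]
opening: 0.896
```

```bash
python3 -c "
from h import *
cams.grab_frame('scene')
r=pics('10',['wrist'])
W=cams.camera_model('wrist')
crop(r['wrist'][1],180,60,380,270,3.5,'pics/c17.png')
plan((442.3,-222,15),91)"
```

```text
t 19.3 at [ 445.9 -220.2  150.5] phi 91.13 q [-0.14  0.21  0.54  2.08 -0.14  0.88  2.07] F [-0.   0.3  0. ] op 0.901
d [ 0.0036 -0.0014  0.1355] a [-0.15  0.01  0.13] len 0.136
```

View pics/wrist10.png

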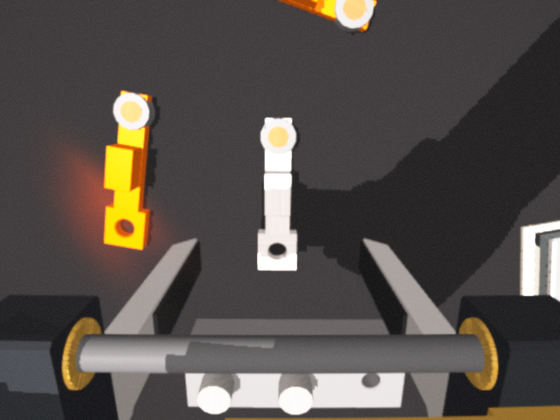

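View pics/c17.png

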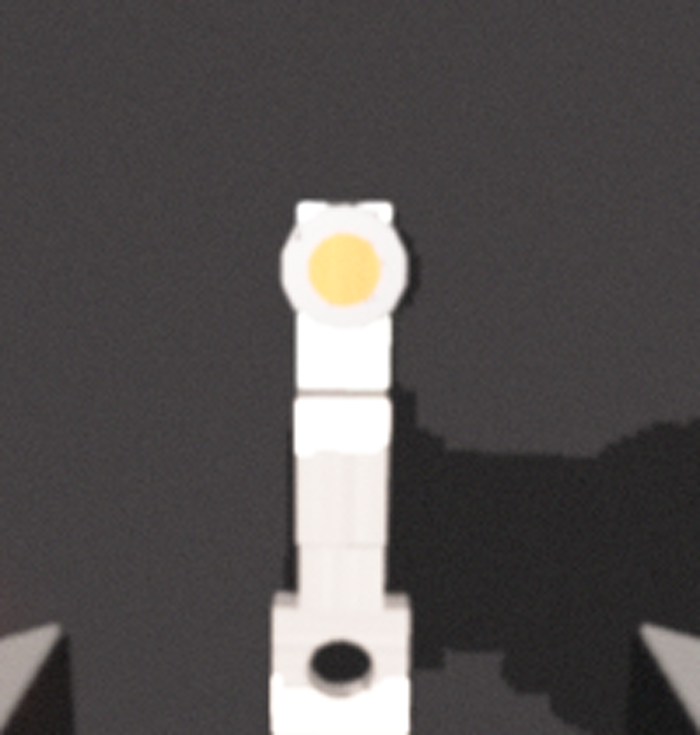

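```bash
python3 -c "
from h import *
W=cams.camera_model('wrist')
f=lambda x,y:((x+.5)/3.5-.5+180,(y+.5)/3.5-.5+60)
print(onz(W,f(342,397),34),onz(W,f(342,545),34),onz(W,f(344,268),16),onz(W,f(341,662),12))
plan((441.8,-221.5,15),90.6)"
```

```text
[ 423.22953228 -222.66171483   34.        ] [ 459.73601795 -221.9954408    34.        ] [ 394.60447822 -222.84371269   16.        ] [ 499.30175809 -221.72215218   12.        ]
t 19.3 at [ 445.9 -220.2  150.5] phi 91.13 q [-0.14  0.21  0.54  2.08 -0.14  0.88  2.07] F [-0.   0.3  0. ] op 0.901
d [ 0.0041 -0.0009  0.1355] a [-0.15  0.01  0.53] len 0.136
```

play_rows([
  {"dx": 0.004,"dy": -0.002,"dz": 0.02,"ax": 0,"ay": 0,"az": 0.5},
  {"dx": 0.0044,"dy": -0.002,"dz": 0.04,"ax": 0,"ay": 0,"az": 0.5},
  {"dx": 0.0044,"dy": -0.002,"dz": 0.06,"ax": 0,"ay": 0,"az": 0.5},
  {"dx": 0.0044,"dy": -0.002,"dz": 0.08,"ax": 0,"ay": 0,"az": 0.5},
  {"dx": 0.0044,"dy": -0.002,"dz": 0.1,"ax": 0,"ay": 0,"az": 0.5},
  {"dx": 0.0044,"dy": -0.002,"dz": 0.115,"ax": 0,"ay": 0,"az": 0.5},
  {"dx": 0.0044,"dy": -0.002,"dz": 0.127,"ax": 0,"ay": 0,"az": 0.5},
  {"dx": 0.0044,"dy": -0.002,"dz": 0.1355,"ax": 0,"ay": 0,"az": 0.5},
  {"dx": 0.0044,"dy": -0.002,"dz": 0.1355,"ax": 0,"ay": 0,"az": 0.5},
  {"dx": 0.0044,"dy": -0.002,"dz": 0.1355,"ax": 0,"ay": 0,"az": 0.5},
])

```text
clock: 20.3
position: [441.8, -222.7, 15.3]
eef_rot: [0.0, -0.006, 1.0, -0.001]
contact_force: [-0.9, 0.0, -0.4]
opening: 0.9
```

```bash
python3 -c "
from h import *
r=pics('11',['wrist'])
plan((441.5,-222.2,15),90.6)"
```

```text
t 20.35 at [ 442.  -222.7   15.5] phi 90.63 q [-0.02  0.44  0.43  2.17 -0.33  0.58  2.23] F [-0.1  0.6 -0.4] op 0.897
d [0.0005 0.0005 0.0005] a [-0.15  0.05  0.03] len 0.001
```

View pics/wrist11.png

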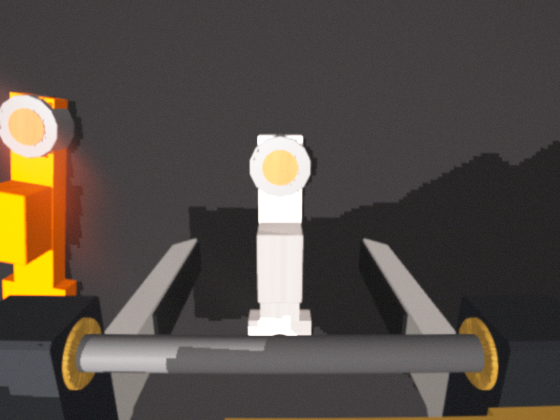

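Same geometry as the first grasp (mount at (280,166)), so the eye offset is about 58.5 mm again. Close and lift.

play_rows([
  {"dx": 0,"dy": 0,"dz": 0,"ax": 0,"ay": 0,"az": 0},
  {"dx": 0,"dy": 0,"dz": 0,"ax": 0,"ay": 0,"az": 0},
  {"dx": 0,"dy": 0,"dz": 0,"ax": 0,"ay": 0,"az": 0},
  {"dx": 0,"dy": 0,"dz": 0,"ax": 0,"ay": 0,"az": 0},
  {"dx": 0,"dy": 0,"dz": 0,"ax": 0,"ay": 0,"az": 0},
  {"dx": 0,"dy": 0,"dz": 0,"ax": 0,"ay": 0,"az": 0},
  {"dx": 0,"dy": 0,"dz": 0,"ax": 0,"ay": 0,"az": 0},
  {"dx": 0,"dy": 0,"dz": 0,"ax": 0,"ay": 0,"az": 0},
  {"dx": 0,"dy": 0,"dz": 0,"ax": 0,"ay": 0,"az": 0},
  {"dx": 0,"dy": 0,"dz": 0,"ax": 0,"ay": 0,"az": 0},
], grip=1)

```text
clock: 21.35
position: [441.9, -222.7, 15.5]
eef_rot: [0.0, -0.006, 1.0, -0.001]
contact_force: [-0.5, -0.1, 0.2]
opening: 0.233
```

play_rows([
  {"dx": 0,"dy": 0,"dz": -0.02,"ax": 0,"ay": 0,"az": 0},
  {"dx": 0,"dy": 0,"dz": -0.04,"ax": 0,"ay": 0,"az": 0},
  {"dx": 0,"dy": 0,"dz": -0.07,"ax": 0,"ay": 0,"az": 0},
  {"dx": 0,"dy": 0.02,"dz": -0.1,"ax": 0,"ay": 0,"az": 0},
  {"dx": -0.005,"dy": 0.05,"dz": -0.115,"ax": 0,"ay": 0,"az": -2},
  {"dx": -0.005,"dy": 0.09,"dz": -0.115,"ax": 0,"ay": 0,"az": -3},
  {"dx": -0.01,"dy": 0.13,"dz": -0.115,"ax": 0,"ay": 0,"az": -5},
  {"dx": -0.015,"dy": 0.17,"dz": -0.115,"ax": 0,"ay": 0,"az": -7},
  {"dx": -0.02,"dy": 0.2,"dz": -0.115,"ax": 0,"ay": 0,"az": -9},
  {"dx": -0.02,"dy": 0.22,"dz": -0.115,"ax": 0,"ay": 0,"az": -10},
])

```text
clock: 22.35
position: [459.6, 0.2, 129.9]
eef_rot: [0.0, -0.094, 0.996, -0.001]
contact_force: [-0.4, -0.7, -1.8]
opening: 0.232
```

```bash
python3 -c "
from h import *
a=np.radians(10.8);M=np.array([565.3,168.2]);x=np.array([np.cos(a),np.sin(a)])
print(M-58.5*x, M-108.5*x)
plan((*(M-108.5*x),110),100.8)"
```

```text
[507.83619583 157.2381931 ] [458.7218333  147.86912737]
t 22.35 at [4.596e+02 2.000e-01 1.299e+02] phi 100.84 q [-0.5   0.17  0.4   2.17 -0.09  0.82  1.71] F [-0.4 -0.7 -1.8] op 0.232
d [-0.0269  0.1453  0.0195] a [-0.14  0.03  0.04] len 0.149
```

play_rows([
  {"dx": -0.005,"dy": 0.03,"dz": 0,"ax": 0,"ay": 0,"az": 0},
  {"dx": -0.01,"dy": 0.06,"dz": 0,"ax": 0,"ay": 0,"az": 0},
  {"dx": -0.016,"dy": 0.09,"dz": 0,"ax": 0,"ay": 0,"az": 0},
  {"dx": -0.022,"dy": 0.12,"dz": 0.005,"ax": 0,"ay": 0,"az": 0},
  {"dx": -0.027,"dy": 0.145,"dz": 0.015,"ax": 0,"ay": 0,"az": 0},
  {"dx": -0.027,"dy": 0.145,"dz": 0.03,"ax": 0,"ay": 0,"az": 0},
  {"dx": -0.027,"dy": 0.145,"dz": 0.045,"ax": 0,"ay": 0,"az": 0},
  {"dx": -0.027,"dy": 0.145,"dz": 0.055,"ax": 0,"ay": 0,"az": 0},
  {"dx": -0.027,"dy": 0.145,"dz": 0.055,"ax": 0,"ay": 0,"az": 0},
  {"dx": -0.027,"dy": 0.145,"dz": 0.055,"ax": 0,"ay": 0,"az": 0},
])

```text
clock: 23.35
position: [459.0, 147.3, 74.7]
eef_rot: [0.0, -0.094, 0.996, -0.001]
contact_force: [1.6, -0.7, -2.0]
opening: 0.231
```

```bash
python3 -c "
from h import *
cams.grab_frame('scene')
r=pics('12',['wrist','scene'])
W=cams.camera_model('wrist')
plan((458.9,147.5,49.3),100.8)
plan((508.0,156.8,49.3),100.8)"
```

```text
t 23.5 at [459.3 147.6  75.2] phi 100.82 q [-0.69  0.29  0.28  2.16 -0.12  0.7   1.43] F [ 0.5 -0.2 -1.4] op 0.232
d [0.0005 0.     0.0259] a [-0.12  0.09  0.02] len 0.026
t 23.5 at [459.3 147.6  75.2] phi 100.82 q [-0.69  0.29  0.28  2.16 -0.12  0.7   1.43] F [ 0.5 -0.2 -1.4] op 0.232
d [-0.0495 -0.0001  0.026 ] a [-0.12  0.09  0.02] len 0.056
```

View pics/wrist12.png

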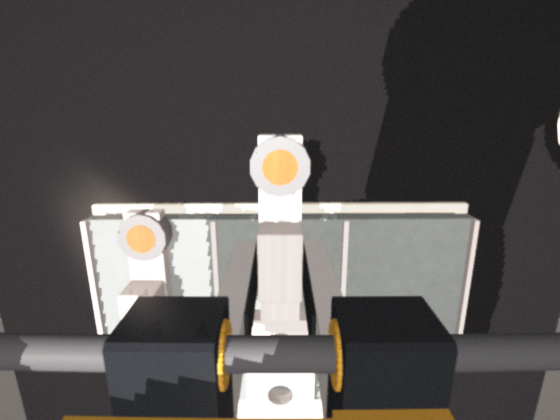

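View pics/scene12.png

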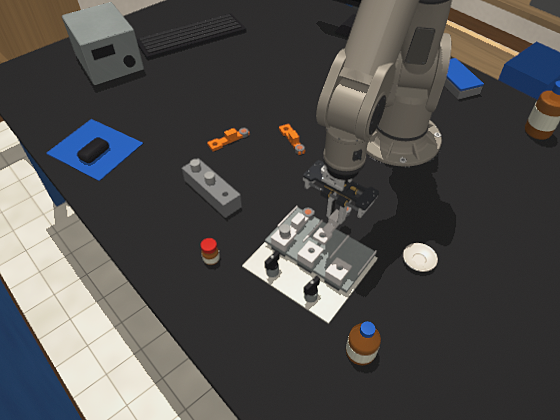

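play_rows([
  {"dx": 0.0005,"dy": 0,"dz": 0.01,"ax": 0,"ay": 0,"az": 0},
  {"dx": 0.0005,"dy": 0,"dz": 0.018,"ax": 0,"ay": 0,"az": 0},
  {"dx": 0.0005,"dy": 0,"dz": 0.026,"ax": 0,"ay": 0,"az": 0},
  {"dx": 0.0005,"dy": 0,"dz": 0.026,"ax": 0,"ay": 0,"az": 0},
  {"dx": -0.01,"dy": 0,"dz": 0.026,"ax": 0,"ay": 0,"az": 0},
  {"dx": -0.02,"dy": 0,"dz": 0.026,"ax": 0,"ay": 0,"az": 0},
  {"dx": -0.03,"dy": 0,"dz": 0.026,"ax": 0,"ay": 0,"az": 0},
  {"dx": -0.04,"dy": 0,"dz": 0.026,"ax": 0,"ay": 0,"az": 0},
  {"dx": -0.0495,"dy": 0,"dz": 0.026,"ax": 0,"ay": 0,"az": 0},
  {"dx": -0.0495,"dy": 0,"dz": 0.026,"ax": 0,"ay": 0,"az": 0},
])

```text
clock: 24.5
position: [508.8, 156.9, 49.0]
eef_rot: [0.001, -0.094, 0.996, -0.001]
contact_force: [-0.8, -0.6, -2.1]
opening: 0.234
```

play_rows([
  {"dx": 0,"dy": 0,"dz": 0.002,"ax": 0,"ay": 0,"az": 0},
  {"dx": 0,"dy": 0,"dz": 0.0035,"ax": 0,"ay": 0,"az": 0},
  {"dx": 0,"dy": 0,"dz": 0.0035,"ax": 0,"ay": 0,"az": 0},
  {"dx": 0,"dy": 0,"dz": 0.0035,"ax": 0,"ay": 0,"az": 0},
  {"dx": 0,"dy": 0,"dz": 0.0035,"ax": 0,"ay": 0,"az": 0},
  {"dx": 0,"dy": 0,"dz": 0.0035,"ax": 0,"ay": 0,"az": 0},
  {"dx": 0,"dy": 0,"dz": 0.0035,"ax": 0,"ay": 0,"az": 0},
  {"dx": 0,"dy": 0,"dz": 0.0035,"ax": 0,"ay": 0,"az": 0},
  {"dx": 0,"dy": 0,"dz": 0.0035,"ax": 0,"ay": 0,"az": 0},
  {"dx": 0,"dy": 0,"dz": 0.0035,"ax": 0,"ay": 0,"az": 0},
])

```text
clock: 25.5
position: [508.8, 156.8, 45.5]
eef_rot: [0.001, -0.094, 0.996, -0.001]
contact_force: [0.1, -0.2, -2.2]
opening: 0.231
```

play_rows([
  {"dx": 0,"dy": 0,"dz": 0,"ax": 0,"ay": 0,"az": 0},
  {"dx": 0,"dy": 0,"dz": 0,"ax": 0,"ay": 0,"az": 0},
  {"dx": 0,"dy": 0,"dz": 0,"ax": 0,"ay": 0,"az": 0},
  {"dx": 0,"dy": 0,"dz": 0,"ax": 0,"ay": 0,"az": 0},
  {"dx": 0,"dy": 0,"dz": 0,"ax": 0,"ay": 0,"az": 0},
  {"dx": 0,"dy": 0,"dz": -0.02,"ax": 0,"ay": 0,"az": 0},
  {"dx": 0,"dy": 0,"dz": -0.05,"ax": 0,"ay": 0,"az": 0},
  {"dx": 0.02,"dy": 0,"dz": -0.08,"ax": 0,"ay": 0,"az": 0},
  {"dx": 0.04,"dy": 0,"dz": -0.11,"ax": 0,"ay": 0,"az": 0},
  {"dx": 0.04,"dy": 0,"dz": -0.11,"ax": 0,"ay": 0,"az": 0},
], grip=0.4)

```text
clock: 26.5
position: [469.2, 149.8, 158.7]
eef_rot: [0.002, -0.094, 0.996, 0.0]
contact_force: [-0.0, 0.1, -1.0]
opening: 0.602
```

```bash
python3 -c "
from h import *
cams.grab_frame('scene')
cams.grab_frame('scene')
r=pics('13',['wrist','scene'])
p,R,s=pose();print(p)
crop(r['scene'][1],220,180,380,330,4.7,'pics/c18.png')
plan((611,-203.8,130))"
```

```text
[469.37006013 149.61422068 154.87215929]
t 26.7 at [469.4 149.6 154.9] phi 100.82 q [-0.71  0.19  0.31  2.07 -0.07  0.89  1.39] F [-0.1  0.8  0.2] op 0.6
d [-0.0728 -0.3736  0.0259] a [-0.15  0.02  0.  ] len 0.382
```

View pics/wrist13.png

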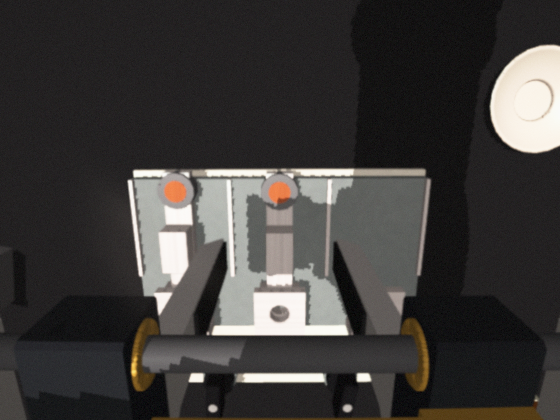

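View pics/c18.png

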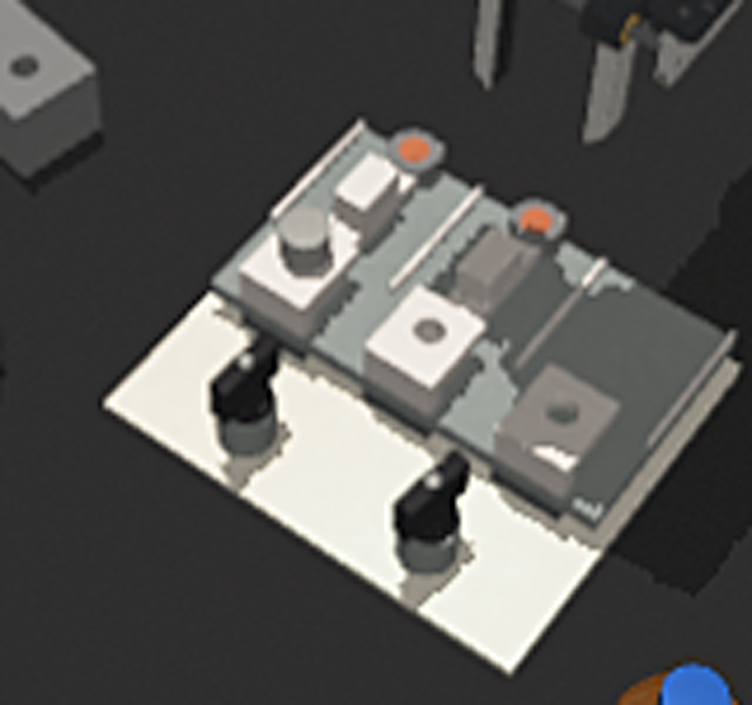

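play_rows([
  {"dx": -0.008,"dy": -0.04,"dz": 0,"ax": 0,"ay": 0,"az": 0},
  {"dx": -0.016,"dy": -0.08,"dz": 0,"ax": 0,"ay": 0,"az": 0},
  {"dx": -0.024,"dy": -0.125,"dz": 0,"ax": 0,"ay": 0,"az": 0},
  {"dx": -0.033,"dy": -0.17,"dz": 0,"ax": 0,"ay": 0,"az": 0},
  {"dx": -0.042,"dy": -0.215,"dz": 0,"ax": 0,"ay": 0,"az": 0},
  {"dx": -0.05,"dy": -0.26,"dz": 0.005,"ax": 0,"ay": 0,"az": 0},
  {"dx": -0.058,"dy": -0.3,"dz": 0.01,"ax": 0,"ay": 0,"az": 0},
  {"dx": -0.066,"dy": -0.34,"dz": 0.02,"ax": 0,"ay": 0,"az": 0},
  {"dx": -0.073,"dy": -0.3735,"dz": 0.025,"ax": 0,"ay": 0,"az": 0},
  {"dx": -0.073,"dy": -0.3735,"dz": 0.025,"ax": 0,"ay": 0,"az": 0},
])

```text
clock: 27.7
position: [610.8, -209.0, 128.3]
eef_rot: [-0.001, -0.092, 0.996, -0.002]
contact_force: [0.1, 0.2, -0.3]
opening: 0.599
```

```bash
python3 -c "
from h import *
cams.grab_frame('scene');cams.grab_frame('scene')
r=pics('14',['wrist'])
W=cams.camera_model('wrist');p,R,s=pose();print(p,proj(W,(p[0],p[1],78)))
g=cv2.cvtColor(r['wrist'][1],cv2.COLOR_BGR2GRAY)
crop(r['wrist'][1],180,150,380,300,3.8,'pics/c19.png')
plan((611,-203.8,57.7))"
```

```text
[ 610.72652328 -203.27950233  129.46469798] [279.60934702 224.02001554]
t 27.85 at [ 610.7 -203.3  129.5] phi 100.81 q [-0.11  0.48  0.44  1.77 -0.24  0.95  2.19] F [-0.2  0.8  1. ] op 0.6
d [-0.0003 -0.0004  0.0718] a [-0.11 -0.1  -0.  ] len 0.072
```

View pics/c19.png

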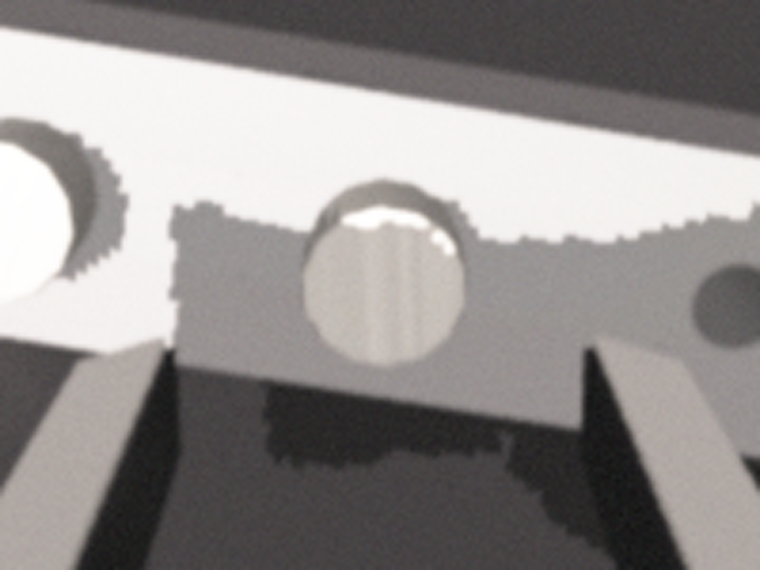

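play_rows([
  {"dx": -0.0007,"dy": 0,"dz": 0.015,"ax": 0,"ay": 0,"az": 0},
  {"dx": -0.0007,"dy": 0,"dz": 0.03,"ax": 0,"ay": 0,"az": 0},
  {"dx": -0.0007,"dy": 0,"dz": 0.042,"ax": 0,"ay": 0,"az": 0},
  {"dx": -0.0007,"dy": 0,"dz": 0.054,"ax": 0,"ay": 0,"az": 0},
  {"dx": -0.0007,"dy": 0,"dz": 0.062,"ax": 0,"ay": 0,"az": 0},
  {"dx": -0.0007,"dy": 0,"dz": 0.068,"ax": 0,"ay": 0,"az": 0},
  {"dx": -0.0007,"dy": 0,"dz": 0.0715,"ax": 0,"ay": 0,"az": 0},
  {"dx": -0.0007,"dy": 0,"dz": 0.0715,"ax": 0,"ay": 0,"az": 0},
  {"dx": -0.0007,"dy": 0,"dz": 0.0715,"ax": 0,"ay": 0,"az": 0},
  {"dx": -0.0007,"dy": 0,"dz": 0.0715,"ax": 0,"ay": 0,"az": 0},
])

```text
clock: 28.85
position: [611.6, -203.4, 58.4]
eef_rot: [-0.0, -0.094, 0.996, -0.001]
contact_force: [-0.1, 0.4, 0.3]
opening: 0.6
```

play_rows([
  {"dx": 0,"dy": 0,"dz": 0,"ax": 0,"ay": 0,"az": 0},
  {"dx": 0,"dy": 0,"dz": 0,"ax": 0,"ay": 0,"az": 0},
  {"dx": 0,"dy": 0,"dz": 0,"ax": 0,"ay": 0,"az": 0},
  {"dx": 0,"dy": 0,"dz": 0,"ax": 0,"ay": 0,"az": 0},
  {"dx": 0,"dy": 0,"dz": 0,"ax": 0,"ay": 0,"az": 0},
  {"dx": 0,"dy": 0,"dz": 0,"ax": 0,"ay": 0,"az": 0},
  {"dx": 0,"dy": 0,"dz": 0,"ax": 0,"ay": 0,"az": 0},
  {"dx": 0,"dy": 0,"dz": 0,"ax": 0,"ay": 0,"az": 0},
  {"dx": 0,"dy": 0,"dz": 0,"ax": 0,"ay": 0,"az": 0},
  {"dx": 0,"dy": 0,"dz": 0,"ax": 0,"ay": 0,"az": 0},
], grip=1)

```text
clock: 29.85
position: [611.7, -203.4, 58.5]
eef_rot: [-0.0, -0.094, 0.996, -0.001]
contact_force: [0.1, 0.9, 3.5]
opening: 0.308
```

play_rows([
  {"dx": 0,"dy": 0,"dz": -0.01,"ax": 0,"ay": 0,"az": 0},
  {"dx": 0,"dy": 0,"dz": -0.02,"ax": 0,"ay": 0,"az": 0},
  {"dx": 0,"dy": 0,"dz": -0.03,"ax": 0,"ay": 0,"az": 0},
  {"dx": 0,"dy": 0,"dz": -0.042,"ax": 0,"ay": 0,"az": 0},
  {"dx": 0,"dy": 0,"dz": -0.056,"ax": 0,"ay": 0,"az": 0},
  {"dx": 0,"dy": 0,"dz": -0.07,"ax": 0,"ay": 0,"az": 0},
  {"dx": 0,"dy": 0,"dz": -0.085,"ax": 0,"ay": 0,"az": 0},
  {"dx": 0,"dy": 0,"dz": -0.095,"ax": 0,"ay": 0,"az": 0},
  {"dx": 0,"dy": 0,"dz": -0.1,"ax": 0,"ay": 0,"az": 0},
  {"dx": 0,"dy": 0,"dz": -0.1,"ax": 0,"ay": 0,"az": 0},
])

```text
clock: 30.85
position: [612.0, -203.2, 159.2]
eef_rot: [0.0, -0.094, 0.996, -0.001]
contact_force: [-0.3, -0.1, -1.3]
opening: 0.314
```

```bash
python3 -c "
from h import *
plan((565.5,167.8,150))"
```

```text
t 30.85 at [ 612.  -203.2  159.2] phi 100.82 q [-0.12  0.45  0.45  1.74 -0.23  1.    2.18] F [-0.3 -0.1 -1.3] op 0.314
d [-0.0239  0.3732  0.0083] a [-0.14 -0.   -0.  ] len 0.374
```

play_rows([
  {"dx": -0.002,"dy": 0.04,"dz": 0,"ax": 0,"ay": 0,"az": 0},
  {"dx": -0.005,"dy": 0.08,"dz": 0,"ax": 0,"ay": 0,"az": 0},
  {"dx": -0.008,"dy": 0.125,"dz": 0,"ax": 0,"ay": 0,"az": 0},
  {"dx": -0.011,"dy": 0.17,"dz": 0,"ax": 0,"ay": 0,"az": 0},
  {"dx": -0.014,"dy": 0.215,"dz": 0,"ax": 0,"ay": 0,"az": 0},
  {"dx": -0.017,"dy": 0.26,"dz": 0,"ax": 0,"ay": 0,"az": 0},
  {"dx": -0.02,"dy": 0.305,"dz": 0,"ax": 0,"ay": 0,"az": 0},
  {"dx": -0.022,"dy": 0.34,"dz": 0.005,"ax": 0,"ay": 0,"az": 0},
  {"dx": -0.0239,"dy": 0.37,"dz": 0.008,"ax": 0,"ay": 0,"az": 0},
  {"dx": -0.0239,"dy": 0.3732,"dz": 0.008,"ax": 0,"ay": 0,"az": 0},
])

```text
clock: 31.85
position: [564.0, 172.2, 149.0]
eef_rot: [-0.001, -0.097, 0.995, -0.001]
contact_force: [-0.3, 0.1, -0.0]
opening: 0.31
```

```bash
python3 -c "
from h import *
plan((565.5,167.8,116))"
```

```text
t 31.85 at [564.  172.2 149. ] phi 101.12 q [-0.69  0.36  0.36  1.87 -0.15  0.94  1.5 ] F [-0.3  0.1 -0. ] op 0.31
d [-0.0007 -0.0046  0.033 ] a [-0.1  -0.11 -0.  ] len 0.033
```

play_rows([
  {"dx": -0.0007,"dy": -0.0046,"dz": 0.003,"ax": 0,"ay": 0,"az": 0},
  {"dx": -0.0007,"dy": -0.0046,"dz": 0.008,"ax": 0,"ay": 0,"az": 0},
  {"dx": -0.0007,"dy": -0.0046,"dz": 0.013,"ax": 0,"ay": 0,"az": 0},
  {"dx": -0.0007,"dy": -0.0046,"dz": 0.018,"ax": 0,"ay": 0,"az": 0},
  {"dx": -0.0007,"dy": -0.0046,"dz": 0.023,"ax": 0,"ay": 0,"az": 0},
  {"dx": -0.0007,"dy": -0.0046,"dz": 0.028,"ax": 0,"ay": 0,"az": 0},
  {"dx": -0.0007,"dy": -0.0046,"dz": 0.033,"ax": 0,"ay": 0,"az": 0},
  {"dx": -0.0007,"dy": -0.0046,"dz": 0.033,"ax": 0,"ay": 0,"az": 0},
  {"dx": -0.0007,"dy": -0.0046,"dz": 0.033,"ax": 0,"ay": 0,"az": 0},
  {"dx": -0.0007,"dy": -0.0046,"dz": 0.033,"ax": 0,"ay": 0,"az": 0},
])

```text
clock: 32.85
position: [565.6, 167.9, 116.2]
eef_rot: [-0.001, -0.097, 0.995, -0.001]
contact_force: [0.3, 0.3, -1.3]
opening: 0.314
```

```bash
python3 -c "
from h import *
r=pics('15',['scene','wrist'])
S=cams.camera_model('scene');p,R,s=pose();print(p,proj(S,(565.5,167.8,58)),proj(S,(p[0],p[1],p[2]-52.4)))
crop(r['scene'][1],275,200,345,275,8,'pics/c20.png')
plan((565.5,167.8,116))"
```

```text
[565.62499863 167.90247428 116.21410821] [311.54142657 250.10060708] [311.64635275 248.82019227]
t 32.95 at [565.6 167.9 116.2] phi 101.12 q [-0.67  0.4   0.35  1.9  -0.17  0.87  1.53] F [ 0.7  0.9 -1. ] op 0.316
d [ 0.0001 -0.0001  0.0002] a [-0.09 -0.09 -0.  ] len 0.0
```

View pics/c20.png

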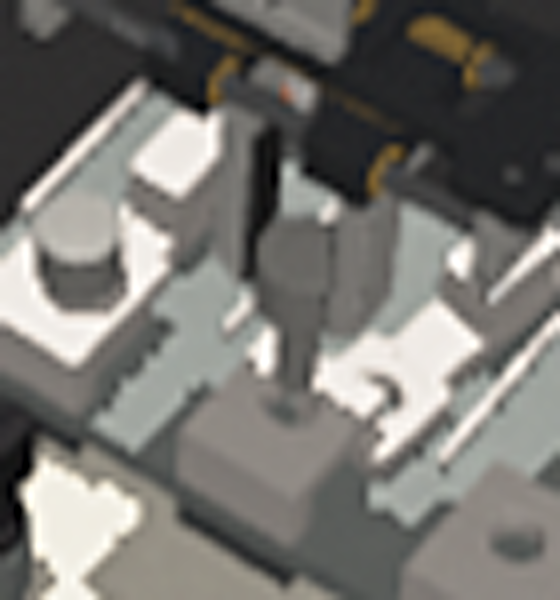

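View pics/wrist15.png

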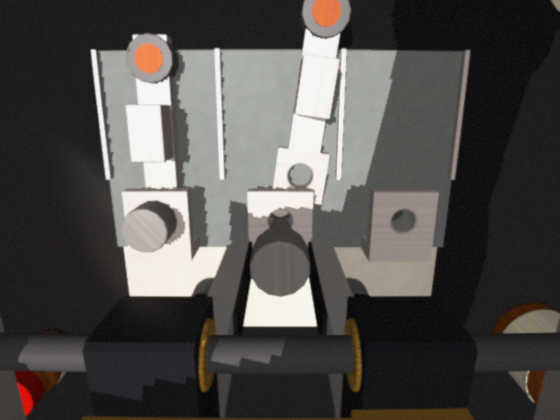

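```bash
python3 -c "
from h import *
W=cams.camera_model('wrist')
print('L',onz(W,(403,220),58),'hole',onz(W,(301,175),42),'mount',onz(W,(326,12),46),'block',onz(W,(317,86),64))
S=cams.camera_model('scene')
plan((549.7,251.3,116))"
```

```text
L [548.50912411 251.29695878  58.        ] hole [534.14277957 177.16722904  42.        ] mount [428.54800149 170.66904175  46.        ] block [474.55420825 173.2639962   64.        ]
t 32.95 at [565.6 167.9 116.2] phi 101.12 q [-0.67  0.4   0.35  1.9  -0.17  0.87  1.53] F [ 0.7  0.9 -1. ] op 0.316
d [-0.0005  0.0849  0.0001] a [-0.09 -0.09 -0.  ] len 0.085
```

play_rows([
  {"dx": 0,"dy": 0,"dz": -0.01,"ax": 0,"ay": 0,"az": 0},
  {"dx": 0,"dy": 0,"dz": -0.016,"ax": 0,"ay": 0,"az": 0},
  {"dx": 0,"dy": 0.02,"dz": -0.016,"ax": 0,"ay": 0,"az": 0},
  {"dx": 0,"dy": 0.045,"dz": -0.016,"ax": 0,"ay": 0,"az": 0},
  {"dx": 0,"dy": 0.07,"dz": -0.016,"ax": 0,"ay": 0,"az": 0},
  {"dx": -0.0003,"dy": 0.085,"dz": -0.016,"ax": 0,"ay": 0,"az": 0},
  {"dx": -0.0003,"dy": 0.085,"dz": -0.01,"ax": 0,"ay": 0,"az": 0},
  {"dx": -0.0003,"dy": 0.085,"dz": -0.004,"ax": 0,"ay": 0,"az": 0},
  {"dx": -0.0003,"dy": 0.085,"dz": 0,"ax": 0,"ay": 0,"az": 0},
  {"dx": -0.0003,"dy": 0.085,"dz": 0,"ax": 0,"ay": 0,"az": 0},
])

```text
clock: 33.95
position: [549.4, 250.0, 115.3]
eef_rot: [-0.001, -0.096, 0.995, -0.001]
contact_force: [-0.0, -0.6, -1.5]
opening: 0.315
```

```bash
python3 -c "
from h import *
plan((549.6,251.3,94))
r=pics('16',['scene'])
crop(r['scene'][1],300,210,370,285,8,'pics/c21.png')"
```

```text
t 33.95 at [549.4 250.  115.3] phi 101.04 q [-0.79  0.42  0.33  1.87 -0.17  0.88  1.38] F [-0.  -0.6 -1.5] op 0.315
d [-0.0005  0.0013  0.0213] a [-0.14 -0.15 -0.  ] len 0.021
```

View pics/c21.png

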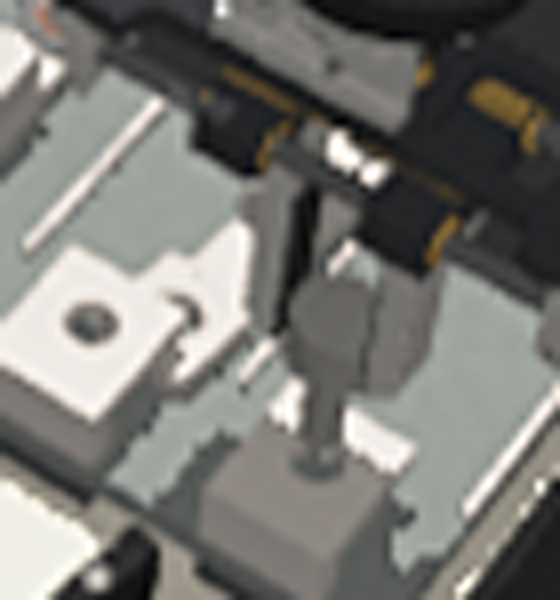

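Pin tip stands over the left fork hole; lower it in as a parking place.

play_rows([
  {"dx": -0.0005,"dy": 0.0013,"dz": 0.003,"ax": 0,"ay": 0,"az": 0},
  {"dx": -0.0005,"dy": 0.0013,"dz": 0.006,"ax": 0,"ay": 0,"az": 0},
  {"dx": -0.0005,"dy": 0.0013,"dz": 0.009,"ax": 0,"ay": 0,"az": 0},
  {"dx": -0.0005,"dy": 0.0013,"dz": 0.013,"ax": 0,"ay": 0,"az": 0},
  {"dx": -0.0005,"dy": 0.0013,"dz": 0.017,"ax": 0,"ay": 0,"az": 0},
  {"dx": -0.0005,"dy": 0.0013,"dz": 0.021,"ax": 0,"ay": 0,"az": 0},
  {"dx": -0.0005,"dy": 0.0013,"dz": 0.025,"ax": 0,"ay": 0,"az": 0},
  {"dx": -0.0005,"dy": 0.0013,"dz": 0.028,"ax": 0,"ay": 0,"az": 0},
  {"dx": -0.0005,"dy": 0.0013,"dz": 0.03,"ax": 0,"ay": 0,"az": 0},
  {"dx": -0.0005,"dy": 0.0013,"dz": 0.03,"ax": 0,"ay": 0,"az": 0},
])

```text
clock: 35.0
position: [549.7, 251.5, 85.4]
eef_rot: [-0.001, -0.096, 0.995, -0.001]
contact_force: [0.1, 0.2, -0.3]
opening: 0.312
```

```bash
python3 -c "
from h import *
plan((549.6,251.3,63))"
```

```text
t 35.0 at [549.7 251.5  85.4] phi 101.05 q [-0.78  0.46  0.31  1.88 -0.19  0.83  1.39] F [ 0.1  0.2 -0.3] op 0.312
d [ 0.0001 -0.0001  0.0224] a [-0.13 -0.14 -0.  ] len 0.022
```

play_rows([
  {"dx": 0,"dy": 0,"dz": 0.004,"ax": 0,"ay": 0,"az": 0},
  {"dx": 0,"dy": 0,"dz": 0.008,"ax": 0,"ay": 0,"az": 0},
  {"dx": 0,"dy": 0,"dz": 0.012,"ax": 0,"ay": 0,"az": 0},
  {"dx": 0,"dy": 0,"dz": 0.016,"ax": 0,"ay": 0,"az": 0},
  {"dx": 0,"dy": 0,"dz": 0.019,"ax": 0,"ay": 0,"az": 0},
  {"dx": 0,"dy": 0,"dz": 0.021,"ax": 0,"ay": 0,"az": 0},
  {"dx": 0,"dy": 0,"dz": 0.022,"ax": 0,"ay": 0,"az": 0},
  {"dx": 0,"dy": 0,"dz": 0.0225,"ax": 0,"ay": 0,"az": 0},
  {"dx": 0,"dy": 0,"dz": 0.0225,"ax": 0,"ay": 0,"az": 0},
  {"dx": 0,"dy": 0,"dz": 0.0225,"ax": 0,"ay": 0,"az": 0},
])

```text
clock: 36.0
position: [549.8, 251.4, 63.1]
eef_rot: [-0.001, -0.096, 0.995, -0.001]
contact_force: [-0.1, -0.7, -1.7]
opening: 0.313
```

play_rows([
  {"dx": 0,"dy": 0,"dz": 0,"ax": 0,"ay": 0,"az": 0},
  {"dx": 0,"dy": 0,"dz": 0,"ax": 0,"ay": 0,"az": 0},
  {"dx": 0,"dy": 0,"dz": 0,"ax": 0,"ay": 0,"az": 0},
  {"dx": 0,"dy": 0,"dz": 0,"ax": 0,"ay": 0,"az": 0},
  {"dx": 0,"dy": 0,"dz": -0.02,"ax": 0,"ay": 0,"az": 0},
  {"dx": 0,"dy": 0,"dz": -0.05,"ax": 0,"ay": 0,"az": 0},
  {"dx": 0.01,"dy": -0.01,"dz": -0.08,"ax": 0,"ay": 0,"az": 0},
  {"dx": 0.03,"dy": -0.03,"dz": -0.09,"ax": 0,"ay": 0,"az": 0},
  {"dx": 0.06,"dy": -0.05,"dz": -0.09,"ax": 0,"ay": 0,"az": 0},
  {"dx": 0.06,"dy": -0.05,"dz": -0.09,"ax": 0,"ay": 0,"az": 0},
], grip=0.4)

```text
clock: 37.0
position: [498.4, 188.0, 153.8]
eef_rot: [-0.001, -0.095, 0.995, -0.001]
contact_force: [-1.1, -1.0, -0.4]
opening: 0.605
```

```bash
python3 -c "
from h import *
cams.grab_frame('scene');cams.grab_frame('scene')
r=pics('17',['wrist','scene'])
plan((474.5,173.3,150),93.5)"
```

```text
t 37.2 at [501.  191.8 153.4] phi 101.07 q [-0.79  0.27  0.36  1.98 -0.12  0.91  1.39] F [-0.2  0.5 -0.7] op 0.604
d [ 0.0296 -0.013   0.0035] a [-0.12 -0.09  7.57] len 0.033
```

View pics/wrist17.png

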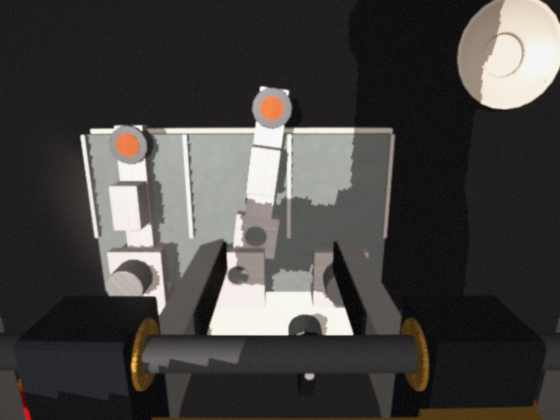

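View pics/scene17.png

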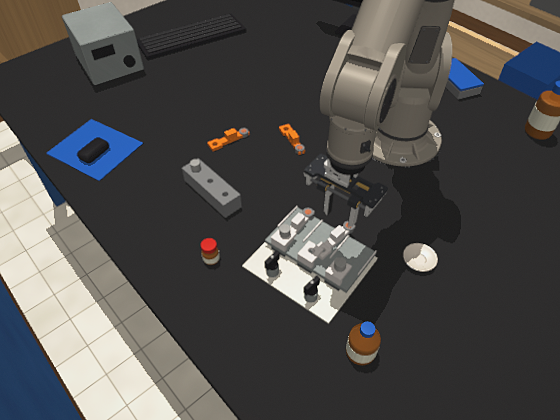

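```bash
python3 -c "
from h import *
W=cams.camera_model('wrist')
im=cv2.imread('pics/wrist17.png');crop(im,220,80,320,290,3.5,'pics/c22.png')
h=onz(W,(255.5,236.5),42);m=onz(W,(272,107),46)
b=onz(W,(264,174.5),64)
d=h-m;print(h,m,b,np.hypot(d[0],d[1]),np.degrees(np.arctan2(d[1],d[0])))
u=d[:2]/np.hypot(*d[:2]);print(h[:2]-60*u,m[:2]+47*u)"
```

```text
[535.32247885 177.46463684  42.        ] [427.79424741 171.4021178   46.        ] [477.12214608 175.07453122  64.        ] 107.69900042370324 3.2269608875211166
[475.41761566 174.08715756] [474.71972358 174.0478099 ]
```

View pics/c22.png

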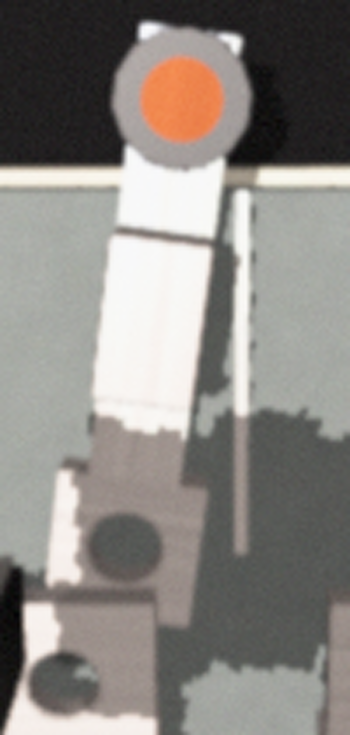

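```bash
python3 -c "
from h import *
plan((475.2,174.0,45.3),93.3)"
```

```text
t 37.2 at [501.  191.8 153.4] phi 101.07 q [-0.79  0.27  0.36  1.98 -0.12  0.91  1.39] F [-0.2  0.5 -0.7] op 0.604
d [ 0.0286 -0.0122  0.1082] a [-0.12 -0.09  7.77] len 0.113
```

play_rows([
  {"dx": 0.01,"dy": -0.006,"dz": 0,"ax": 0,"ay": 0,"az": 3},
  {"dx": 0.02,"dy": -0.012,"dz": 0.01,"ax": 0,"ay": 0,"az": 6},
  {"dx": 0.0286,"dy": -0.0122,"dz": 0.03,"ax": 0,"ay": 0,"az": 7.8},
  {"dx": 0.0286,"dy": -0.0122,"dz": 0.05,"ax": 0,"ay": 0,"az": 7.8},
  {"dx": 0.0286,"dy": -0.0122,"dz": 0.07,"ax": 0,"ay": 0,"az": 7.8},
  {"dx": 0.0286,"dy": -0.0122,"dz": 0.087,"ax": 0,"ay": 0,"az": 7.8},
  {"dx": 0.0286,"dy": -0.0122,"dz": 0.1,"ax": 0,"ay": 0,"az": 7.8},
  {"dx": 0.0286,"dy": -0.0122,"dz": 0.108,"ax": 0,"ay": 0,"az": 7.8},
  {"dx": 0.0286,"dy": -0.0122,"dz": 0.108,"ax": 0,"ay": 0,"az": 7.8},
  {"dx": 0.0286,"dy": -0.0122,"dz": 0.108,"ax": 0,"ay": 0,"az": 7.8},
])

```text
clock: 38.2
position: [475.5, 174.2, 45.8]
eef_rot: [-0.001, -0.029, 1.0, -0.001]
contact_force: [-0.0, -0.1, 1.4]
opening: 0.596
```

```bash
python3 -c "
from h import *
r=pics('18',['wrist'])
plan((475.2,174.0,45.3),93.3)"
```

```text
t 38.25 at [475.6 174.3  46.1] phi 93.27 q [-0.76  0.39  0.34  2.13 -0.2   0.66  1.34] F [ 0.1 -0.6 -0.9] op 0.602
d [ 0.0004 -0.0002  0.0008] a [-0.1  -0.04 -0.03] len 0.001
```

View pics/wrist18.png

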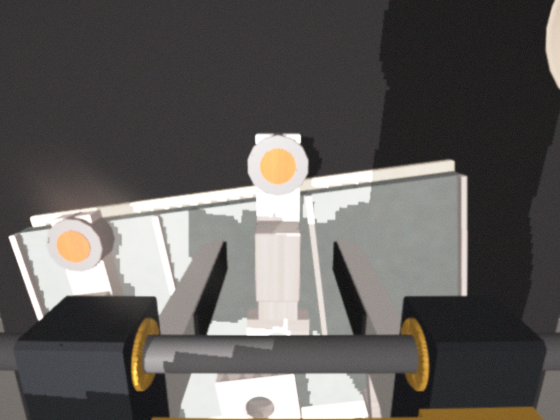

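play_rows([
  {"dx": 0,"dy": 0,"dz": 0,"ax": 0,"ay": 0,"az": 0},
  {"dx": 0,"dy": 0,"dz": 0,"ax": 0,"ay": 0,"az": 0},
  {"dx": 0,"dy": 0,"dz": 0,"ax": 0,"ay": 0,"az": 0},
  {"dx": 0,"dy": 0,"dz": 0,"ax": 0,"ay": 0,"az": 0},
  {"dx": 0,"dy": 0,"dz": 0,"ax": 0,"ay": 0,"az": 0},
  {"dx": 0,"dy": 0,"dz": 0,"ax": 0,"ay": 0,"az": 0},
  {"dx": 0,"dy": 0,"dz": 0,"ax": 0,"ay": 0,"az": 0},
  {"dx": 0,"dy": 0,"dz": -0.0015,"ax": 0,"ay": 0,"az": 0},
  {"dx": 0,"dy": 0,"dz": -0.003,"ax": 0,"ay": 0,"az": 0},
  {"dx": 0,"dy": 0,"dz": -0.003,"ax": 0,"ay": 0,"az": 0},
], grip=1)

```text
clock: 39.25
position: [475.6, 174.3, 49.1]
eef_rot: [-0.0, -0.029, 1.0, -0.001]
contact_force: [-0.4, -0.1, -1.6]
opening: 0.23
```

```bash
python3 -c "
from h import *
plan((450,172.6,49.3))
plan((458.9,147.5,49.3),100.8)"
```

```text
t 39.25 at [475.6 174.3  49.1] phi 93.27 q [-0.76  0.38  0.34  2.13 -0.2   0.67  1.34] F [-0.4 -0.1 -1.6] op 0.23
d [ 0.0257 -0.0002 -0.0001] a [-0.11 -0.04 -0.  ] len 0.026
t 39.25 at [475.6 174.3  49.1] phi 93.27 q [-0.76  0.38  0.34  2.13 -0.2   0.67  1.34] F [-0.4 -0.1 -1.6] op 0.23
d [ 0.0182 -0.0258 -0.0001] a [-0.1  -0.05 -7.53] len 0.032
```

play_rows([
  {"dx": 0.01,"dy": 0,"dz": 0,"ax": 0,"ay": 0,"az": 0},
  {"dx": 0.02,"dy": 0,"dz": 0,"ax": 0,"ay": 0,"az": 0},
  {"dx": 0.026,"dy": 0,"dz": 0,"ax": 0,"ay": 0,"az": 0},
  {"dx": 0.026,"dy": -0.005,"dz": -0.01,"ax": 0,"ay": 0,"az": 0},
  {"dx": 0.023,"dy": -0.012,"dz": -0.015,"ax": 0,"ay": 0,"az": -2},
  {"dx": 0.02,"dy": -0.02,"dz": -0.015,"ax": 0,"ay": 0,"az": -5},
  {"dx": 0.0182,"dy": -0.0258,"dz": -0.015,"ax": 0,"ay": 0,"az": -7.5},
  {"dx": 0.0182,"dy": -0.0258,"dz": -0.015,"ax": 0,"ay": 0,"az": -7.5},
  {"dx": 0.0182,"dy": -0.0258,"dz": -0.015,"ax": 0,"ay": 0,"az": -7.5},
  {"dx": 0.0182,"dy": -0.0258,"dz": -0.015,"ax": 0,"ay": 0,"az": -7.5},
])

```text
clock: 40.25
position: [458.9, 147.8, 64.4]
eef_rot: [-0.0, -0.093, 0.996, -0.001]
contact_force: [0.6, 1.1, -1.8]
opening: 0.233
```

```bash
python3 -c "
from h import *
r=pics('19',['wrist'])
plan((458.9,147.5,49.0),100.8)
plan((508.0,156.8,49.0),100.8)"
```

```text
t 40.3 at [458.9 147.8  64.3] phi 100.75 q [-0.73  0.32  0.33  2.17 -0.16  0.68  1.47] F [-0.6  0.3 -2.6] op 0.229
d [ 0.     -0.0003  0.0153] a [-0.09 -0.05 -0.05] len 0.015
t 40.3 at [458.9 147.8  64.3] phi 100.75 q [-0.73  0.32  0.33  2.17 -0.16  0.68  1.47] F [-0.6  0.3 -2.6] op 0.229
d [-0.0499 -0.0003  0.0153] a [-0.09 -0.05 -0.05] len 0.052
```

View pics/wrist19.png

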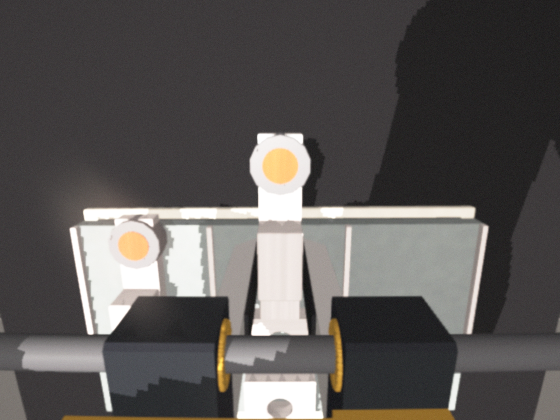

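Aligned (fork hole at (281,408) on the holder axis, column 280). Slide in again.

play_rows([
  {"dx": 0,"dy": -0.0002,"dz": 0.008,"ax": 0,"ay": 0,"az": 0},
  {"dx": 0,"dy": -0.0002,"dz": 0.0153,"ax": 0,"ay": 0,"az": 0},
  {"dx": 0,"dy": -0.0002,"dz": 0.0153,"ax": 0,"ay": 0,"az": 0},
  {"dx": -0.008,"dy": -0.0002,"dz": 0.0153,"ax": 0,"ay": 0,"az": 0},
  {"dx": -0.018,"dy": -0.0002,"dz": 0.0153,"ax": 0,"ay": 0,"az": 0},
  {"dx": -0.028,"dy": -0.0002,"dz": 0.0153,"ax": 0,"ay": 0,"az": 0},
  {"dx": -0.038,"dy": -0.0002,"dz": 0.0153,"ax": 0,"ay": 0,"az": 0},
  {"dx": -0.0495,"dy": -0.0002,"dz": 0.0153,"ax": 0,"ay": 0,"az": 0},
  {"dx": -0.0495,"dy": -0.0002,"dz": 0.0153,"ax": 0,"ay": 0,"az": 0},
  {"dx": -0.0495,"dy": -0.0002,"dz": 0.0153,"ax": 0,"ay": 0,"az": 0},
])

```text
clock: 41.3
position: [507.8, 156.8, 48.9]
eef_rot: [-0.0, -0.094, 0.996, -0.001]
contact_force: [0.4, 0.2, -2.2]
opening: 0.23
```

play_rows([
  {"dx": 0,"dy": 0,"dz": 0.001,"ax": 0,"ay": 0,"az": 0},
  {"dx": 0,"dy": 0,"dz": 0.002,"ax": 0,"ay": 0,"az": 0},
  {"dx": 0,"dy": 0,"dz": 0.0027,"ax": 0,"ay": 0,"az": 0},
  {"dx": 0,"dy": 0,"dz": 0.0027,"ax": 0,"ay": 0,"az": 0},
  {"dx": 0,"dy": 0,"dz": 0.0027,"ax": 0,"ay": 0,"az": 0},
  {"dx": 0,"dy": 0,"dz": 0.0027,"ax": 0,"ay": 0,"az": 0},
  {"dx": 0,"dy": 0,"dz": 0.0027,"ax": 0,"ay": 0,"az": 0},
  {"dx": 0,"dy": 0,"dz": 0.0027,"ax": 0,"ay": 0,"az": 0},
  {"dx": 0,"dy": 0,"dz": 0.0027,"ax": 0,"ay": 0,"az": 0},
  {"dx": 0,"dy": 0,"dz": 0.0027,"ax": 0,"ay": 0,"az": 0},
])

```text
clock: 42.3
position: [507.8, 156.8, 46.2]
eef_rot: [-0.0, -0.094, 0.996, -0.001]
contact_force: [-0.8, 0.8, 0.1]
opening: 0.23
```

play_rows([
  {"dx": 0,"dy": 0,"dz": 0,"ax": 0,"ay": 0,"az": 0},
  {"dx": 0,"dy": 0,"dz": 0,"ax": 0,"ay": 0,"az": 0},
  {"dx": 0,"dy": 0,"dz": 0,"ax": 0,"ay": 0,"az": 0},
  {"dx": 0,"dy": 0,"dz": 0,"ax": 0,"ay": 0,"az": 0},
  {"dx": 0,"dy": 0,"dz": 0,"ax": 0,"ay": 0,"az": 0},
  {"dx": 0,"dy": 0,"dz": -0.02,"ax": 0,"ay": 0,"az": 0},
  {"dx": 0,"dy": 0,"dz": -0.05,"ax": 0,"ay": 0,"az": 0},
  {"dx": 0.01,"dy": 0.03,"dz": -0.08,"ax": 0,"ay": 0,"az": 0},
  {"dx": 0.01,"dy": 0.06,"dz": -0.09,"ax": 0,"ay": 0,"az": 0},
  {"dx": 0.01,"dy": 0.085,"dz": -0.09,"ax": 0,"ay": 0,"az": 0},
], grip=0.4)

```text
clock: 43.3
position: [482.6, 240.6, 138.1]
eef_rot: [0.001, -0.094, 0.996, 0.0]
contact_force: [-0.2, -0.2, -0.4]
opening: 0.597
```

```bash
python3 -c "
from h import *
cams.grab_frame('scene')
r=pics('20',['wrist','scene'])
plan((549.7,251.4,110))"
```

```text
t 43.45 at [481.7 240.1 136.1] phi 100.9 q [-0.86  0.29  0.32  2.   -0.12  0.87  1.29] F [-0.2 -1.2  0.3] op 0.596
d [-0.0689 -0.0017  0.0261] a [-0.08 -0.04 -0.  ] len 0.074
```

View pics/wrist20.png

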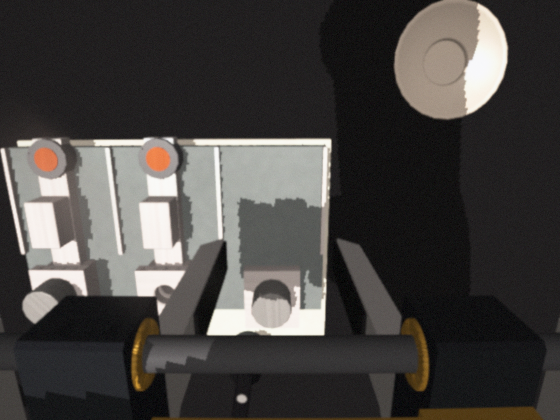

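play_rows([
  {"dx": -0.03,"dy": -0.0015,"dz": 0,"ax": 0,"ay": 0,"az": 0},
  {"dx": -0.055,"dy": -0.0015,"dz": 0,"ax": 0,"ay": 0,"az": 0},
  {"dx": -0.0689,"dy": -0.0015,"dz": 0.005,"ax": 0,"ay": 0,"az": 0},
  {"dx": -0.0689,"dy": -0.0015,"dz": 0.02,"ax": 0,"ay": 0,"az": 0},
  {"dx": -0.0689,"dy": -0.0015,"dz": 0.035,"ax": 0,"ay": 0,"az": 0},
  {"dx": -0.0689,"dy": -0.0015,"dz": 0.05,"ax": 0,"ay": 0,"az": 0},
  {"dx": -0.0689,"dy": -0.0015,"dz": 0.065,"ax": 0,"ay": 0,"az": 0},
  {"dx": -0.0689,"dy": -0.0015,"dz": 0.0735,"ax": 0,"ay": 0,"az": 0},
  {"dx": -0.0689,"dy": -0.0015,"dz": 0.0735,"ax": 0,"ay": 0,"az": 0},
  {"dx": -0.0689,"dy": -0.0015,"dz": 0.0735,"ax": 0,"ay": 0,"az": 0},
])

```text
clock: 44.45
position: [549.7, 251.5, 62.7]
eef_rot: [-0.0, -0.095, 0.995, -0.001]
contact_force: [0.4, -0.5, -0.1]
opening: 0.602
```

play_rows([
  {"dx": 0,"dy": 0,"dz": 0,"ax": 0,"ay": 0,"az": 0},
  {"dx": 0,"dy": 0,"dz": 0,"ax": 0,"ay": 0,"az": 0},
  {"dx": 0,"dy": 0,"dz": 0,"ax": 0,"ay": 0,"az": 0},
  {"dx": 0,"dy": 0,"dz": 0,"ax": 0,"ay": 0,"az": 0},
  {"dx": 0,"dy": 0,"dz": 0,"ax": 0,"ay": 0,"az": 0},
  {"dx": 0,"dy": 0,"dz": 0,"ax": 0,"ay": 0,"az": 0},
  {"dx": 0,"dy": 0,"dz": 0,"ax": 0,"ay": 0,"az": 0},
  {"dx": 0,"dy": 0,"dz": 0,"ax": 0,"ay": 0,"az": 0},
  {"dx": 0,"dy": 0,"dz": 0,"ax": 0,"ay": 0,"az": 0},
  {"dx": 0,"dy": 0,"dz": 0,"ax": 0,"ay": 0,"az": 0},
], grip=1)

```text
clock: 45.45
position: [549.9, 251.6, 63.0]
eef_rot: [-0.0, -0.095, 0.995, -0.001]
contact_force: [-0.3, -1.2, 5.5]
opening: 0.315
```

play_rows([
  {"dx": 0,"dy": 0,"dz": -0.01,"ax": 0,"ay": 0,"az": 0},
  {"dx": 0,"dy": 0,"dz": -0.02,"ax": 0,"ay": 0,"az": 0},
  {"dx": 0,"dy": 0,"dz": -0.03,"ax": 0,"ay": 0,"az": 0},
  {"dx": 0,"dy": 0,"dz": -0.04,"ax": 0,"ay": 0,"az": 0},
  {"dx": 0,"dy": 0,"dz": -0.05,"ax": 0,"ay": 0,"az": 0},
  {"dx": 0,"dy": 0,"dz": -0.058,"ax": 0,"ay": 0,"az": 0},
  {"dx": 0,"dy": 0,"dz": -0.064,"ax": 0,"ay": 0,"az": 0},
  {"dx": 0,"dy": 0,"dz": -0.068,"ax": 0,"ay": 0,"az": 0},
  {"dx": 0,"dy": 0,"dz": -0.068,"ax": 0,"ay": 0,"az": 0},
  {"dx": 0,"dy": 0,"dz": -0.068,"ax": 0,"ay": 0,"az": 0},
])

```text
clock: 46.45
position: [549.7, 251.7, 130.7]
eef_rot: [-0.0, -0.095, 0.995, -0.001]
contact_force: [-0.5, -0.3, -0.3]
opening: 0.316
```

```bash
python3 -c "
from h import *
plan((565.5,167.9,116))"
```

```text
t 46.45 at [549.7 251.7 130.7] phi 100.9 q [-0.79  0.4   0.33  1.85 -0.16  0.91  1.37] F [-0.5 -0.3 -0.3] op 0.316
d [ 0.0004 -0.0853  0.0148] a [-0.07 -0.03 -0.  ] len 0.087
```

play_rows([
  {"dx": 0,"dy": -0.015,"dz": 0,"ax": 0,"ay": 0,"az": 0},
  {"dx": 0,"dy": -0.035,"dz": 0,"ax": 0,"ay": 0,"az": 0},
  {"dx": 0,"dy": -0.055,"dz": 0,"ax": 0,"ay": 0,"az": 0},
  {"dx": 0,"dy": -0.075,"dz": 0,"ax": 0,"ay": 0,"az": 0},
  {"dx": 0,"dy": -0.085,"dz": 0,"ax": 0,"ay": 0,"az": 0},
  {"dx": 0,"dy": -0.085,"dz": 0.005,"ax": 0,"ay": 0,"az": 0},
  {"dx": 0,"dy": -0.085,"dz": 0.01,"ax": 0,"ay": 0,"az": 0},
  {"dx": 0,"dy": -0.085,"dz": 0.015,"ax": 0,"ay": 0,"az": 0},
  {"dx": 0,"dy": -0.085,"dz": 0.015,"ax": 0,"ay": 0,"az": 0},
  {"dx": 0,"dy": -0.085,"dz": 0.015,"ax": 0,"ay": 0,"az": 0},
])

```text
clock: 47.45
position: [565.6, 168.7, 115.6]
eef_rot: [-0.0, -0.095, 0.995, -0.001]
contact_force: [0.3, 0.0, -1.5]
opening: 0.312
```

```bash
python3 -c "
from h import *
r=pics('21',['wrist','scene'])
crop(r['scene'][1],275,200,345,275,8,'pics/c23.png')
plan((565.6,168.0,94))"
```

```text
t 47.55 at [565.8 168.5 115.9] phi 100.92 q [-0.67  0.4   0.34  1.9  -0.17  0.87  1.52] F [-0.1  0.  -0.8] op 0.316
d [ 0.0003 -0.0005  0.0219] a [-0.07 -0.03 -0.  ] len 0.022
```

View pics/wrist21.png

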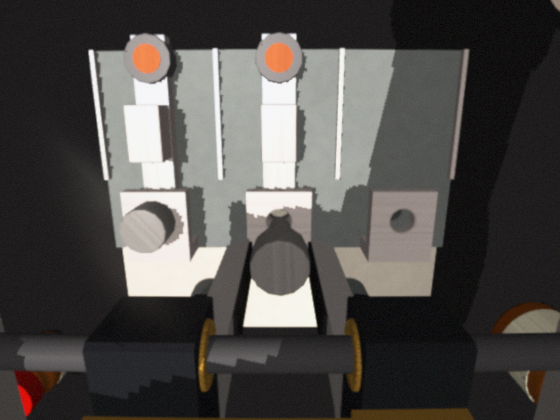

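View pics/c23.png

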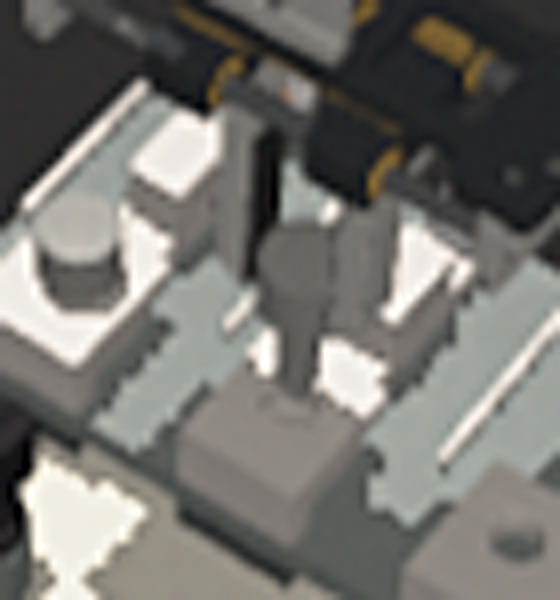

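play_rows([
  {"dx": 0.0003,"dy": -0.0006,"dz": 0.003,"ax": 0,"ay": 0,"az": 0},
  {"dx": 0.0003,"dy": -0.0006,"dz": 0.006,"ax": 0,"ay": 0,"az": 0},
  {"dx": 0.0003,"dy": -0.0006,"dz": 0.009,"ax": 0,"ay": 0,"az": 0},
  {"dx": 0.0003,"dy": -0.0006,"dz": 0.012,"ax": 0,"ay": 0,"az": 0},
  {"dx": 0.0003,"dy": -0.0006,"dz": 0.015,"ax": 0,"ay": 0,"az": 0},
  {"dx": 0.0003,"dy": -0.0006,"dz": 0.018,"ax": 0,"ay": 0,"az": 0},
  {"dx": 0.0003,"dy": -0.0006,"dz": 0.021,"ax": 0,"ay": 0,"az": 0},
  {"dx": 0.0003,"dy": -0.0006,"dz": 0.024,"ax": 0,"ay": 0,"az": 0},
  {"dx": 0.0003,"dy": -0.0006,"dz": 0.024,"ax": 0,"ay": 0,"az": 0},
  {"dx": 0.0003,"dy": -0.0006,"dz": 0.024,"ax": 0,"ay": 0,"az": 0},
])

```text
clock: 48.55
position: [565.6, 167.9, 91.9]
eef_rot: [-0.0, -0.095, 0.995, -0.001]
contact_force: [0.9, 0.0, -0.3]
opening: 0.309
```

play_rows([
  {"dx": 0,"dy": 0,"dz": 0.003,"ax": 0,"ay": 0,"az": 0},
  {"dx": 0,"dy": 0,"dz": 0.006,"ax": 0,"ay": 0,"az": 0},
  {"dx": 0,"dy": 0,"dz": 0.009,"ax": 0,"ay": 0,"az": 0},
  {"dx": 0,"dy": 0,"dz": 0.012,"ax": 0,"ay": 0,"az": 0},
  {"dx": 0,"dy": 0,"dz": 0.014,"ax": 0,"ay": 0,"az": 0},
  {"dx": 0,"dy": 0,"dz": 0.016,"ax": 0,"ay": 0,"az": 0},
  {"dx": 0,"dy": 0,"dz": 0.018,"ax": 0,"ay": 0,"az": 0},
  {"dx": 0,"dy": 0,"dz": 0.02,"ax": 0,"ay": 0,"az": 0},
  {"dx": 0,"dy": 0,"dz": 0.02,"ax": 0,"ay": 0,"az": 0},
  {"dx": 0,"dy": 0,"dz": 0.02,"ax": 0,"ay": 0,"az": 0},
])

```text
clock: 49.55
position: [565.6, 167.8, 71.9]
eef_rot: [-0.0, -0.095, 0.995, -0.001]
contact_force: [-0.6, -0.1, -1.6]
opening: 0.314
```

play_rows([
  {"dx": 0,"dy": 0,"dz": 0.003,"ax": 0,"ay": 0,"az": 0},
  {"dx": 0,"dy": 0,"dz": 0.005,"ax": 0,"ay": 0,"az": 0},
  {"dx": 0,"dy": 0,"dz": 0.007,"ax": 0,"ay": 0,"az": 0},
  {"dx": 0,"dy": 0,"dz": 0.008,"ax": 0,"ay": 0,"az": 0},
  {"dx": 0,"dy": 0,"dz": 0.009,"ax": 0,"ay": 0,"az": 0},
  {"dx": 0,"dy": 0,"dz": 0.0095,"ax": 0,"ay": 0,"az": 0},
  {"dx": 0,"dy": 0,"dz": 0.0095,"ax": 0,"ay": 0,"az": 0},
  {"dx": 0,"dy": 0,"dz": 0.0095,"ax": 0,"ay": 0,"az": 0},
  {"dx": 0,"dy": 0,"dz": 0.0095,"ax": 0,"ay": 0,"az": 0},
  {"dx": 0,"dy": 0,"dz": 0.0095,"ax": 0,"ay": 0,"az": 0},
])

```text
clock: 50.55
position: [565.6, 167.8, 62.9]
eef_rot: [-0.0, -0.095, 0.995, -0.001]
contact_force: [-4.0, -0.7, 9.8]
opening: 0.313
```

play_rows([
  {"dx": 0,"dy": 0,"dz": 0,"ax": 0,"ay": 0,"az": 0},
  {"dx": 0,"dy": 0,"dz": 0,"ax": 0,"ay": 0,"az": 0},
  {"dx": 0,"dy": 0,"dz": 0,"ax": 0,"ay": 0,"az": 0},
  {"dx": 0,"dy": 0,"dz": 0,"ax": 0,"ay": 0,"az": 0},
  {"dx": 0,"dy": 0,"dz": 0,"ax": 0,"ay": 0,"az": 0},
  {"dx": 0,"dy": 0,"dz": -0.02,"ax": 0,"ay": 0,"az": 0},
  {"dx": 0,"dy": 0,"dz": -0.05,"ax": 0,"ay": 0,"az": 0},
  {"dx": 0,"dy": 0,"dz": -0.08,"ax": 0,"ay": 0,"az": 0},
  {"dx": 0,"dy": 0.01,"dz": -0.1,"ax": 0,"ay": 0,"az": 0},
  {"dx": 0,"dy": 0.02,"dz": -0.1,"ax": 0,"ay": 0,"az": 0},
], grip=0.4)

```text
clock: 51.55
position: [563.3, 188.1, 165.7]
eef_rot: [0.002, -0.095, 0.996, 0.0]
contact_force: [-0.4, 0.4, 0.6]
opening: 0.598
```

```bash
python3 -c "
from h import *
cams.grab_frame('scene')
r=pics('22',['wrist','scene'])
crop(r['scene'][1],240,180,380,320,5,'pics/c24.png')
plan((638.5,242.5,150))"
```

```text
t 51.7 at [561.2 188.2 162.1] phi 101.0 q [-0.72  0.35  0.35  1.86 -0.14  0.96  1.46] F [-0.4  0.3 -0.7] op 0.599
d [-0.0862  0.0386  0.0119] a [-0.06 -0.08 -0.  ] len 0.095
```

View pics/wrist22.png

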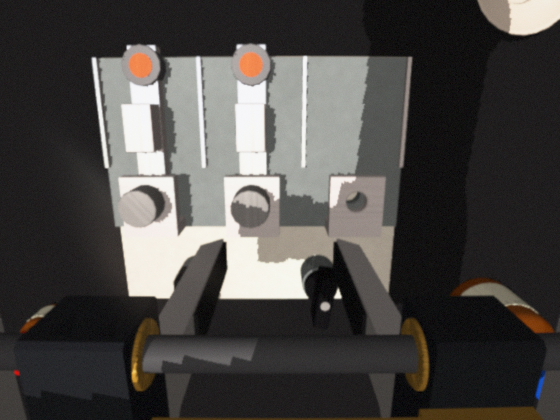

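View pics/c24.png

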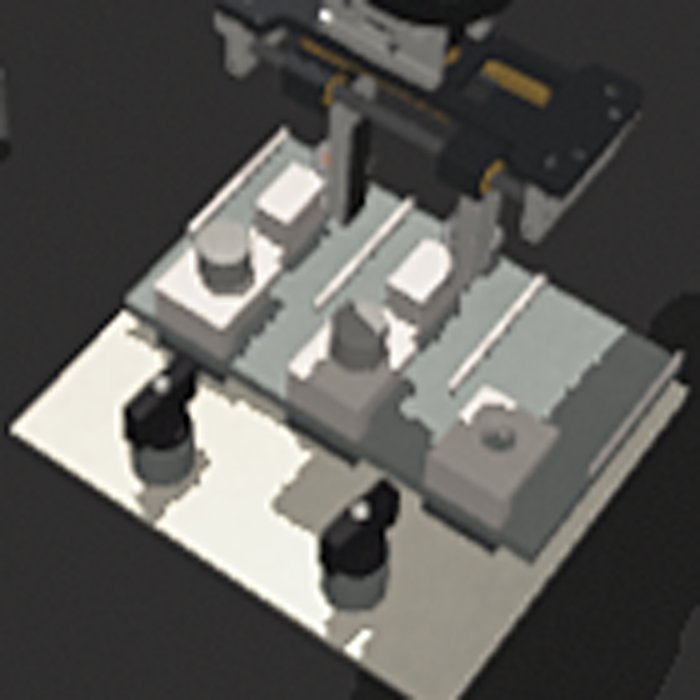

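```bash
python3 -c "
from h import *
T=cams.camera_model('top');S=cams.camera_model('scene');W=cams.camera_model('wrist')
t2=lambda x,y:((x+.5)/5-.5+145,(y+.5)/5-.5+140);s2=lambda x,y:((x+.5)/4.7-.5+240,(y+.5)/4.7-.5+200)
for n,a,b in (('L',(165,148),(340,386)),('R',(429,72),(151,268))):
    print(n,cross(T,t2(*a),S,s2(*b)),onz(T,t2(*a),74),onz(S,s2(*b),74))
print(onz(W,(325,307),74))
a=np.radians(10.85);X=np.array([np.cos(a),np.sin(a)]);Y=np.array([-X[1],X[0]]);M=np.array([565.6,167.8])
print(M+85*X+60*Y,M+85*X-60*Y)
im=cv2.imread('pics/scene22.png');crop(im,255,245,330,310,9,'pics/c25.png')
im=cv2.imread('pics/top0.png');crop(im,165,140,250,195,9,'pics/c26.png')
"
```

```text
L (array([637.91594108, 242.72555715,  76.02097689]), np.float64(0.22157095351434933)) [638.62929915 243.05506626  74.        ] [636.91548664 241.99250171  74.        ]
R (array([661.61234472, 124.98829271,  75.52770421]), np.float64(0.09238095088384025)) [662.16715269 125.07859165  74.        ] [660.91944485 124.21862366  74.        ]
[637.10696386 241.34878837  74.        ]
[637.7861782  242.72766963] [660.37479226 124.87286695]
```

View pics/c25.png

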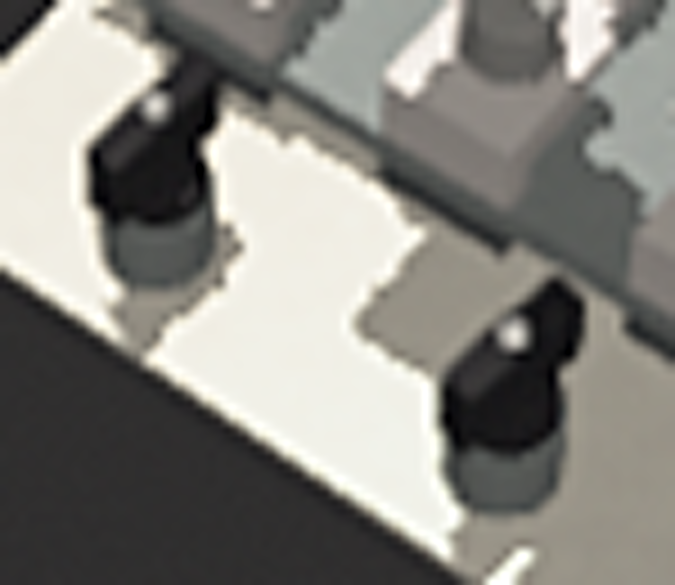

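View pics/c26.png

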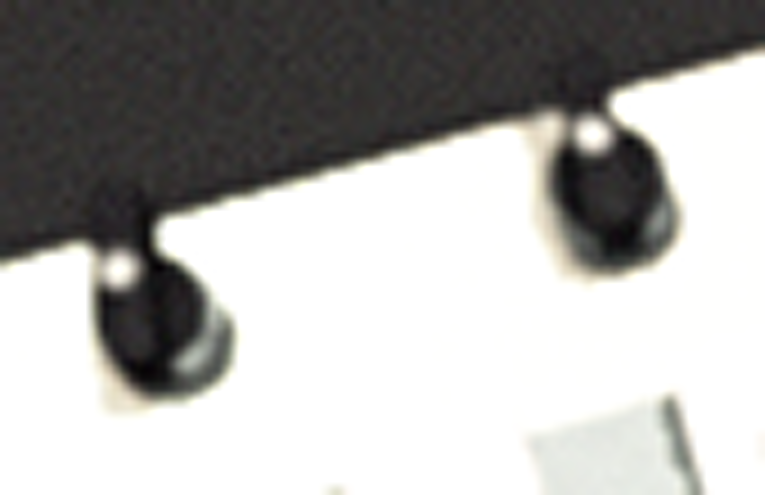

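```bash
python3 -c "
from h import *
S=cams.camera_model('scene')
f=lambda x,y:((x+.5)/9-.5+255,(y+.5)/9-.5+245)
for n,a,b in (('L',(458,376),(567,292)),('R',(103,150),(205,70))):
    A=onz(S,f(*a),74);B=onz(S,f(*b),74);d=A-B;print(n,A,B,np.hypot(*d[:2]),np.degrees(np.arctan2(d[1],d[0])))
"
```

```text
L [657.07820653 240.84979722  74.        ] [617.7894358 241.4661722  74.       ] 39.29360537115965 -0.8988010429680001
R [680.31477802 125.1518784   74.        ] [642.0853719 123.73199    74.       ] 38.25576525304457 2.127059868557154
```

```bash
python3 -c "
from h import *
plan((637.8,242.6,125),89)"
```

```text
t 51.7 at [561.2 188.2 162.1] phi 101.0 q [-0.72  0.35  0.35  1.86 -0.14  0.96  1.46] F [-0.4  0.3 -0.7] op 0.599
d [-0.0856  0.0389  0.0369] a [-0.07 -0.07 12.  ] len 0.101
```

play_rows([
  {"dx": -0.015,"dy": 0.006,"dz": 0,"ax": 0,"ay": 0,"az": 2},
  {"dx": -0.03,"dy": 0.013,"dz": 0,"ax": 0,"ay": 0,"az": 4},
  {"dx": -0.05,"dy": 0.022,"dz": 0.005,"ax": 0,"ay": 0,"az": 6},
  {"dx": -0.07,"dy": 0.032,"dz": 0.012,"ax": 0,"ay": 0,"az": 9},
  {"dx": -0.0856,"dy": 0.0389,"dz": 0.02,"ax": 0,"ay": 0,"az": 12},
  {"dx": -0.0856,"dy": 0.0389,"dz": 0.03,"ax": 0,"ay": 0,"az": 12},
  {"dx": -0.0856,"dy": 0.0389,"dz": 0.037,"ax": 0,"ay": 0,"az": 12},
  {"dx": -0.0856,"dy": 0.0389,"dz": 0.037,"ax": 0,"ay": 0,"az": 12},
  {"dx": -0.0856,"dy": 0.0389,"dz": 0.037,"ax": 0,"ay": 0,"az": 12},
  {"dx": -0.0856,"dy": 0.0389,"dz": 0.037,"ax": 0,"ay": 0,"az": 12},
])

```text
clock: 52.7
position: [637.8, 242.3, 125.6]
eef_rot: [-0.0, 0.009, 1.0, -0.0]
contact_force: [-0.0, -0.4, -0.2]
opening: 0.6
```

```bash
python3 -c "
from h import *
r=pics('23',['wrist'])
W=cams.camera_model('wrist')
crop(r['wrist'][1],200,130,360,270,4.7,'pics/c27.png')
plan((637.8,242.6,49),89)
print(proj(W,(637.8,242.6,74)))"
```

```text
t 52.75 at [637.9 242.4 125.6] phi 89.0 q [-0.72  0.54  0.37  1.67 -0.23  0.98  1.28] F [-0.8  0.3  0.7] op 0.596
d [0.0001 0.0002 0.0766] a [-0.05 -0.03  0.  ] len 0.077
[279.66837536 223.75719803]
```

View pics/wrist23.png

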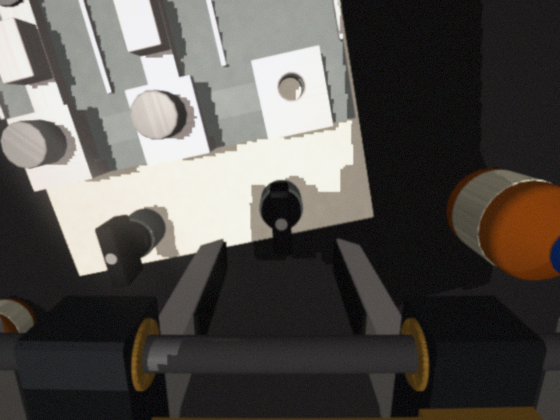

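View pics/c27.png

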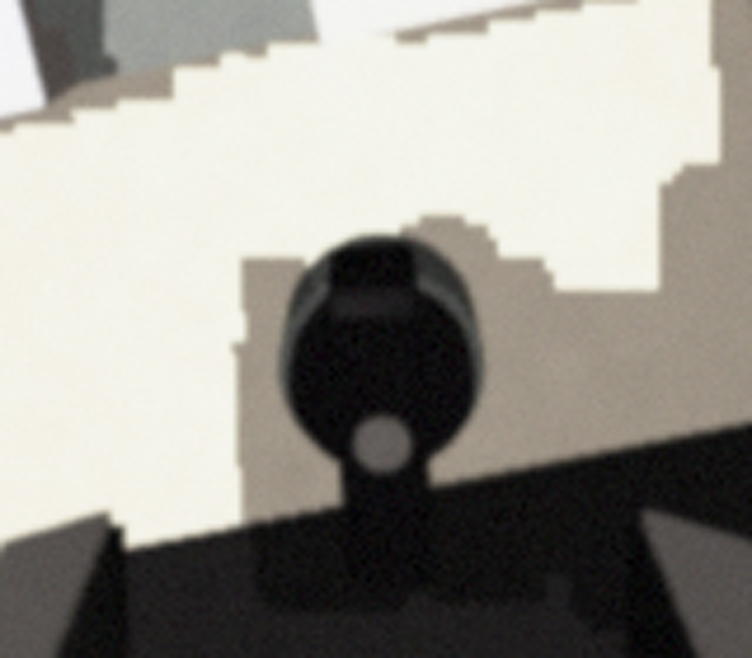

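play_rows([
  {"dx": 0,"dy": 0.0005,"dz": 0.015,"ax": 0,"ay": 0,"az": -1.5},
  {"dx": 0,"dy": 0.0005,"dz": 0.03,"ax": 0,"ay": 0,"az": -1.5},
  {"dx": 0,"dy": 0.0005,"dz": 0.045,"ax": 0,"ay": 0,"az": -1.5},
  {"dx": 0,"dy": 0.0005,"dz": 0.058,"ax": 0,"ay": 0,"az": -1.5},
  {"dx": 0,"dy": 0.0005,"dz": 0.067,"ax": 0,"ay": 0,"az": -1.5},
  {"dx": 0,"dy": 0.0005,"dz": 0.073,"ax": 0,"ay": 0,"az": -1.5},
  {"dx": 0,"dy": 0.0005,"dz": 0.075,"ax": 0,"ay": 0,"az": -1.5},
  {"dx": 0,"dy": 0.0005,"dz": 0.075,"ax": 0,"ay": 0,"az": -1.5},
  {"dx": 0,"dy": 0.0005,"dz": 0.075,"ax": 0,"ay": 0,"az": -1.5},
  {"dx": 0,"dy": 0.0005,"dz": 0.075,"ax": 0,"ay": 0,"az": -1.5},
])

```text
clock: 53.75
position: [638.2, 243.0, 51.2]
eef_rot: [0.0, -0.004, 1.0, -0.0]
contact_force: [0.7, 0.8, -0.2]
opening: 0.598
```

play_rows([
  {"dx": 0,"dy": 0,"dz": 0,"ax": 0,"ay": 0,"az": 0},
  {"dx": 0,"dy": 0,"dz": 0,"ax": 0,"ay": 0,"az": 0},
  {"dx": 0,"dy": 0,"dz": 0,"ax": 0,"ay": 0,"az": 0},
  {"dx": 0,"dy": 0,"dz": 0,"ax": 0,"ay": 0,"az": 0},
  {"dx": 0,"dy": 0,"dz": 0,"ax": 0,"ay": 0,"az": 0},
  {"dx": 0,"dy": 0,"dz": 0,"ax": 0,"ay": 0,"az": 0},
  {"dx": 0,"dy": 0,"dz": 0,"ax": 0,"ay": 0,"az": 0},
  {"dx": 0,"dy": 0,"dz": 0,"ax": 0,"ay": 0,"az": 0},
  {"dx": 0,"dy": 0,"dz": 0,"ax": 0,"ay": 0,"az": 0},
  {"dx": 0,"dy": 0,"dz": 0,"ax": 0,"ay": 0,"az": 0},
], grip=1)

```text
clock: 54.75
position: [638.2, 243.1, 51.2]
eef_rot: [0.0, -0.004, 1.0, -0.0]
contact_force: [0.2, 1.6, -0.2]
opening: 0.136
```

```bash
python3 -c "
from h import *
plan((637.8,242.6,50),10.9)
r=pics('24',['scene'])
crop(r['scene'][1],240,180,380,320,5,'pics/c28.png')
print(pose()[2]['wrist_torque'])"
```

```text
t 54.75 at [638.2 243.1  51.2] phi 90.5 q [-0.7   0.62  0.34  1.72 -0.26  0.85  1.33] F [ 0.2  1.6 -0.2] op 0.136
d [ 0.0004 -0.0005  0.0012] a [-1.00e-02  3.00e-02  7.96e+01] len 0.001
[ 0.33229764 -0.06401805  0.09276416]
```

View pics/c28.png

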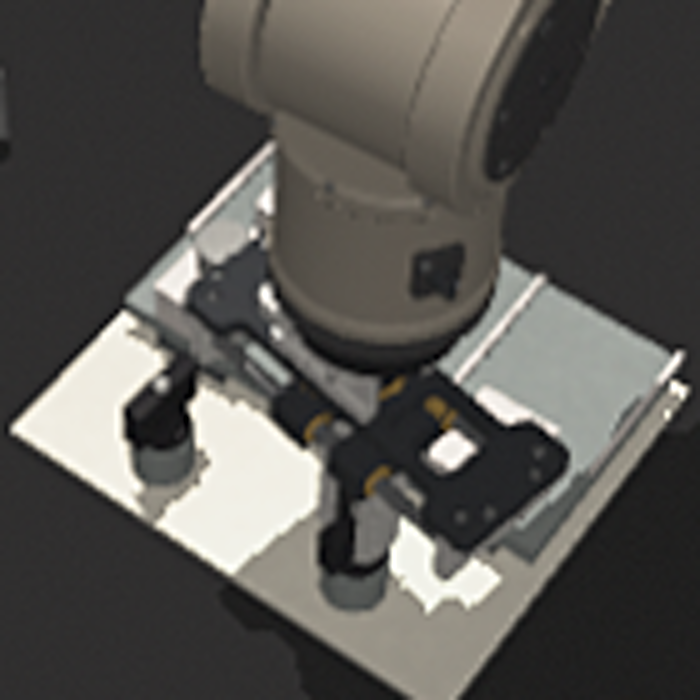

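play_rows([
  {"dx": 0,"dy": 0,"dz": 0,"ax": 0,"ay": 0,"az": 4},
  {"dx": 0,"dy": 0,"dz": 0,"ax": 0,"ay": 0,"az": 8},
  {"dx": 0,"dy": 0,"dz": 0,"ax": 0,"ay": 0,"az": 12},
  {"dx": 0,"dy": 0,"dz": 0,"ax": 0,"ay": 0,"az": 16},
  {"dx": 0,"dy": 0,"dz": 0,"ax": 0,"ay": 0,"az": 20},
  {"dx": 0,"dy": 0,"dz": 0,"ax": 0,"ay": 0,"az": 25},
  {"dx": 0,"dy": 0,"dz": 0,"ax": 0,"ay": 0,"az": 30},
  {"dx": 0,"dy": 0,"dz": 0,"ax": 0,"ay": 0,"az": 35},
  {"dx": 0,"dy": 0,"dz": 0,"ax": 0,"ay": 0,"az": 40},
  {"dx": 0,"dy": 0,"dz": 0,"ax": 0,"ay": 0,"az": 40},
])

```text
clock: 55.8
position: [638.0, 242.6, 51.2]
eef_rot: [0.0, 0.339, 0.941, -0.001]
contact_force: [-1.9, -3.2, 3.4]
opening: 0.137
```

```bash
python3 -c "
from h import *
plan((638.1,242.9,51),10.9);print(pose()[2]['wrist_torque'])"
```

```text
t 55.8 at [638.  242.6  51.2] phi 50.39 q [-0.82  0.65  0.52  1.73 -0.4   0.87  0.75] F [-1.9 -3.2  3.4] op 0.137
d [0.0001 0.0003 0.0002] a [-0.04  0.05 39.49] len 0.0
[-0.72911665  0.4202671   0.03580638]
```

play_rows([
  {"dx": 0,"dy": 0,"dz": 0,"ax": 0,"ay": 0,"az": 5},
  {"dx": 0,"dy": 0,"dz": 0,"ax": 0,"ay": 0,"az": 10},
  {"dx": 0,"dy": 0,"dz": 0,"ax": 0,"ay": 0,"az": 15},
  {"dx": 0,"dy": 0,"dz": 0,"ax": 0,"ay": 0,"az": 20},
  {"dx": 0,"dy": 0,"dz": 0,"ax": 0,"ay": 0,"az": 25},
  {"dx": 0,"dy": 0,"dz": 0,"ax": 0,"ay": 0,"az": 30},
  {"dx": 0,"dy": 0,"dz": 0,"ax": 0,"ay": 0,"az": 35},
  {"dx": 0,"dy": 0,"dz": 0,"ax": 0,"ay": 0,"az": 38},
  {"dx": 0,"dy": 0,"dz": 0,"ax": 0,"ay": 0,"az": 40},
  {"dx": 0,"dy": 0,"dz": 0,"ax": 0,"ay": 0,"az": 41},
])

```text
clock: 56.8
position: [637.6, 242.3, 51.2]
eef_rot: [0.0, 0.646, 0.763, -0.001]
contact_force: [-4.5, -2.4, 4.3]
opening: 0.135
```

```bash
python3 -c "
from h import *
plan((638.1,242.9,51),10.9);print(pose()[2]['wrist_torque'])"
```

```text
t 56.8 at [637.6 242.3  51.2] phi 9.47 q [-0.93  0.71  0.7   1.73 -0.56  0.91  0.16] F [-4.5 -2.4  4.3] op 0.135
d [0.0005 0.0006 0.0002] a [-0.08  0.08 -1.43] len 0.001
[-0.5685679   1.06246038  0.19884067]
```

play_rows([
  {"dx": 0,"dy": 0,"dz": 0,"ax": 0,"ay": 0,"az": 1},
  {"dx": 0,"dy": 0,"dz": 0,"ax": 0,"ay": 0,"az": 2},
  {"dx": 0,"dy": 0,"dz": 0,"ax": 0,"ay": 0,"az": 3},
  {"dx": 0,"dy": 0,"dz": 0,"ax": 0,"ay": 0,"az": 4},
  {"dx": 0,"dy": 0,"dz": 0,"ax": 0,"ay": 0,"az": 4},
  {"dx": 0,"dy": 0,"dz": 0,"ax": 0,"ay": 0,"az": 4},
  {"dx": 0,"dy": 0,"dz": 0,"ax": 0,"ay": 0,"az": 4},
  {"dx": 0,"dy": 0,"dz": 0,"ax": 0,"ay": 0,"az": 4},
  {"dx": 0,"dy": 0,"dz": 0,"ax": 0,"ay": 0,"az": 4},
  {"dx": 0,"dy": 0,"dz": 0,"ax": 0,"ay": 0,"az": 4},
])

```text
clock: 57.8
position: [637.5, 242.3, 51.2]
eef_rot: [0.0, 0.672, 0.74, -0.001]
contact_force: [-2.5, -2.1, 4.1]
opening: 0.145
```

```bash
python3 -c "
from h import *
plan((638.1,242.9,51),10.9);print(pose()[2]['wrist_torque'])"
```

```text
t 57.8 at [637.5 242.3  51.2] phi 5.48 q [-0.94  0.71  0.71  1.73 -0.57  0.91  0.11] F [-2.5 -2.1  4.1] op 0.145
d [0.0006 0.0006 0.0002] a [-0.08  0.08 -5.42] len 0.001
[-0.43192177  0.77801889  0.64980735]
```

play_rows([
  {"dx": 0,"dy": 0,"dz": 0,"ax": 0,"ay": 0,"az": 0},
  {"dx": 0,"dy": 0,"dz": 0,"ax": 0,"ay": 0,"az": 0},
  {"dx": 0,"dy": 0,"dz": 0,"ax": 0,"ay": 0,"az": 0},
  {"dx": 0,"dy": 0,"dz": 0,"ax": 0,"ay": 0,"az": 0},
  {"dx": 0,"dy": 0,"dz": 0,"ax": 0,"ay": 0,"az": 0},
  {"dx": 0,"dy": 0,"dz": -0.015,"ax": 0,"ay": 0,"az": 0},
  {"dx": 0,"dy": 0,"dz": -0.035,"ax": 0,"ay": 0,"az": 0},
  {"dx": 0,"dy": 0,"dz": -0.06,"ax": 0,"ay": 0,"az": 0},
  {"dx": 0,"dy": 0,"dz": -0.08,"ax": 0,"ay": 0,"az": 0},
  {"dx": 0,"dy": 0,"dz": -0.08,"ax": 0,"ay": 0,"az": 0},
], grip=0.4)

```text
clock: 58.8
position: [639.2, 242.6, 135.0]
eef_rot: [0.001, 0.673, 0.74, 0.001]
contact_force: [0.4, 0.2, 0.2]
opening: 0.6
```

```bash
python3 -c "
from h import *
plan((660.8,124.9,125),92)"
```

```text
t 58.8 at [639.2 242.6 135. ] phi 5.46 q [-0.99  0.63  0.78  1.68 -0.5   1.04  0.05] F [0.4 0.2 0.2] op 0.6
d [-0.1192  0.0102  0.01  ] a [  0.14   0.11 -86.54] len 0.12
```

play_rows([
  {"dx": -0.01,"dy": 0,"dz": 0,"ax": 0,"ay": 0,"az": -8},
  {"dx": -0.025,"dy": 0.002,"dz": 0,"ax": 0,"ay": 0,"az": -16},
  {"dx": -0.04,"dy": 0.003,"dz": 0,"ax": 0,"ay": 0,"az": -24},
  {"dx": -0.055,"dy": 0.004,"dz": 0,"ax": 0,"ay": 0,"az": -32},
  {"dx": -0.07,"dy": 0.006,"dz": 0,"ax": 0,"ay": 0,"az": -40},
  {"dx": -0.085,"dy": 0.007,"dz": 0,"ax": 0,"ay": 0,"az": -48},
  {"dx": -0.1,"dy": 0.008,"dz": 0,"ax": 0,"ay": 0,"az": -56},
  {"dx": -0.11,"dy": 0.009,"dz": 0,"ax": 0,"ay": 0,"az": -64},
  {"dx": -0.1192,"dy": 0.01,"dz": 0,"ax": 0,"ay": 0,"az": -72},
  {"dx": -0.1192,"dy": 0.01,"dz": 0,"ax": 0,"ay": 0,"az": -80},
])

```text
clock: 59.8
position: [660.7, 122.9, 135.2]
eef_rot: [0.001, 0.038, 0.999, -0.0]
contact_force: [0.2, -0.1, 1.1]
opening: 0.6
```

```bash
python3 -c "
from h import *
plan((660.8,124.9,125),92)"
```

```text
t 59.8 at [660.7 122.9 135.2] phi 85.67 q [-0.6   0.52  0.44  1.7  -0.26  0.98  1.43] F [ 0.2 -0.1  1.1] op 0.6
d [0.     0.002  0.0102] a [-0.01  0.17 -6.33] len 0.01
```

play_rows([
  {"dx": 0,"dy": 0.001,"dz": 0.003,"ax": 0,"ay": 0,"az": -3},
  {"dx": 0,"dy": 0.002,"dz": 0.006,"ax": 0,"ay": 0,"az": -6.3},
  {"dx": 0,"dy": 0.002,"dz": 0.01,"ax": 0,"ay": 0,"az": -6.3},
  {"dx": 0,"dy": 0.002,"dz": 0.01,"ax": 0,"ay": 0,"az": -6.3},
  {"dx": 0,"dy": 0.002,"dz": 0.01,"ax": 0,"ay": 0,"az": -6.3},
  {"dx": 0,"dy": 0.002,"dz": 0.01,"ax": 0,"ay": 0,"az": -6.3},
  {"dx": 0,"dy": 0.002,"dz": 0.01,"ax": 0,"ay": 0,"az": -6.3},
  {"dx": 0,"dy": 0.002,"dz": 0.01,"ax": 0,"ay": 0,"az": -6.3},
  {"dx": 0,"dy": 0.002,"dz": 0.01,"ax": 0,"ay": 0,"az": -6.3},
  {"dx": 0,"dy": 0.002,"dz": 0.01,"ax": 0,"ay": 0,"az": -6.3},
])

```text
clock: 60.8
position: [660.9, 125.0, 125.2]
eef_rot: [0.001, -0.017, 1.0, -0.0]
contact_force: [1.0, -1.1, 0.6]
opening: 0.599
```

```bash
python3 -c "
from h import *
r=pics('25',['wrist'])
W=cams.camera_model('wrist')
plan((660.8,124.9,50),92)
print(proj(W,(660.8,124.9,74)))"
```

```text
t 60.85 at [660.9 124.9 125.2] phi 91.97 q [-0.58  0.52  0.41  1.7  -0.24  0.96  1.53] F [-0.4 -0.1  0.5] op 0.6
d [ 0.0003 -0.      0.0752] a [-0.02  0.17 -0.03] len 0.075
[279.31847949 223.74865077]
```

View pics/wrist25.png

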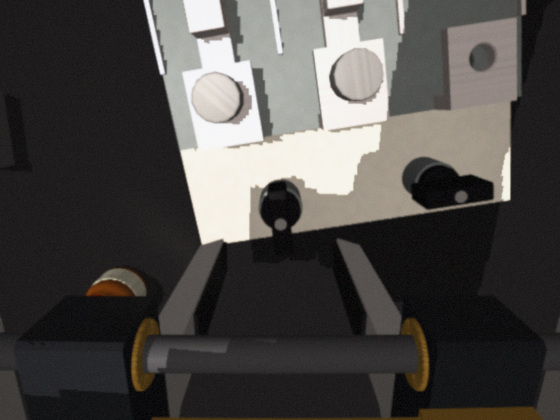

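play_rows([
  {"dx": 0,"dy": 0,"dz": 0.015,"ax": 0,"ay": 0,"az": -1},
  {"dx": 0,"dy": 0,"dz": 0.03,"ax": 0,"ay": 0,"az": -1},
  {"dx": 0,"dy": 0,"dz": 0.045,"ax": 0,"ay": 0,"az": -1},
  {"dx": 0,"dy": 0,"dz": 0.058,"ax": 0,"ay": 0,"az": -1},
  {"dx": 0,"dy": 0,"dz": 0.067,"ax": 0,"ay": 0,"az": -1},
  {"dx": 0,"dy": 0,"dz": 0.073,"ax": 0,"ay": 0,"az": -1},
  {"dx": 0,"dy": 0,"dz": 0.075,"ax": 0,"ay": 0,"az": -1},
  {"dx": 0,"dy": 0,"dz": 0.075,"ax": 0,"ay": 0,"az": -1},
  {"dx": 0,"dy": 0,"dz": 0.075,"ax": 0,"ay": 0,"az": -1},
  {"dx": 0,"dy": 0,"dz": 0.075,"ax": 0,"ay": 0,"az": -1},
])

```text
clock: 61.85
position: [661.4, 125.0, 50.8]
eef_rot: [0.002, -0.026, 1.0, 0.0]
contact_force: [-0.4, 0.4, -0.1]
opening: 0.596
```

play_rows([
  {"dx": 0,"dy": 0,"dz": 0,"ax": 0,"ay": 0,"az": 0},
  {"dx": 0,"dy": 0,"dz": 0,"ax": 0,"ay": 0,"az": 0},
  {"dx": 0,"dy": 0,"dz": 0,"ax": 0,"ay": 0,"az": 0},
  {"dx": 0,"dy": 0,"dz": 0,"ax": 0,"ay": 0,"az": 0},
  {"dx": 0,"dy": 0,"dz": 0,"ax": 0,"ay": 0,"az": 0},
  {"dx": 0,"dy": 0,"dz": 0,"ax": 0,"ay": 0,"az": 0},
  {"dx": 0,"dy": 0,"dz": 0,"ax": 0,"ay": 0,"az": 0},
  {"dx": 0,"dy": 0,"dz": 0,"ax": 0,"ay": 0,"az": 0},
  {"dx": 0,"dy": 0,"dz": 0,"ax": 0,"ay": 0,"az": 0},
  {"dx": 0,"dy": 0,"dz": 0,"ax": 0,"ay": 0,"az": 0},
], grip=1)

```text
clock: 62.85
position: [661.3, 125.3, 50.8]
eef_rot: [0.002, -0.026, 1.0, 0.0]
contact_force: [-2.6, 2.8, 1.4]
opening: 0.139
```

play_rows([
  {"dx": 0,"dy": 0,"dz": 0,"ax": 0,"ay": 0,"az": 4},
  {"dx": 0,"dy": 0,"dz": 0,"ax": 0,"ay": 0,"az": 8},
  {"dx": 0,"dy": 0,"dz": 0,"ax": 0,"ay": 0,"az": 12},
  {"dx": 0,"dy": 0,"dz": 0,"ax": 0,"ay": 0,"az": 16},
  {"dx": 0,"dy": 0,"dz": 0,"ax": 0,"ay": 0,"az": 20},
  {"dx": 0,"dy": 0,"dz": 0,"ax": 0,"ay": 0,"az": 25},
  {"dx": 0,"dy": 0,"dz": 0,"ax": 0,"ay": 0,"az": 30},
  {"dx": 0,"dy": 0,"dz": 0,"ax": 0,"ay": 0,"az": 35},
  {"dx": 0,"dy": 0,"dz": 0,"ax": 0,"ay": 0,"az": 40},
  {"dx": 0,"dy": 0,"dz": 0,"ax": 0,"ay": 0,"az": 40},
])

```text
clock: 63.85
position: [661.2, 124.8, 50.8]
eef_rot: [0.002, 0.318, 0.948, 0.0]
contact_force: [-2.9, -0.7, 3.8]
opening: 0.136
```

```bash
python3 -c "
from h import *
plan((660.8,124.9,50),10.9);print(pose()[2]['wrist_torque'])"
```

```text
t 63.85 at [661.2 124.8  50.8] phi 52.88 q [-0.67  0.65  0.55  1.76 -0.43  0.86  1.  ] F [-2.9 -0.7  3.8] op 0.136
d [ 0.0004 -0.0001  0.0008] a [ 0.15  0.13 41.98] len 0.001
[-0.3193516   0.73302704 -0.05276706]
```

Target about phi 6 to press on the stop.

play_rows([
  {"dx": 0,"dy": 0,"dz": 0,"ax": 0,"ay": 0,"az": 5},
  {"dx": 0,"dy": 0,"dz": 0,"ax": 0,"ay": 0,"az": 10},
  {"dx": 0,"dy": 0,"dz": 0,"ax": 0,"ay": 0,"az": 15},
  {"dx": 0,"dy": 0,"dz": 0,"ax": 0,"ay": 0,"az": 20},
  {"dx": 0,"dy": 0,"dz": 0,"ax": 0,"ay": 0,"az": 26},
  {"dx": 0,"dy": 0,"dz": 0,"ax": 0,"ay": 0,"az": 32},
  {"dx": 0,"dy": 0,"dz": 0,"ax": 0,"ay": 0,"az": 37},
  {"dx": 0,"dy": 0,"dz": 0,"ax": 0,"ay": 0,"az": 40},
  {"dx": 0,"dy": 0,"dz": 0,"ax": 0,"ay": 0,"az": 42},
  {"dx": 0,"dy": 0,"dz": 0,"ax": 0,"ay": 0,"az": 43},
])

```text
clock: 64.85
position: [660.7, 124.3, 50.7]
eef_rot: [0.001, 0.643, 0.766, 0.0]
contact_force: [-5.6, -1.7, 5.6]
opening: 0.133
```

play_rows([
  {"dx": 0,"dy": 0,"dz": 0,"ax": 0,"ay": 0,"az": 1},
  {"dx": 0,"dy": 0,"dz": 0,"ax": 0,"ay": 0,"az": 2},
  {"dx": 0,"dy": 0,"dz": 0,"ax": 0,"ay": 0,"az": 3},
  {"dx": 0,"dy": 0,"dz": 0,"ax": 0,"ay": 0,"az": 4},
  {"dx": 0,"dy": 0,"dz": 0,"ax": 0,"ay": 0,"az": 4},
  {"dx": 0,"dy": 0,"dz": 0,"ax": 0,"ay": 0,"az": 4},
  {"dx": 0,"dy": 0,"dz": 0,"ax": 0,"ay": 0,"az": 4},
  {"dx": 0,"dy": 0,"dz": 0,"ax": 0,"ay": 0,"az": 4},
  {"dx": 0,"dy": 0,"dz": 0,"ax": 0,"ay": 0,"az": 4},
  {"dx": 0,"dy": 0,"dz": 0,"ax": 0,"ay": 0,"az": 4},
])

```text
clock: 65.85
position: [660.6, 124.4, 50.7]
eef_rot: [0.001, 0.669, 0.743, 0.0]
contact_force: [-3.9, 1.2, 4.1]
opening: 0.144
```

```bash
python3 -c "
from h import *
plan((660.8,124.9,50),10.9);print(pose()[2]['wrist_torque'])"
```

```text
t 65.85 at [660.6 124.4  50.7] phi 5.96 q [-0.8   0.72  0.76  1.76 -0.61  0.91  0.32] F [-3.9  1.2  4.1] op 0.144
d [0.0005 0.0002 0.0007] a [ 0.11  0.07 -4.94] len 0.001
[-0.042363    0.91122656  0.56133283]
```

Same stop signature (torque 0.56 N m, jaws spread slightly). Release and rise, then clear the scene for a check.

play_rows([
  {"dx": 0,"dy": 0,"dz": 0,"ax": 0,"ay": 0,"az": 0},
  {"dx": 0,"dy": 0,"dz": 0,"ax": 0,"ay": 0,"az": 0},
  {"dx": 0,"dy": 0,"dz": 0,"ax": 0,"ay": 0,"az": 0},
  {"dx": 0,"dy": 0,"dz": 0,"ax": 0,"ay": 0,"az": 0},
  {"dx": 0,"dy": 0,"dz": 0,"ax": 0,"ay": 0,"az": 0},
  {"dx": 0,"dy": 0,"dz": -0.015,"ax": 0,"ay": 0,"az": 0},
  {"dx": 0,"dy": 0,"dz": -0.035,"ax": 0,"ay": 0,"az": 0},
  {"dx": 0,"dy": 0,"dz": -0.06,"ax": 0,"ay": 0,"az": 0},
  {"dx": 0,"dy": 0,"dz": -0.09,"ax": 0,"ay": 0,"az": 0},
  {"dx": 0,"dy": 0,"dz": -0.12,"ax": 0,"ay": 0,"az": 0},
], grip=0.4)

```text
clock: 66.85
position: [660.3, 124.2, 173.0]
eef_rot: [0.001, 0.67, 0.743, 0.0]
contact_force: [0.7, 0.1, 0.5]
opening: 0.599
```

```bash
python3 -c "
from h import *
plan((640,-150,220))"
```

```text
t 66.85 at [660.3 124.2 173. ] phi 5.93 q [-0.87  0.59  0.87  1.68 -0.49  1.1   0.24] F [0.7 0.1 0.5] op 0.599
d [-0.2706 -0.0485 -0.0468] a [ 0.14  0.07 -0.  ] len 0.279
```

play_rows([
  {"dx": -0.015,"dy": -0.003,"dz": -0.02,"ax": 0,"ay": 0,"az": -6},
  {"dx": -0.035,"dy": -0.008,"dz": -0.03,"ax": 0,"ay": 0,"az": -12},
  {"dx": -0.06,"dy": -0.012,"dz": -0.04,"ax": 0,"ay": 0,"az": -18},
  {"dx": -0.09,"dy": -0.018,"dz": -0.047,"ax": 0,"ay": 0,"az": -25},
  {"dx": -0.12,"dy": -0.023,"dz": -0.047,"ax": 0,"ay": 0,"az": -32},
  {"dx": -0.15,"dy": -0.03,"dz": -0.047,"ax": 0,"ay": 0,"az": -39},
  {"dx": -0.18,"dy": -0.035,"dz": -0.047,"ax": 0,"ay": 0,"az": -46},
  {"dx": -0.21,"dy": -0.04,"dz": -0.047,"ax": 0,"ay": 0,"az": -53},
  {"dx": -0.24,"dy": -0.045,"dz": -0.047,"ax": 0,"ay": 0,"az": -60},
  {"dx": -0.27,"dy": -0.0485,"dz": -0.047,"ax": 0,"ay": 0,"az": -60},
])

```text
clock: 67.85
position: [639.5, -151.2, 221.6]
eef_rot: [0.002, 0.207, 0.978, -0.0]
contact_force: [0.3, 0.1, -0.1]
opening: 0.599
```

```bash
python3 -c "
from h import *
plan((640,-150,220))
cams.grab_frame('top');cams.grab_frame('top')
r=pics('26',['scene','top'])
crop(r['scene'][1],240,180,380,320,5,'pics/c29.png')
crop(r['top'][1],145,140,295,275,5,'pics/c30.png')"
```

```text
t 67.85 at [ 639.5 -151.2  221.6] phi 66.16 q [-0.35  0.45  0.67  1.66 -0.3   1.13  1.55] F [ 0.3  0.1 -0.1] op 0.599
d [0.     0.0013 0.0016] a [ 0.04  0.21 -0.  ] len 0.002
```

View pics/c29.png

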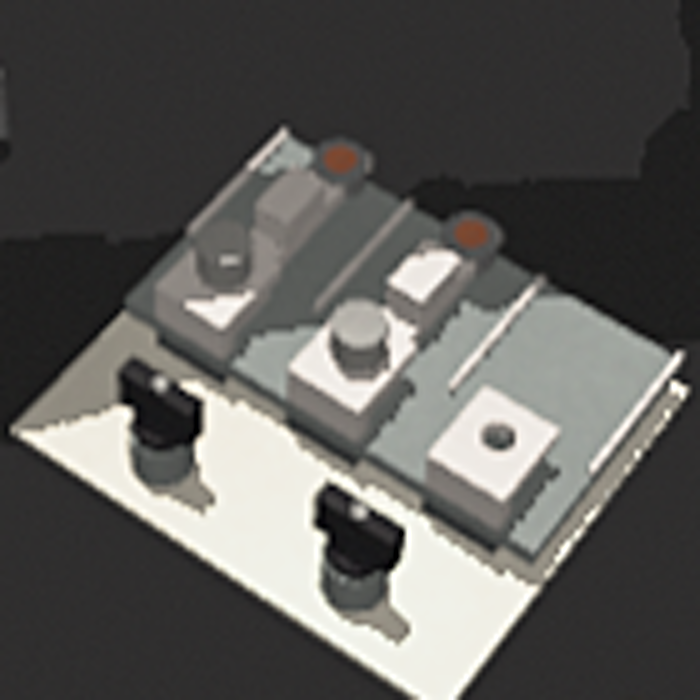

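View pics/c30.png

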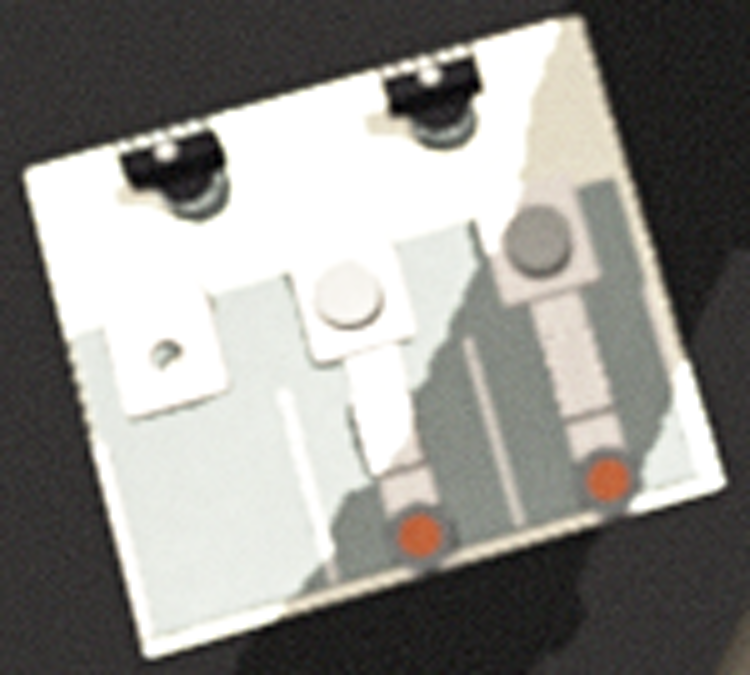

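View pics/scene26.png

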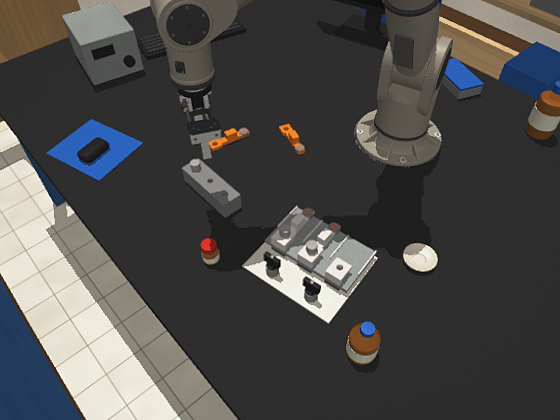

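```bash
python3 -c "
from h import *
T=cams.camera_model('top');S=cams.camera_model('scene')
t=lambda x,y:((x+.5)/5-.5+145,(y+.5)/5-.5+140);s=lambda x,y:((x+.5)/5-.5+240,(y+.5)/5-.5+180)
print(cross(T,t(349,294),S,s(361,322)),cross(T,t(538,241),S,s(224,243)))
im=cv2.imread('pics/scene26.png');crop(im,258,245,328,310,10,'pics/c31.png')
for n,a,b in (('L',(125,148),(220,133)),('R',(388,73),(480,57))):
  A=onz(T,t(*a),74);B=onz(T,t(*b),74);d=A-B;print(n,np.hypot(*d[:2]),np.degrees(np.arctan2(d[1],d[0]))-90)
"
```

```text
(array([563.79235784, 165.9862169 ,  80.71640347]), np.float64(0.868426196652016)) (array([580.18306828,  82.63163869,  78.88086116]), np.float64(2.1980002344785357))
L 41.98201699243574 3.8006991645407027
R 41.2168231965678 4.772063281185041
```

View pics/c31.png

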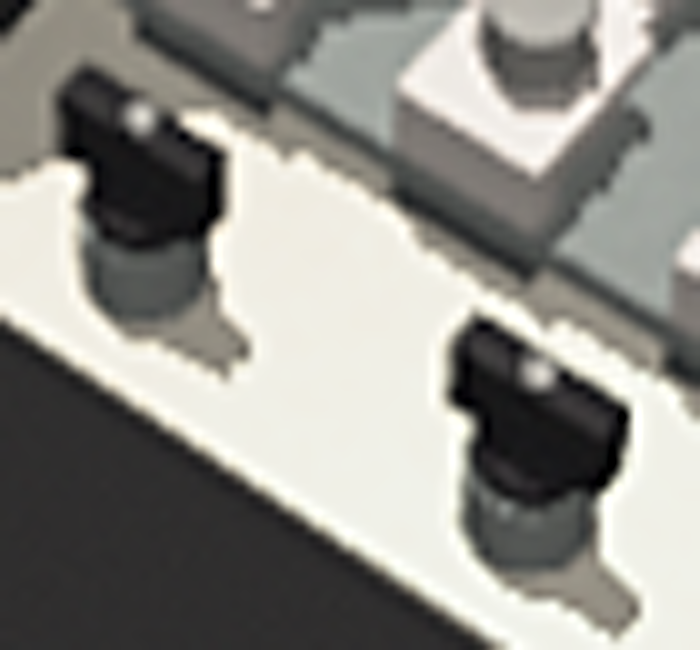

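```bash
python3 -c "
from h import *
S=cams.camera_model('scene')
f=lambda x,y:((x+.5)/10-.5+258,(y+.5)/10-.5+245)
for n,a,b,z in (('L',(478,338),(617,412),74),('R',(80,86),(213,158),74),('edge',(0,315),(490,645),3),('prongL',(395,95),(540,180),58)):
  A=onz(S,f(*a),z);B=onz(S,f(*b),z);d=B-A;print(n,A,B,np.hypot(*d[:2]),np.degrees(np.arctan2(d[1],d[0]))-90)
for ph in (5,11):
  c=np.radians(ph+90);C=np.array([637.4,242]);
  print(ph,[((proj(S,(*(C+k*23*np.array([np.cos(c),np.sin(c)])),74))-[258,245]+.5)*10).round() for k in (-1,0,1)])
"
```

```text
L [642.12783406 224.78416172  74.        ] [631.72574416 261.36273301  74.        ] 38.028875233817814 15.874511816602208
R [665.54543547 106.13286867  74.        ] [655.1191906  144.16104547  74.        ] 39.431571265289115 15.332113481254325
edge [696.62836404 107.9426679    3.        ] [667.86038957 260.14399135   3.        ] 154.89622078956762 10.703356919420727
prongL [601.18820366 152.24433489  58.        ] [591.75329487 195.00510774  58.        ] 43.789281778070254 12.442609863734432
5 [array([470., 317.]), array([543., 374.]), array([617., 431.])]
11 [array([464., 323.]), array([543., 374.]), array([623., 424.])]
```

```bash
python3 -c "
from h import *
plan((610,180,215),100.9)"
```

```text
t 68.05 at [ 639.7 -150.2  221.1] phi 65.81 q [-0.35  0.45  0.67  1.66 -0.3   1.13  1.55] F [-0.4  1.  -0.2] op 0.601
d [0.1625 0.289  0.0056] a [ -0.04   0.19 -35.09] len 0.332
```

play_rows([
  {"dx": 0.02,"dy": 0.035,"dz": 0,"ax": 0,"ay": 0,"az": -5},
  {"dx": 0.04,"dy": 0.07,"dz": 0,"ax": 0,"ay": 0,"az": -10},
  {"dx": 0.06,"dy": 0.105,"dz": 0,"ax": 0,"ay": 0,"az": -15},
  {"dx": 0.08,"dy": 0.14,"dz": 0,"ax": 0,"ay": 0,"az": -20},
  {"dx": 0.1,"dy": 0.18,"dz": 0,"ax": 0,"ay": 0,"az": -25},
  {"dx": 0.12,"dy": 0.215,"dz": 0,"ax": 0,"ay": 0,"az": -30},
  {"dx": 0.14,"dy": 0.25,"dz": 0.003,"ax": 0,"ay": 0,"az": -35},
  {"dx": 0.1625,"dy": 0.289,"dz": 0.005,"ax": 0,"ay": 0,"az": -35},
  {"dx": 0.1625,"dy": 0.289,"dz": 0.005,"ax": 0,"ay": 0,"az": -35},
  {"dx": 0.1625,"dy": 0.289,"dz": 0.005,"ax": 0,"ay": 0,"az": -35},
])

```text
clock: 69.05
position: [609.2, 182.3, 215.7]
eef_rot: [0.001, -0.096, 0.995, -0.001]
contact_force: [0.9, -1.0, 0.1]
opening: 0.596
```

```bash
python3 -c "
from h import *
cams.grab_frame('top');cams.grab_frame('top')
r=pics('27',['wrist'])
crop(r['wrist'][1],150,130,400,300,3.2,'pics/c32.png')
plan((610,180,215),100.9)"
```

```text
t 69.2 at [610.1 179.2 216. ] phi 100.75 q [-0.75  0.38  0.47  1.71 -0.19  1.1   1.54] F [-0.4 -0.   0.2] op 0.602
d [-0.0001  0.0008  0.001 ] a [-0.11  0.19 -0.15] len 0.001
```

View pics/wrist27.png

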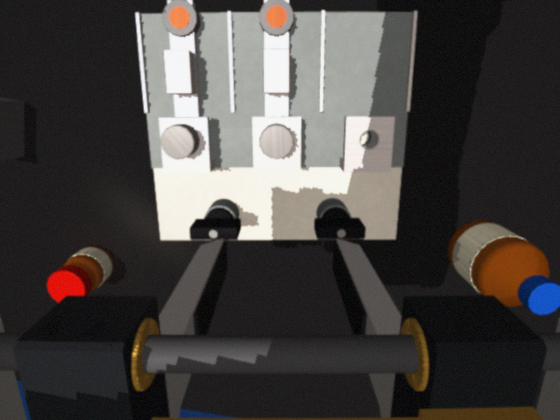

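View pics/c32.png

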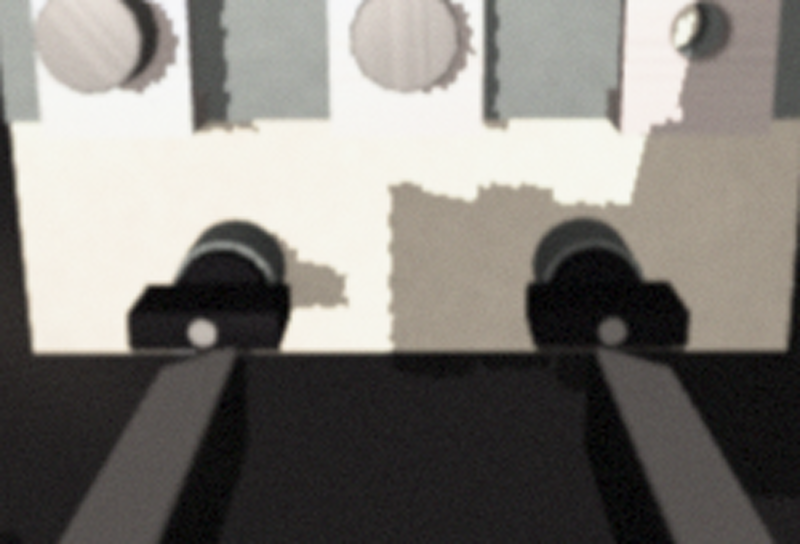

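```bash
python3 -c "
from h import *
print(env.close_job())"
```

```text
the job is handed in; nothing more can be done
None
```

The job is handed in. Both silver holders are mounted and pinned, one in the right fork and one in the middle. Both lock bolts were then turned clockwise to their stops. The run took about 69 s, and no verdict came back.

- **Knocked holder:** the second holder was pushed out of the middle fork before I could pin it. I parked its pin in the left fork, put the holder back in, then took the pin out again and seated it in the middle fork.
- **Pins:** the last pictures show both heads resting on the forks with the holders straight in their lanes. Crossing the scene and top views put the head tops at about 81 mm (middle) and 79 mm (right). A seated head should be at 82 mm, so both fit to within calibration and reading error.
- **Bolts:** both gave a clear stop, with a twisting moment of about 0.6 N m and the jaws spreading slightly. My first angle readings disagreed: about 15° in the scene view and 4–5° in the top view, against 10.9° at the stop. A wrist picture from above then showed both wings parallel to the changer's back edge, so I took them as home.
- **Everything else:** the bottle, jar, dish and orange look-alikes were not touched. The third pin is still in the rack.

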